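# Find the dispenser set for thick scrapers with a feeler, load it, and put the feeler away

## Task

Only one of the three scraper dispensers has its gate set for our thick yellow scrapers: hold the feeler and slide its blade under the gates, never forcing it where it jams, until you find the one that takes it up to its red line. Then stack every yellow scraper on the bench flat in that dispenser, black grip end at the gate, so that they can be drawn out from below one at a time. Finish with the feeler lying flat in its own compartment of the tool tray, handle in the wide end, and leave everything else where it stands.

Things in the scene. Friction and masses are not known exactly. Their poses are not given: they have to be found in the camera images.
- rack: Fixed plywood board, 12 mm thick, under the three look-alike dispensers (any order, which gate fits is not known). Each bay: steel gate in front, back wall, side walls only at the corners (|x| 42 to 77 mm, 4 mm thick), so each long side is open over its middle 84 mm, where the floor is only 40 mm wide. Walls end 60 mm above the board, flared lips 71 mm.
- disp_a: Scraper dispenser A, fixed on the board. Origin: centre of its underside, on the board; x points from the front gate to the back wall, z up. The bay is open above, clear inside x -73 to +73 mm and y -33 to +33 mm; its floor is 18 mm above the origin. The gate spans x -77 to -73 mm. Details: see the board.
- disp_b: Scraper dispenser B, fixed on the board. Origin: centre of its underside, on the board; x points from the front gate to the back wall, z up. The bay is open above, clear inside x -73 to +73 mm and y -33 to +33 mm; its floor is 18 mm above the origin. The gate spans x -77 to -73 mm. Details: see the board.
- disp_c: Scraper dispenser C, fixed on the board. Origin: centre of its underside, on the board; x points from the front gate to the back wall, z up. The bay is open above, clear inside x -73 to +73 mm and y -33 to +33 mm; its floor is 18 mm above the origin. The gate spans x -77 to -73 mm. Details: see the board.
- disp_a_slot (a point): Draw slot of dispenser A: the point on its floor, midway across, at the outer face of the gate; axes as the dispenser's. The slot is 66 mm wide; its height under the gate is 9 mm in one dispenser (set for these scrapers), 3.5 mm in the two others. The floor sticks out 21 mm in front of the gate as a ledge.
- disp_b_slot (a point): Draw slot of dispenser B: the point on its floor, midway across, at the outer face of the gate; axes as the dispenser's. The slot is 66 mm wide; its height under the gate is 9 mm in one dispenser (set for these scrapers), 3.5 mm in the two others. The floor sticks out 21 mm in front of the gate as a ledge.
- disp_c_slot (a point): Draw slot of dispenser C: the point on its floor, midway across, at the outer face of the gate; axes as the dispenser's. The slot is 66 mm wide; its height under the gate is 9 mm in one dispenser (set for these scrapers), 3.5 mm in the two others. The floor sticks out 21 mm in front of the gate as a ledge.
- scraper_1: Thick yellow acrylic scraper, 140 mm (x) x 60 mm (y) x 6 mm, about 60 g. Origin: centre of its underside; x points from the black grip end (-x) to the frosted working end (+x). Lies flat on the bench at the start; may be absent. Two to four are present.
- scraper_2: Thick yellow acrylic scraper, 140 mm (x) x 60 mm (y) x 6 mm, about 60 g. Origin: centre of its underside; x points from the black grip end (-x) to the frosted working end (+x). Lies flat on the bench at the start; may be absent. Two to four are present.
- scraper_3: Thick yellow acrylic scraper, 140 mm (x) x 60 mm (y) x 6 mm, about 60 g. Origin: centre of its underside; x points from the black grip end (-x) to the frosted working end (+x). Lies flat on the bench at the start; may be absent. Two to four are present.
- scraper_4: Thick yellow acrylic scraper, 140 mm (x) x 60 mm (y) x 6 mm, about 60 g. Origin: centre of its underside; x points from the black grip end (-x) to the frosted working end (+x). Lies flat on the bench at the start; may be absent. Two to four are present.
- feeler: Feeler, about 120 g, flat on the bench at the start. Black handle x -100 to 0, y +-12, z 0 to 26 mm; square-ended aluminium blade x 0 to 90, y +-20, z 0 to 6 mm, as thick as the scrapers; a red line crosses the blade 50 mm from its tip. Origin: on the underside where handle and blade meet, near the centre of mass; x along the blade, z up.
- feeler_tip (a point): middle of the end of the blade (x 90, z 3 mm in the feeler's frame)
- tray: Tool tray, fixed, 226 (x) x 166 (y) mm, floor 4 mm thick, walls 14 mm high. Origin: centre of its underside. The feeler's keyhole-shaped compartment runs along y = +28 mm: wide end for the handle x -108 to +5 mm, 100 mm wide; narrow end for the blade x +5 to +108 mm, 54 mm wide. Beside it (y -78 to -27 mm) is the groove tool's compartment.
- tray_place (a point): point on the floor of the feeler's compartment where the feeler's origin belongs; the blade then points along +x; axes as the tray's
- wax_tin: Bystander: purple wax tin with a white lid, 68 mm across, 40 mm high; leave it where it is
- rill_roller: Bystander: wooden rill roller with a steel roll, about 200 mm long; leave it where it is
- cork_block: Bystander: cork block 100 x 50 x 35 mm; leave it where it is
- nylon_brush: Bystander: dark wooden brush with blue bristles, 130 x 60 x 42 mm; leave it where it is
- groove_tool: Bystander: brass groove tool, a rod 130 mm long and 18 mm thick, lying in the narrow compartment of the tool tray; leave it where it is

How it is judged:
By the outcome, as a careful person would: the job done as asked, in the order asked, and still so for the second after the job is handed in, with the robot touching nothing.
Of scraper_1, scraper_2, scraper_3, scraper_4 only 2 to 4 are there at a start; the rules pass over those that are not, and their reading is None.
At some moment in a run one of feeler, scraper_1, scraper_2, scraper_3, scraper_4 may be knocked a few centimetres aside while the robot is not near it.
It also fails if it takes over 210 s, if anything falls off the work surface, if the arm or the gripper's body presses on something with over 40 N, if the wrist force passes 120 N, or if a joint passes its speed limit or range.

## Robot

A 7-joint arm with a two-finger parallel gripper is mounted at the origin on the work surface. World frame = base frame: x ahead of the robot, y to its left, z up, the work surface at z = 0. Lengths are in m, angles in rad, forces in N, time in s.
With the tool pointing down it reaches from about 0.4 to 0.875 m from the base axis. Payload 19.3 kg.
Tool frame: the origin (TCP) lies at the very end of the fingers, on their centre line; the grasp point (between the pads) lies 19 mm behind it; z points along the fingers, x is the direction in which the jaws open and shut, and the axes are right-handed (so a half turn about z gives the same grasp; the last joint's range is limited). The gripper opens to 85 mm and grips with 20 to 120 N. Pads are 22 mm wide; open, the fingers measure 114 mm over their backs; the gripper's body (76 mm by 85 mm) begins 54 mm behind the grasp point. The pads swing forward as they close: fully open they stand 13 mm farther back than shut.
Start: joints at [1.108, 0.521, -0.036, 1.599, 0.021, 1.021, -0.113], TCP at [0.239, -0.577, 0.231] pointing down, gripper open.
Joint ranges: [-2.91, 2.91], [-0.3, 2.13], [-1.5, 1.42], [0.17, 2.43], [-1.26, 4.41], [0.16, 1.93], [-2.52, 2.52]. Speed limits (rad/s): [1.89, 1.89, 2.39, 2.39, 3.01, 3.01, 3.01].

## Interface

Orientations are given as [roll, pitch, yaw] about the fixed x, y, z axes, in that order (R = Rz(yaw) Ry(pitch) Rx(roll)).
In Python, from workcell import observe, eyes, job_done gives the robot as it stands. The module is installed in compiled form; this text tells all that it offers.
- The arm moves only by the shell command python3 -m pendant 'ROWS' [FORCE]. ROWS is JSON, a list of rows, each an object of numbers: "dx", "dy", "dz": the shift along the tool's x, y, z in mm; "ax", "ay", "az": the turn, a rotation vector about the tool's x, y, z in degrees; "claw": the finger opening in mm, from 0 to 85.4. A call has 1 to 10 rows; each row is the pose to reach, as a shift and turn from the pose commanded when the call began, along the tool's axes at that moment; what a row does not reach only later rows make up. A row lasts 1/12 s, in which the tool goes at most 41.7 mm and 7.16 degrees, less where a joint would pass 70% of its speed; a pose out of reach is approached as far as the arm can. A call with a gripper value outside its range is refused whole. The fingers move at their own pace and stop on an object; FORCE is the grip in N (left out, the last holds). Time passes only in rows, so rows that repeat a pose let the fingers close. It gives the time, the measured TCP pose, the force and the opening at its end, in the units of the state.
- observe(): the state, without advancing time (a new reading comes with each control period).
- eyes.grab_frame(name): name is "scene" or "top"; returns a dict with "image" (420x560x3 uint8, blue, green, red), "fovy" (degrees; the focal length in pixels is half the picture's height over the tangent of half this angle, whatever the lens; pixels are square), "cx", "cy" (the principal point, pixels), "view" (4x4, takes a point from world to camera coordinates). Camera axes: x right, y up, looking along -z (the intrinsics and any distortion apply to the point x, -y, -z); pixel columns grow to the right and rows downward; lengths in m; the calibration is good to about 2 mm. A picture is of the moment at which its call begins. There is no depth.
- job_done(): hands the job in, once; it reports no verdict.
The state is a dict: "clock": time; "qpos": joint angles; "qd": joint speeds; "joint_efforts": joint torques, N m; "position": TCP position; "tool_rot": TCP orientation; "force": force on the tool from outside, world axes, zero at the start; "moment": the same for the moment, N m; "grip_width": finger opening in m.
Only numpy, scipy, OpenCV 4.12 (cv2) and the standard library are available. Lean on these libraries where they do the work, as an engineer would, in place of code of your own. Each camera call takes 0.05 s, during which the arm holds its last target.

## Working session

There is one attempt and no reset: what is moved stays moved. The work goes in short steps, Python scripts to look and compute and a shell command to move; the robot and the scene stay as the last step left them, time stands still between calls to the robot, and variables do not carry over. Pictures are saved under pics/ and viewed, and the job is handed in when it is done.

```bash
mkdir -p pics; ls; python3 - <<'E'
from workcell import observe, eyes
import cv2
print(observe())
for n in("scene","top"):
    f=eyes.grab_frame(n); cv2.imwrite(f"pics/{n}0.png",f["image"]); print(n,{k:v for k,v in f.items() if k!="image"})
E
```

```text
pics
{'clock': 0.0, 'qpos': array([ 1.10779728,  0.522007  , -0.03630866,  1.60001295,  0.0211704 ,
        1.02109878, -0.11278988]), 'qd': array([ 1.48352639e-04,  3.57619884e-04,  2.00342157e-04, -8.62469962e-04,
       -8.34658895e-04,  6.20211900e-04,  7.16935081e-05]), 'joint_efforts': array([ 4.41502125e-04, -9.27113628e+01,  1.97996669e+00, -3.69947147e+01,
        1.77456747e-02,  8.00654234e-03, -4.12604027e-05]), 'position': array([ 0.23906639, -0.57709934,  0.23072854]), 'tool_rot': array([ 3.14152652e+00,  1.14031807e-03, -1.17802880e+00]), 'force': array([-0.0764525 ,  0.3791755 ,  0.13796142]), 'moment': array([-0.04151312, -0.01013555, -0.03783426]), 'grip_width': 0.08534282675501413}
scene {'fovy': 43.477435379146335, 'cx': 278.4084883549938, 'cy': 209.00512850609172, 'view': array([[-0.83132432,  0.55578097, -0.00271897,  0.43657925],
       [-0.44543471, -0.6633292 ,  0.60131713,  0.18476831],
       [ 0.33239705,  0.50110068,  0.79900583, -1.79752025],
       [ 0.        ,  0.        ,  0.        ,  1.        ]])}
top {'fovy': 55.2138134969466, 'cx': 273.35075058958273, 'cy': 202.4290201574542, 'view': array([[-0.01276007, -0.99941415, -0.03175754,  0.02102065],
       [ 0.99735863, -0.01499217,  0.07107043, -0.53238069],
       [-0.0715049 , -0.03076679,  0.99696562, -1.03007963],
       [ 0.        ,  0.        ,  0.        ,  1.        ]])}
```

View pics/scene0.png

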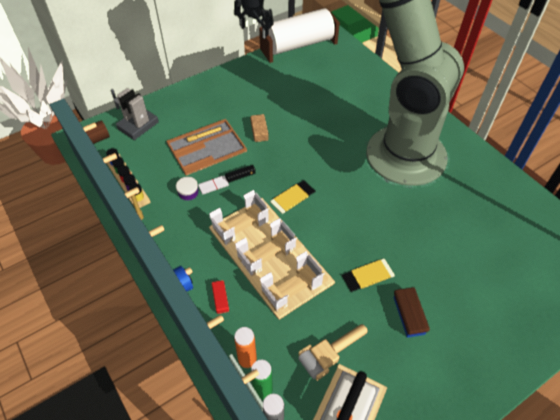

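View pics/top0.png

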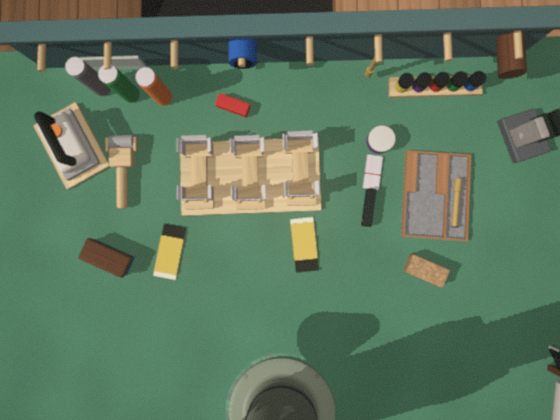

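```bash
python3 - <<'E'
import cv2
a=cv2.imread("pics/top0.png");b=cv2.imread("pics/scene0.png")
cv2.imwrite("pics/t_rack.png",cv2.resize(a[120:225,165:330],None,fx=4.8,fy=4.8,interpolation=cv2.INTER_CUBIC))
cv2.imwrite("pics/s_rack.png",cv2.resize(b[170:325,190:400],None,fx=3.8,fy=3.8,interpolation=cv2.INTER_CUBIC))
cv2.imwrite("pics/t_tray.png",cv2.resize(a[120:290,340:480],None,fx=3.5,fy=3.5,interpolation=cv2.INTER_CUBIC))
E
```

```text
(no output)
```

View pics/t_rack.png

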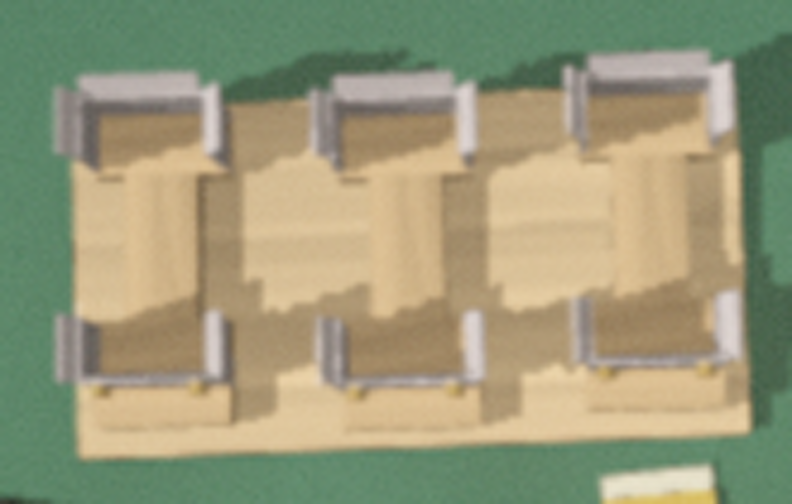

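View pics/s_rack.png

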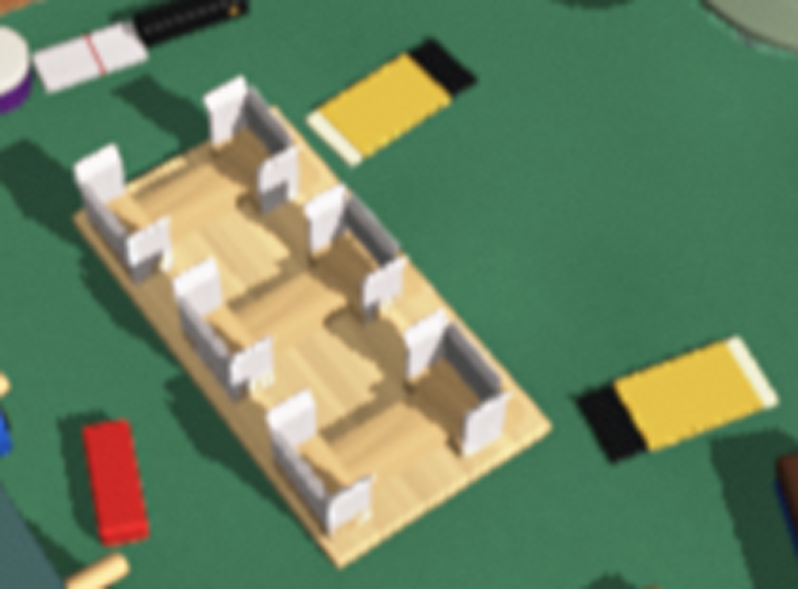

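View pics/t_tray.png

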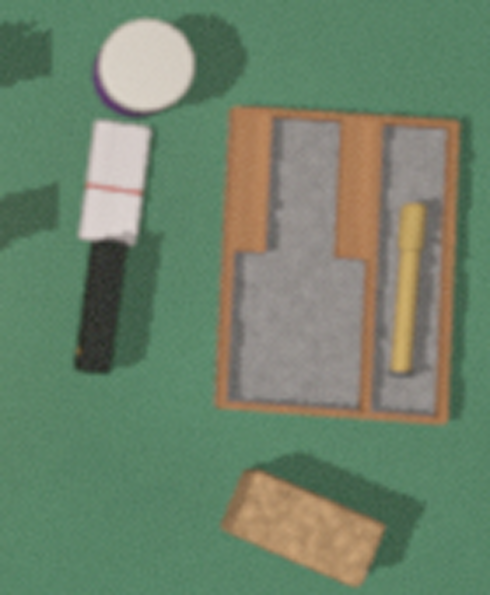

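```bash
cat > h.py <<'E'
import numpy as np, cv2, math
from scipy.optimize import least_squares
from scipy.spatial.transform import Rotation as Ro
def cam(f):
    fl=f["image"].shape[0]/2/math.tan(math.radians(f["fovy"])/2)
    return np.array([[fl,0,f["cx"]],[0,fl,f["cy"]],[0,0,1.]]), np.array(f["view"])
def proj(f,P):
    K,V=cam(f); P=np.atleast_2d(P); c=P@V[:3,:3].T+V[:3,3]
    q=np.c_[c[:,0],-c[:,1],-c[:,2]]@K.T
    return q[:,:2]/q[:,2:]
def back(f,uv,z):
    K,V=cam(f); uv=np.atleast_2d(uv)
    d=np.c_[uv,np.ones(len(uv))]@np.linalg.inv(K).T; d=d*[1,-1,-1]
    d=d@V[:3,:3]; c=-V[:3,:3].T@V[:3,3]
    return c+d*((z-c[2])/d[:,2])[:,None]
def nongreen(img):
    b,g,r=[img[...,i].astype(float) for i in range(3)]
    return (g-r)/(r+g+b+1)   # bench high
def goto(o,xyz,yaw):
    """rows numbers to reach world xyz, tool down with yaw(deg)"""
    R=Ro.from_euler('xyz',o["tool_rot"]); T=Ro.from_euler('xyz',[math.pi,0,math.radians(yaw)])
    d=R.inv().apply(np.array(xyz)-o["position"])*1000
    a=(R.inv()*T).as_rotvec(degrees=True)
    print("now",np.round(o["position"],4),np.round(np.degrees(o["tool_rot"]),2),"t",round(o["clock"],2))
    print("d",np.round(d,1),"a",np.round(a,2),"rows>=",round(max(np.linalg.norm(d)/41.7,np.linalg.norm(a)/7.16),1))
E
cat > g.py <<'E'
from h import *
from workcell import observe, eyes
E
python3 - <<'E'
from g import *
f=eyes.grab_frame("top");im=f["image"]
for n,(x0,y0,x1,y1) in dict(sR=(280,205,330,283),sL=(145,215,195,290),tin=(360,118,402,158)).items():
    c=nongreen(cv2.resize(im[y0:y1,x0:x1],None,fx=8,fy=8,interpolation=cv2.INTER_CUBIC))
    m=(c<0.06).astype(np.uint8); 
    cs,_=cv2.findContours(m,0,1); k=max(cs,key=cv2.contourArea)
    r=cv2.minAreaRect(k); b=cv2.boxPoints(r); px=(b+0.5)/8-0.5+[x0,y0]
    w=back(f,px,0.006); print(n,np.round(px,1).tolist()); print(np.round(w[:,:2],4).tolist(),[round(np.linalg.norm(w[i]-w[i-1])*1000,1) for i in range(4)],w.mean(0))
E
```

```text
sR [[288.6, 218.0], [313.9, 215.4], [319.5, 269.0], [294.2, 271.7]]
[[0.4918, -0.0256], [0.4979, -0.0922], [0.3577, -0.1041], [0.3515, -0.0382]] [np.float64(140.8), np.float64(66.9), np.float64(140.6), np.float64(66.2)] [ 0.42472936 -0.06504128  0.006     ]
sL [[151.4, 275.7], [162.1, 222.6], [186.6, 227.5], [176.0, 280.6]]
[[0.3447, 0.3382], [0.4843, 0.3109], [0.4704, 0.245], [0.3312, 0.2727]] [np.float64(66.8), np.float64(142.3), np.float64(67.4), np.float64(141.9)] [0.40762943 0.29169888 0.006     ]
tin [[360.5, 133.3], [387.9, 119.6], [400.2, 144.2], [372.8, 157.9]]
[[0.7145, -0.2202], [0.75, -0.2937], [0.6829, -0.3239], [0.6476, -0.2508]] [np.float64(73.5), np.float64(81.6), np.float64(73.5), np.float64(81.2)] [ 0.69876647 -0.27215835  0.006     ]
```

```bash
python3 - <<'E'
import cv2
a=cv2.imread("pics/top0.png");b=cv2.imread("pics/scene0.png")
def crop(im,x0,y0,x1,y1,s,n):
    c=cv2.resize(im[y0:y1,x0:x1],None,fx=s,fy=s,interpolation=cv2.INTER_CUBIC)
    for x in range(-(-x0//10)*10,x1,10):
        cv2.line(c,(int((x-x0+.5)*s),0),(int((x-x0+.5)*s),6 if x%50 else 14),(255,255,255),1); cv2.putText(c,str(x),(int((x-x0+.5)*s)-10,25),0,.35,(255,255,255),1)
    for y in range(-(-y0//10)*10,y1,10):
        cv2.line(c,(0,int((y-y0+.5)*s)),(6,int((y-y0+.5)*s)),(255,255,255),1); cv2.putText(c,str(y),(8,int((y-y0+.5)*s)+4),0,.35,(255,255,255),1)
    cv2.imwrite(n,c)
crop(a,355,110,395,235,4.8,"pics/a1.png")
crop(a,395,140,480,250,5.4,"pics/a2.png")
crop(a,170,125,250,220,6,"pics/a3.png")
crop(a,245,125,330,220,6,"pics/a4.png")
E
```

```text
(no output)
```

View pics/a1.png

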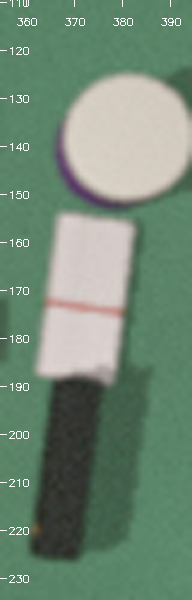

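View pics/a2.png

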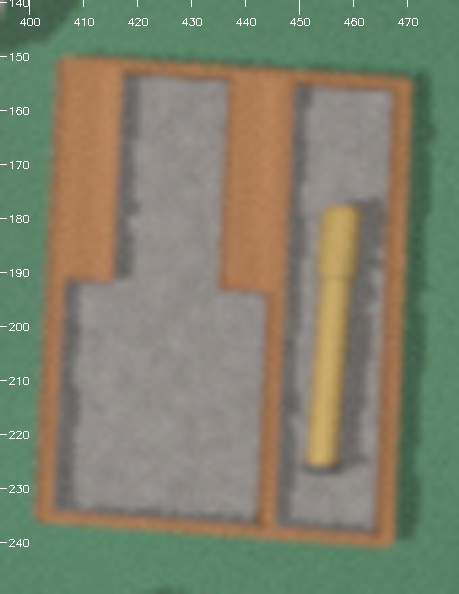

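View pics/a3.png

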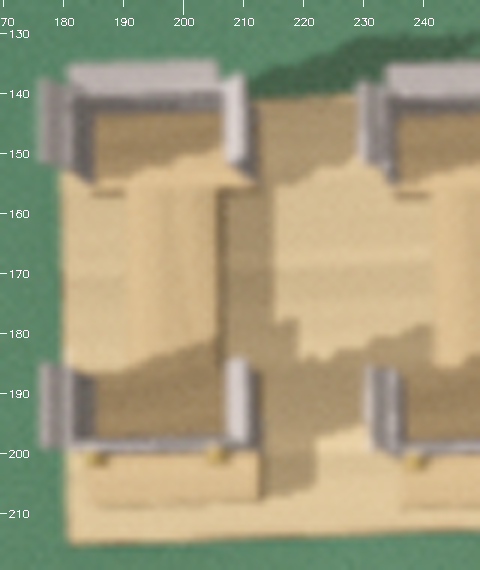

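View pics/a4.png

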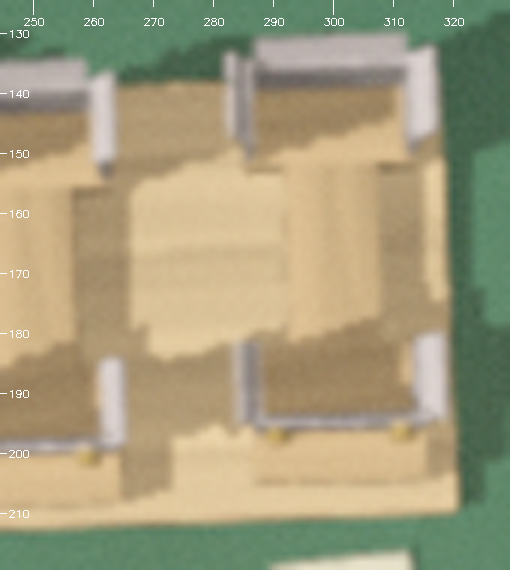

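```bash
python3 - <<'E'
from g import *
f=eyes.grab_frame("top");im=f["image"]
def fit(name,pts,uv):
    pts=np.array(pts,float);uv=np.array(uv,float)
    def r(p):
        c,s=math.cos(p[2]),math.sin(p[2]); P=np.c_[p[0]+c*pts[:,0]-s*pts[:,1],p[1]+s*pts[:,0]+c*pts[:,1],pts[:,2]]
        return (proj(f,P)-uv).ravel()
    o=min((least_squares(r,[.5,0,a]) for a in(0,3.14)),key=lambda o:o.cost)
    print(name,np.round(o.x[:2],4),round(math.degrees(o.x[2]),2),"res",np.round(o.fun,1))
# tray outer top corners z=.014 (pixel idx)
fit("tray",[(.113,.083,.014),(.113,-.083,.014),(-.113,-.083,.014),(-.113,.083,.014)],[(405.5,150.3),(471,154.3),(467.5,240.5),(401,236)])
fit("feeler",[(.09,.02,.006),(.09,-.02,.006),(0,.02,.006),(0,-.02,.006),(-.1,.012,.026),(-.1,-.012,.026)],[(366.8,154),(383,156),(362.3,187.6),(378.5,189.8),(360.8,225),(370.8,226.5)])
D=[(-.098,.033,.03),(-.098,-.033,.03),(0,.02,.03),(0,-.02,.03),(-.077,.0,.072)]
for n,uv in dict(L=[(185.8,208),(212.5,207.3),(190.5,175),(205.5,175),(198,199)],M=[(238,208),(265,206.8),(241.5,175),(257,174.5),(248,199.2)],R=[(287.5,204.8),(315.5,203.6),(292,170),(307.5,170),(300.5,195)]).items():
    print(n,np.round(back(f,uv[:4],.03)[:,:2],4).tolist()); 
    print("  gate top",np.round(back(f,uv[4:],.072)[:,:2],4))
for n,(x0,y0,x1,y1) in dict(sR=(280,205,330,283),sL=(145,215,195,290)).items():
    c=cv2.resize(im[y0:y1,x0:x1],None,fx=8,fy=8,interpolation=cv2.INTER_CUBIC).astype(int)
    m=((c[...,2]-c[...,0]>60)&(c[...,2]>c[...,1]-5)).astype(np.uint8)
    m=cv2.morphologyEx(m,cv2.MORPH_OPEN,np.ones((9,9)))
    cs,_=cv2.findContours(m,0,1); k=max(cs,key=cv2.contourArea)
    b=cv2.boxPoints(cv2.minAreaRect(k)); px=(b+0.5)/8-0.5+[x0,y0]
    w=back(f,px,0.006); print(n,np.round(px,1).tolist()); print(np.round(w[:,:2],4).tolist(),[round(np.linalg.norm(w[i]-w[i-1])*1000,1) for i in range(4)],w.mean(0))
def crop(im,x0,y0,x1,y1,s,n):
    c=cv2.resize(im[y0:y1,x0:x1],None,fx=s,fy=s,interpolation=cv2.INTER_CUBIC)
    for x in range(-(-x0//10)*10,x1,10):
        cv2.line(c,(int((x-x0+.5)*s),0),(int((x-x0+.5)*s),6),(255,255,255),1); cv2.putText(c,str(x),(int((x-x0+.5)*s)-10,25),0,.35,(255,255,255),1)
    for y in range(-(-y0//10)*10,y1,10):
        cv2.line(c,(0,int((y-y0+.5)*s)),(6,int((y-y0+.5)*s)),(255,255,255),1); cv2.putText(c,str(y),(8,int((y-y0+.5)*s)+4),0,.35,(255,255,255),1)
    return c
a=crop(im,275,207,335,282,6.4,0);b=crop(im,140,215,200,290,6.4,0)
cv2.imwrite("pics/a5.png",np.hstack([a,b]))
E
```

```text
tray [ 0.5461 -0.4094] 355.12 res [ 0.6 -0.4 -0.7 -0.2 -0.6  0.4  0.7  0.2]
feeler [ 0.5666 -0.2411] -10.05 res [ 0.7 -0.1 -0.4  0.2  0.2 -0.3 -0.9 -0.1  0.5  0.2 -0.2  0.2]
L [[0.5207, 0.2414], [0.5215, 0.1715], [0.6071, 0.2292], [0.6064, 0.1897]]
  gate top [[0.5403 0.2002]]
M [[0.5188, 0.1051], [0.5208, 0.035], [0.6047, 0.0954], [0.6054, 0.0549]]
  gate top [[0.5378 0.075 ]]
R [[0.5252, -0.0232], [0.5272, -0.0953], [0.6156, -0.0362], [0.6149, -0.0764]]
  gate top [[ 0.5463 -0.0556]]
sR [[289.9, 223.6], [313.6, 221.0], [317.6, 258.3], [293.9, 260.9]]
[[0.4771, -0.0289], [0.4829, -0.0912], [0.3855, -0.0997], [0.3795, -0.0378]] [np.float64(98.0), np.float64(62.7), np.float64(97.8), np.float64(62.2)] [ 0.43124313 -0.0644005   0.006     ]
sL [[153.3, 270.6], [160.5, 233.9], [183.6, 238.4], [176.3, 275.1]]
[[0.358, 0.3333], [0.4544, 0.3147], [0.4416, 0.2531], [0.3455, 0.272]] [np.float64(62.6), np.float64(98.2), np.float64(63.0), np.float64(97.9)] [0.39988521 0.29328358 0.006     ]
```

View pics/a5.png

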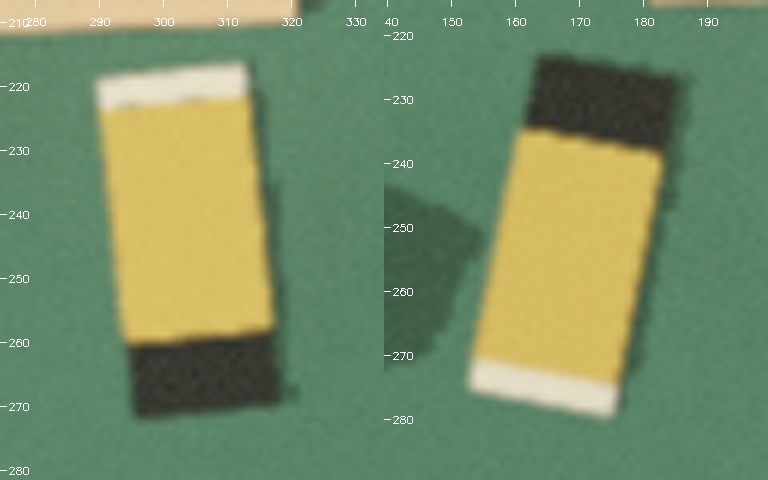

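```bash
python3 - <<'E'
from g import *
s=eyes.grab_frame("scene");t=eyes.grab_frame("top")
A=[(271.1,201.6),(284.2,213.4),(315.5,190.5),(303.7,180.5)]
B=[(341.8,274.5),(351.3,291.3),(394.5,276.1),(383.4,258.9)]
for q,T in((A,[(313.2,216),(289.5,218.8),(295.2,271.3),(318.3,269)]),(B,[(184.7,226.5),(163.5,223),(152.7,275),(176,279.5)])):
  for f,u in((s,q),(t,T)):
    w=back(f,u,.006);print(np.round(w[:,:2],4).tolist(),np.round(w.mean(0),4),[round(1000*np.linalg.norm(w[i]-w[i-1])) for i in range(4)])
E
```

```text
[[0.4964, -0.0847], [0.488, -0.0231], [0.3528, -0.0428], [0.36, -0.0983]] [ 0.4243 -0.0622  0.006 ] [137, 62, 137, 56]
[[0.4962, -0.0904], [0.4897, -0.028], [0.3525, -0.0407], [0.3579, -0.1009]] [ 0.4241 -0.065   0.006 ] [139, 63, 138, 60]
[[0.4732, 0.2494], [0.4843, 0.3069], [0.3512, 0.3375], [0.3399, 0.2759]] [0.4122 0.2924 0.006 ] [136, 59, 137, 63]
[[0.4731, 0.2502], [0.4831, 0.307], [0.3465, 0.3348], [0.3342, 0.2728]] [0.4092 0.2912 0.006 ] [141, 58, 139, 63]
```

```bash
python3 - <<'E'
from g import *
o=observe(); goto(o,[.537,-.236,.12],-100)
E
```

```text
now [ 0.2392 -0.5773  0.2311] [ 1.800e+02  2.000e-02 -6.749e+01] t 0.3
d [-201.3 -405.8  111.2] a [1.000e-02 2.000e-02 3.251e+01] rows>= 11.2
```

```bash
python3 -m pendant '[{"dx":-100,"dy":-200,"dz":40,"az":15,"claw":55},{"dx":-100,"dy":-200,"dz":40,"az":15,"claw":55},{"dx":-100,"dy":-200,"dz":40,"az":15,"claw":55},{"dx":-100,"dy":-200,"dz":40,"az":15,"claw":55},{"dx":-100,"dy":-200,"dz":40,"az":15,"claw":55},{"dx":-201,"dy":-406,"dz":111,"az":32.5,"claw":55},{"dx":-201,"dy":-406,"dz":111,"az":32.5,"claw":55},{"dx":-201,"dy":-406,"dz":111,"az":32.5,"claw":55},{"dx":-201,"dy":-406,"dz":111,"az":32.5,"claw":55},{"dx":-201,"dy":-406,"dz":111,"az":32.5,"claw":55}]' 30; python3 - <<'E'
from g import *
o=observe(); goto(o,[.537,-.236,.12],-100)
E
```

```text
now [ 0.2392 -0.5773  0.2311] [ 1.800e+02  2.000e-02 -6.749e+01] t 0.3
d [-201.3 -405.8  111.2] a [1.000e-02 2.000e-02 3.251e+01] rows>= 11.2schema error: expected keys dx, dy, dz, ax, ay, az, claw
```

```bash
python3 -m pendant '[{"dx":-201,"dy":-406,"dz":111,"ax":0,"ay":0,"az":32.5,"claw":55},{"dx":-201,"dy":-406,"dz":111,"ax":0,"ay":0,"az":32.5,"claw":55},{"dx":-201,"dy":-406,"dz":111,"ax":0,"ay":0,"az":32.5,"claw":55},{"dx":-201,"dy":-406,"dz":111,"ax":0,"ay":0,"az":32.5,"claw":55},{"dx":-201,"dy":-406,"dz":111,"ax":0,"ay":0,"az":32.5,"claw":55},{"dx":-201,"dy":-406,"dz":111,"ax":0,"ay":0,"az":32.5,"claw":55},{"dx":-201,"dy":-406,"dz":111,"ax":0,"ay":0,"az":32.5,"claw":55},{"dx":-201,"dy":-406,"dz":111,"ax":0,"ay":0,"az":32.5,"claw":55},{"dx":-201,"dy":-406,"dz":111,"ax":0,"ay":0,"az":32.5,"claw":55},{"dx":-201,"dy":-406,"dz":111,"ax":0,"ay":0,"az":32.5,"claw":55}]' 30; python3 - <<'E'
from g import *
o=observe(); goto(o,[.537,-.236,.12],-100);print(o)
f=eyes.grab_frame("top"); cv2.imwrite("pics/b1.png",f["image"])
E
```

```text
clock: 1.13
position: [0.5046, -0.2734, 0.1325]
tool_rot: [-3.141, -0.0, -1.745]
force: [1.2, -0.7, 0.3]
grip_width: 0.0548
now [ 0.5046 -0.2734  0.1325] [-179.99   -0.   -100.  ] t 1.13
d [-42.4 -25.4  12.6] a [-0.01 -0.   -0.  ] rows>= 1.2
{'clock': 1.1333, 'qpos': array([ 0.3614101 ,  0.5657431 ,  0.04468266,  1.82709785, -0.03520217,
        0.74927049, -1.32043048]), 'qd': array([-0.79552789,  0.29776186, -0.0213632 , -0.17377363, -0.00143872,
       -0.12979339, -0.8116949 ]), 'joint_efforts': array([ 8.81671697e+00, -9.46663141e+01,  3.25404882e+00, -2.60890818e+01,
       -2.15022953e-02,  5.53074628e-01,  2.60947488e+00]), 'position': array([ 0.50459006, -0.27336339,  0.13254931]), 'tool_rot': array([-3.14135061e+00, -2.70321198e-05, -1.74534215e+00]), 'force': array([ 1.20887171, -0.74189426,  0.28267431]), 'moment': array([-0.03423032, -0.03160185,  0.00650949]), 'grip_width': 0.05477821563158125}
```

View pics/b1.png

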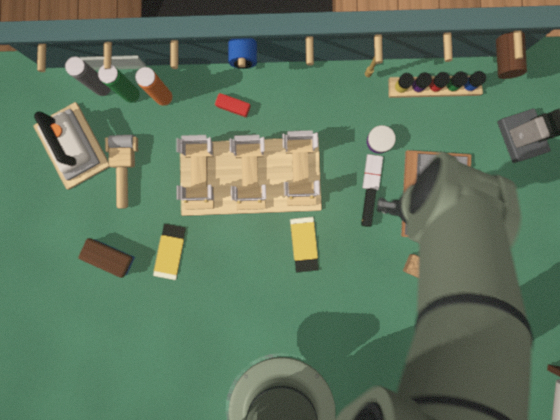

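```bash
python3 - <<'E'
from g import *
o=observe(); goto(o,[.537,-.236,.05],-100)
E
```

```text
now [ 0.5098 -0.2653  0.1307] [-179.97    0.26  -99.52] t 1.18
d [-33.  -22.   80.8] a [-0.03  0.26  0.48] rows>= 2.2
```

```bash
python3 -m pendant '[{"dx":-33,"dy":-22,"dz":40,"ax":0,"ay":0,"az":0,"claw":55},{"dx":-33,"dy":-22,"dz":60,"ax":0,"ay":0,"az":0,"claw":55},{"dx":-33,"dy":-22,"dz":80,"ax":0,"ay":0,"az":0,"claw":55},{"dx":-33,"dy":-22,"dz":80,"ax":0,"ay":0,"az":0,"claw":55},{"dx":-33,"dy":-22,"dz":80,"ax":0,"ay":0,"az":0,"claw":55}]' 30; python3 - <<'E'
from g import *
o=observe(); goto(o,[.537,-.236,.005],-100)
f=eyes.grab_frame("top"); cv2.imwrite("pics/b2.png",cv2.resize(f["image"][100:280,300:480],None,fx=3.3,fy=3.3))
f=eyes.grab_frame("scene"); cv2.imwrite("pics/b3.png",cv2.resize(f["image"][100:250,130:330],None,fx=4,fy=4))
o=observe(); goto(o,[.537,-.236,.005],-100)
E
```

```text
clock: 1.6
position: [0.5302, -0.2467, 0.0526]
tool_rot: [3.14, 0.0, -1.746]
force: [-0.8, 0.3, 0.7]
grip_width: 0.055
now [ 0.5302 -0.2467  0.0526] [ 179.9     0.   -100.01] t 1.6
d [-11.7  -4.9  47.6] a [ 0.1   0.   -0.01] rows>= 1.2
now [ 0.5311 -0.2474  0.0543] [-1.7992e+02 -3.0000e-02 -1.0006e+02] t 1.7
d [-12.3  -3.7  49.3] a [-0.08 -0.03 -0.06] rows>= 1.2
```

View pics/b2.png

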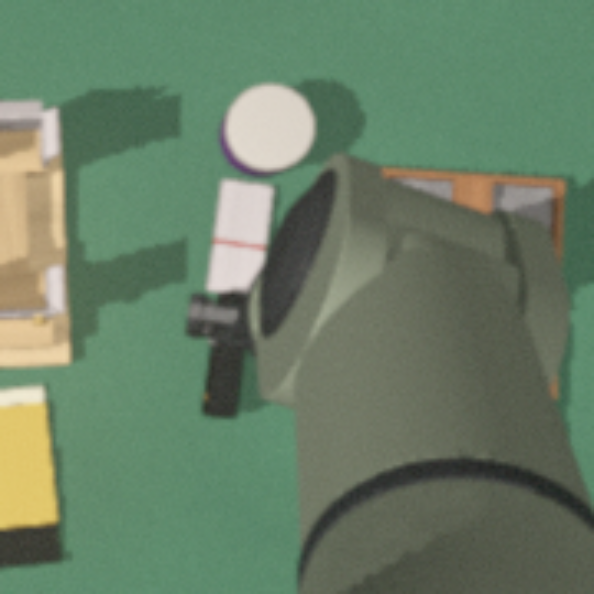

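View pics/b3.png

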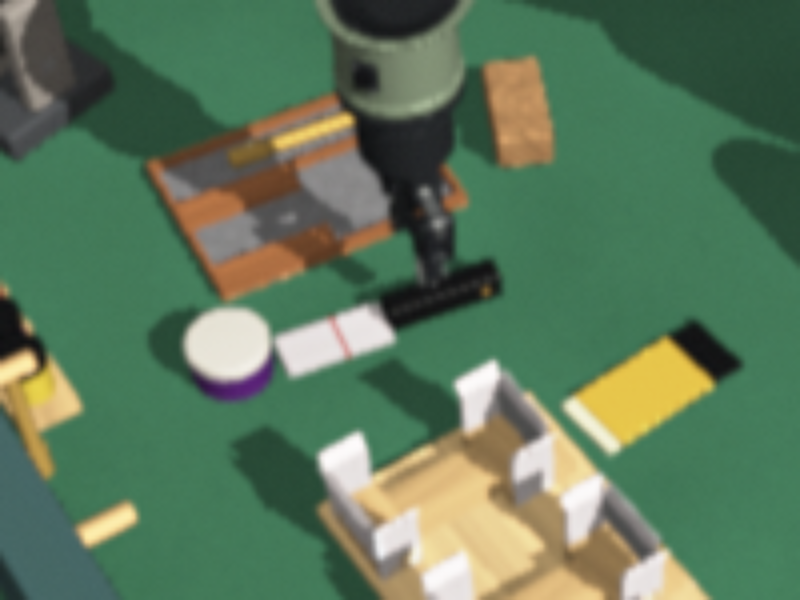

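```bash
python3 -m pendant '[{"dx":-12,"dy":-4,"dz":0,"ax":0,"ay":0,"az":0,"claw":55},{"dx":-12,"dy":-4,"dz":15,"ax":0,"ay":0,"az":0,"claw":55},{"dx":-12,"dy":-4,"dz":30,"ax":0,"ay":0,"az":0,"claw":55},{"dx":-12,"dy":-4,"dz":40,"ax":0,"ay":0,"az":0,"claw":55},{"dx":-12,"dy":-4,"dz":47,"ax":0,"ay":0,"az":0,"claw":55},{"dx":-12,"dy":-4,"dz":47,"ax":0,"ay":0,"az":0,"claw":55},{"dx":-12,"dy":-4,"dz":47,"ax":0,"ay":0,"az":0,"claw":55}]' 30; python3 - <<'E'
from g import *
o=observe(); goto(o,[.537,-.236,.005],-100)
E
```

```text
clock: 2.28
position: [0.5371, -0.2354, 0.0063]
tool_rot: [-3.142, -0.0, -1.746]
force: [0.0, -0.1, 0.5]
grip_width: 0.055
now [ 0.5371 -0.2354  0.0063] [-180.     -0.   -100.01] t 2.28
d [ 0.6 -0.1  1.3] a [-0.   -0.   -0.01] rows>= 0.0
```

```bash
python3 -m pendant '[{"dx":0,"dy":0,"dz":0,"ax":0,"ay":0,"az":0,"claw":35},{"dx":0,"dy":0,"dz":0,"ax":0,"ay":0,"az":0,"claw":15},{"dx":0,"dy":0,"dz":0,"ax":0,"ay":0,"az":0,"claw":15},{"dx":0,"dy":0,"dz":0,"ax":0,"ay":0,"az":0,"claw":15},{"dx":0,"dy":0,"dz":0,"ax":0,"ay":0,"az":0,"claw":15},{"dx":0,"dy":0,"dz":0,"ax":0,"ay":0,"az":0,"claw":15},{"dx":0,"dy":0,"dz":0,"ax":0,"ay":0,"az":0,"claw":15},{"dx":0,"dy":0,"dz":0,"ax":0,"ay":0,"az":0,"claw":15}]' 50
```

```text
clock: 2.95
position: [0.5373, -0.2355, 0.0068]
tool_rot: [-3.141, -0.0, -1.745]
force: [-1.9, 0.7, 7.6]
grip_width: 0.0232
```

```bash
python3 -m pendant '[{"dx":0,"dy":0,"dz":-10,"ax":0,"ay":0,"az":0,"claw":15},{"dx":0,"dy":0,"dz":-30,"ax":0,"ay":0,"az":0,"claw":15},{"dx":0,"dy":0,"dz":-60,"ax":0,"ay":0,"az":0,"claw":15},{"dx":0,"dy":0,"dz":-60,"ax":0,"ay":0,"az":0,"claw":15},{"dx":0,"dy":0,"dz":-60,"ax":0,"ay":0,"az":0,"claw":15}]' 50;  python3 - <<'E'
from g import *
o=observe(); goto(o,[.537,-.236,.065],-100)
f=eyes.grab_frame("top"); cv2.imwrite("pics/b4.png",cv2.resize(f["image"][100:280,300:480],None,fx=3.3,fy=3.3))
f=eyes.grab_frame("scene"); cv2.imwrite("pics/b5.png",cv2.resize(f["image"][100:250,130:330],None,fx=4,fy=4))
E
```

```text
clock: 3.37
position: [0.5379, -0.2357, 0.068]
tool_rot: [-3.138, -0.0, -1.745]
force: [-0.3, -0.5, -1.4]
grip_width: 0.023
now [ 0.5379 -0.2357  0.068 ] [-1.7982e+02 -3.0000e-02 -1.0000e+02] t 3.37
d [0.5 0.8 3. ] a [-0.18 -0.03 -0.  ] rows>= 0.1
```

View pics/b4.png

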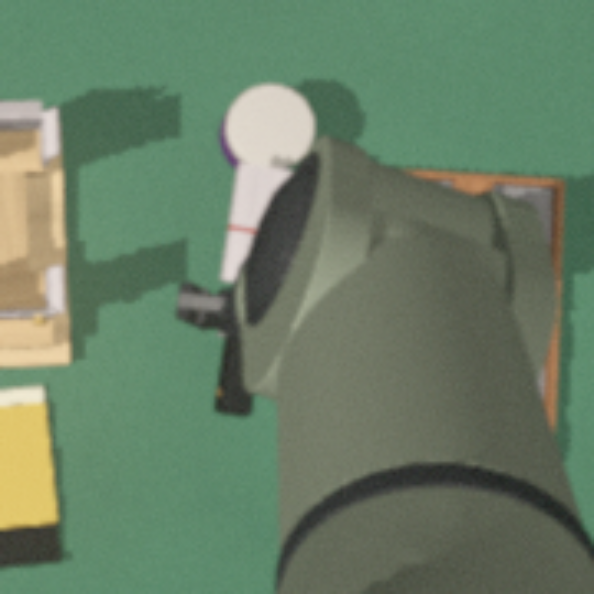

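View pics/b5.png

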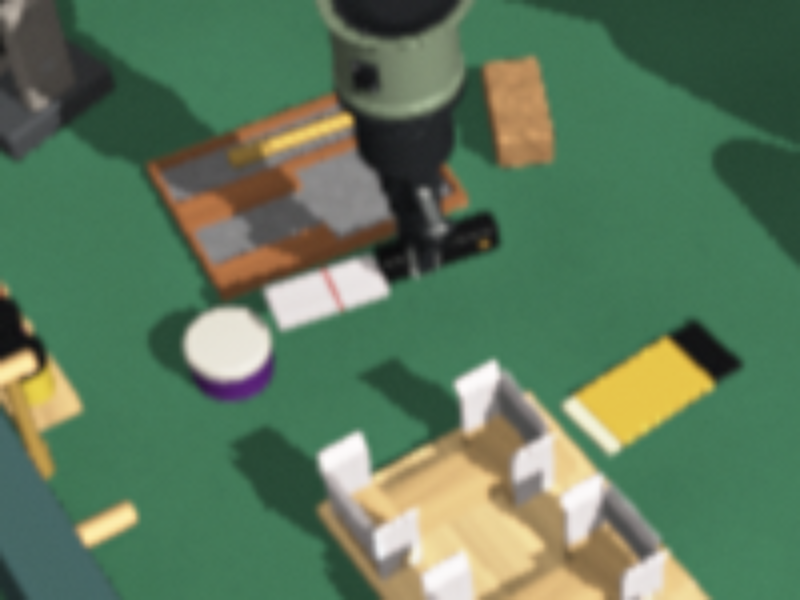

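```bash
python3 - <<'E'
from g import *
o=observe(); goto(o,[.415,-.0627,.12],-88)
f=eyes.grab_frame("top")
w=back(f,[(181,215),(321,209.3),(319.5,140),(180,160)],.012);print(np.round(w,4)); print(np.degrees(np.arctan2(w[1,0]-w[0,0],-(w[1,1]-w[0,1]))))
w=back(f,[(180,201),(212,199.5),(233.5,200.5),(264,198.8),(285,195.3),(316,193.8)],.072);print(np.round(w,4))
E
```

```text
now [ 0.5368 -0.2351  0.0659] [ 1.7999e+02  1.0000e-02 -9.9990e+01] t 3.47
d [-148.7  149.8  -54. ] a [ 0.000e+00  1.000e-02 -1.199e+01] rows>= 5.2
[[ 0.5035  0.2586  0.012 ]
 [ 0.5132 -0.1107  0.012 ]
 [ 0.6972 -0.1107  0.012 ]
 [ 0.6505  0.2619  0.012 ]]
1.5115652549470295
[[ 0.5359  0.2455  0.072 ]
 [ 0.5385  0.165   0.072 ]
 [ 0.5351  0.1112  0.072 ]
 [ 0.5382  0.0351  0.072 ]
 [ 0.5461 -0.0172  0.072 ]
 [ 0.5487 -0.094   0.072 ]]
```

```bash
python3 -m pendant '[{"dx":0,"dy":0,"dz":-40,"ax":0,"ay":0,"az":0,"claw":15},{"dx":-30,"dy":30,"dz":-60,"ax":0,"ay":0,"az":-2,"claw":15},{"dx":-60,"dy":60,"dz":-60,"ax":0,"ay":0,"az":-5,"claw":15},{"dx":-90,"dy":90,"dz":-60,"ax":0,"ay":0,"az":-8,"claw":15},{"dx":-120,"dy":120,"dz":-60,"ax":0,"ay":0,"az":-10,"claw":15},{"dx":-149,"dy":150,"dz":-60,"ax":0,"ay":0,"az":-12,"claw":15},{"dx":-149,"dy":150,"dz":-54,"ax":0,"ay":0,"az":-12,"claw":15},{"dx":-149,"dy":150,"dz":-54,"ax":0,"ay":0,"az":-12,"claw":15},{"dx":-149,"dy":150,"dz":-54,"ax":0,"ay":0,"az":-12,"claw":15},{"dx":-149,"dy":150,"dz":-54,"ax":0,"ay":0,"az":-12,"claw":15}]' 50;  python3 - <<'E'
from g import *
o=observe(); goto(o,[.415,-.0627,.046],-88.3)
f=eyes.grab_frame("top"); cv2.imwrite("pics/c1.png",cv2.resize(f["image"][100:300,200:400],None,fx=3,fy=3))
f=eyes.grab_frame("scene"); cv2.imwrite("pics/c2.png",cv2.resize(f["image"][120:280,190:390],None,fx=3.7,fy=3.7))
E
```

```text
clock: 4.35
position: [0.4155, -0.0631, 0.1197]
tool_rot: [3.141, -0.0, -1.537]
force: [0.4, -0.6, -1.5]
grip_width: 0.023
now [ 0.4155 -0.0631  0.1197] [ 1.7999e+02 -1.0000e-02 -8.8050e+01] t 4.35
d [-0.5  0.5 73.7] a [ 0.01 -0.01  0.25] rows>= 1.8
```

View pics/c1.png

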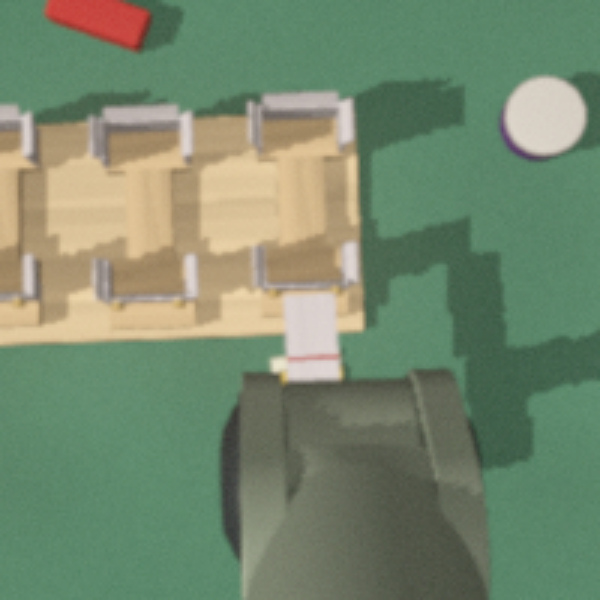

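View pics/c2.png

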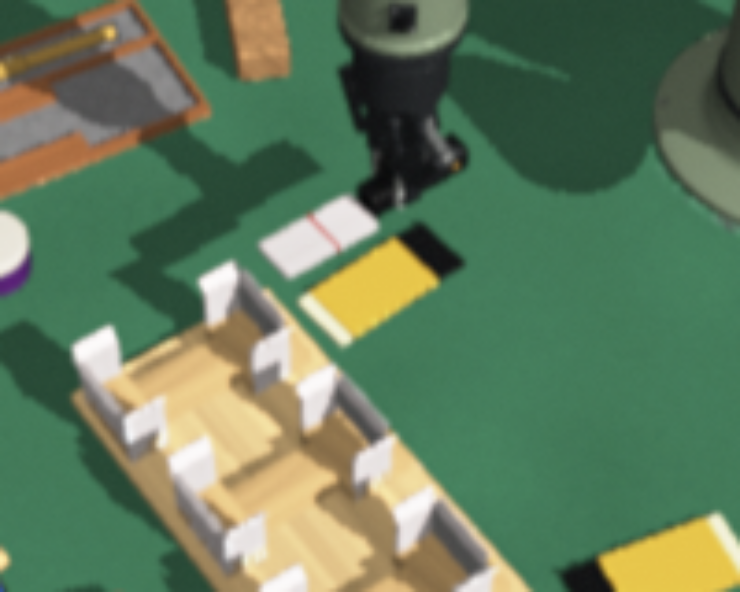

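```bash
python3 - <<'E'
from g import *
f=eyes.grab_frame("top")
u=(np.array([(284.5,294),(335,293),(288,381),(340,379.5),(286,358.5),(338,356)])+.5)/3-.5+[200,100]
print(np.round(back(f,u,.1195),4))
E
```

```text
[[ 0.536  -0.0396  0.1195]
 [ 0.5361 -0.0792  0.1195]
 [ 0.4676 -0.0412  0.1195]
 [ 0.4682 -0.0818  0.1195]
 [ 0.4852 -0.0399  0.1195]
 [ 0.4866 -0.0806  0.1195]]
```

```bash
python3 -m pendant '[{"dx":0,"dy":0,"dz":30,"ax":0,"ay":0,"az":0,"claw":15},{"dx":0,"dy":0,"dz":55,"ax":0,"ay":0,"az":0.2,"claw":15},{"dx":0,"dy":0,"dz":70,"ax":0,"ay":0,"az":0.2,"claw":15},{"dx":0,"dy":0,"dz":77,"ax":0,"ay":0,"az":0.2,"claw":15},{"dx":0,"dy":0,"dz":77,"ax":0,"ay":0,"az":0.2,"claw":15},{"dx":0,"dy":0,"dz":77,"ax":0,"ay":0,"az":0.2,"claw":15},{"dx":0,"dy":0,"dz":77,"ax":0,"ay":0,"az":0.2,"claw":15}]' 50;  python3 - <<'E'
from g import *
f=eyes.grab_frame("top"); cv2.imwrite("pics/c3.png",cv2.resize(f["image"][160:230,260:340],None,fx=8,fy=8))
E
```

```text
clock: 5.08
position: [0.4156, -0.0627, 0.0437]
tool_rot: [-3.14, -0.0, -1.54]
force: [0.3, 0.1, -1.4]
grip_width: 0.0229
```

```bash
for i in 1; do python3 -m pendant '[{"dx":0,"dy":0,"dz":2,"ax":0,"ay":0,"az":0,"claw":15},{"dx":0,"dy":0,"dz":2,"ax":0,"ay":0,"az":0,"claw":15},{"dx":0,"dy":0,"dz":2,"ax":0,"ay":0,"az":0,"claw":15},{"dx":0,"dy":0,"dz":2,"ax":0,"ay":0,"az":0,"claw":15}]'; done
```

```text
clock: 5.47
position: [0.4152, -0.0625, 0.0411]
tool_rot: [-3.141, -0.0, -1.539]
force: [0.3, -0.1, -1.7]
grip_width: 0.0225
```

View pics/c3.png

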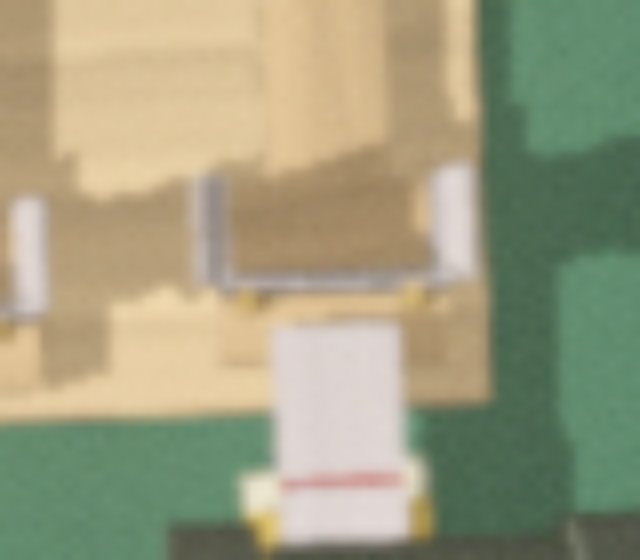

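```bash
python3 -m pendant '[{"dx":0,"dy":0,"dz":2,"ax":0,"ay":0,"az":0,"claw":15},{"dx":0,"dy":0,"dz":3,"ax":0,"ay":0,"az":0,"claw":15},{"dx":0,"dy":0,"dz":3,"ax":0,"ay":0,"az":0,"claw":15},{"dx":0,"dy":0,"dz":3,"ax":0,"ay":0,"az":0,"claw":15}]'
```

```text
clock: 5.8
position: [0.415, -0.0624, 0.0378]
tool_rot: [3.141, 0.0, -1.539]
force: [0.5, 0.9, -1.5]
grip_width: 0.0227
```

```bash
python3 -m pendant '[{"dx":0,"dy":0,"dz":1,"ax":0,"ay":0,"az":0,"claw":15},{"dx":0,"dy":0,"dz":1,"ax":0,"ay":0,"az":0,"claw":15},{"dx":0,"dy":0,"dz":1,"ax":0,"ay":0,"az":0,"claw":15}]'
```

```text
clock: 6.05
position: [0.4151, -0.0625, 0.0369]
tool_rot: [3.142, 0.0, -1.539]
force: [0.5, -0.0, -1.9]
grip_width: 0.0229
```

```bash
python3 -m pendant '[{"dx":0,"dy":0,"dz":1,"ax":0,"ay":0,"az":0,"claw":15},{"dx":0,"dy":0,"dz":1,"ax":0,"ay":0,"az":0,"claw":15},{"dx":0,"dy":0,"dz":1,"ax":0,"ay":0,"az":0,"claw":15}]'
```

```text
clock: 6.3
position: [0.4151, -0.0625, 0.0359]
tool_rot: [-3.142, -0.0, -1.539]
force: [-2.0, 0.5, 2.2]
grip_width: 0.0227
```

```bash
python3 -m pendant '[{"dx":0,"dy":0,"dz":1,"ax":0,"ay":0,"az":0,"claw":15},{"dx":0,"dy":0,"dz":1,"ax":0,"ay":0,"az":0,"claw":15},{"dx":0,"dy":0,"dz":1,"ax":0,"ay":0,"az":0,"claw":15}]'
```

```text
clock: 6.55
position: [0.415, -0.0625, 0.0349]
tool_rot: [3.141, 0.0, -1.539]
force: [-2.8, -0.2, 3.0]
grip_width: 0.0231
```

```bash
python3 -m pendant '[{"dx":0,"dy":0,"dz":-2,"ax":0,"ay":0,"az":0,"claw":15},{"dx":0,"dy":0,"dz":-2,"ax":0,"ay":0,"az":0,"claw":15},{"dx":0,"dy":0,"dz":-2,"ax":0,"ay":0,"az":0,"claw":15}]'; python3 - <<'E'
from g import *
o=observe(); p=o["position"]; goto(o,p+[.006,.0002,0],-88.3)
E
```

```text
clock: 6.8
position: [0.4151, -0.0625, 0.037]
tool_rot: [-3.142, 0.0, -1.539]
force: [0.6, -0.6, -1.9]
grip_width: 0.0228
now [ 0.4151 -0.0625  0.037 ] [-180.     0.   -88.2] t 6.8
d [-0. -6.  0.] a [-0.   0.   0.1] rows>= 0.1
```

```bash
python3 -m pendant '[{"dx":0,"dy":-2,"dz":0,"ax":0,"ay":0,"az":0,"claw":15},{"dx":0,"dy":-4,"dz":0,"ax":0,"ay":0,"az":0,"claw":15},{"dx":0,"dy":-6,"dz":0,"ax":0,"ay":0,"az":0,"claw":15},{"dx":0,"dy":-6,"dz":0,"ax":0,"ay":0,"az":0,"claw":15},{"dx":0,"dy":-6,"dz":0,"ax":0,"ay":0,"az":0,"claw":15}]'
```

```text
clock: 7.22
position: [0.4212, -0.0623, 0.0369]
tool_rot: [3.142, 0.0, -1.539]
force: [-0.2, 0.1, -1.4]
grip_width: 0.023
```

```bash
python3 -m pendant '[{"dx":0,"dy":-1,"dz":0,"ax":0,"ay":0,"az":0,"claw":15},{"dx":0,"dy":-2,"dz":0,"ax":0,"ay":0,"az":0,"claw":15},{"dx":0,"dy":-2,"dz":0,"ax":0,"ay":0,"az":0,"claw":15},{"dx":0,"dy":-2,"dz":0,"ax":0,"ay":0,"az":0,"claw":15}]'
```

```text
clock: 7.55
position: [0.4231, -0.0622, 0.0369]
tool_rot: [-3.142, 0.0, -1.539]
force: [-0.1, -0.4, -1.9]
grip_width: 0.0231
```

```bash
python3 -m pendant '[{"dx":0,"dy":-1,"dz":0,"ax":0,"ay":0,"az":0,"claw":15},{"dx":0,"dy":-1,"dz":0,"ax":0,"ay":0,"az":0,"claw":15},{"dx":0,"dy":-1,"dz":0,"ax":0,"ay":0,"az":0,"claw":15}]'
```

```text
clock: 7.8
position: [0.4241, -0.0622, 0.0369]
tool_rot: [3.142, 0.0, -1.539]
force: [-0.2, 0.3, -0.5]
grip_width: 0.0228
```

```bash
python3 -m pendant '[{"dx":0,"dy":-1,"dz":0,"ax":0,"ay":0,"az":0,"claw":15},{"dx":0,"dy":-1,"dz":0,"ax":0,"ay":0,"az":0,"claw":15},{"dx":0,"dy":-1,"dz":0,"ax":0,"ay":0,"az":0,"claw":15}]'
```

```text
clock: 8.05
position: [0.4251, -0.0622, 0.0369]
tool_rot: [-3.142, 0.0, -1.539]
force: [-0.1, -0.3, -1.7]
grip_width: 0.0231
```

Tip estimated at about x = 0.546. I'll keep going in 1 mm steps.

```bash
python3 -m pendant '[{"dx":0,"dy":-1,"dz":0,"ax":0,"ay":0,"az":0,"claw":15},{"dx":0,"dy":-1,"dz":0,"ax":0,"ay":0,"az":0,"claw":15},{"dx":0,"dy":-1,"dz":0,"ax":0,"ay":0,"az":0,"claw":15}]'
```

```text
clock: 8.3
position: [0.4257, -0.0622, 0.0368]
tool_rot: [3.141, 0.0, -1.539]
force: [-2.6, 0.2, -1.3]
grip_width: 0.023
```

```bash
python3 -m pendant '[{"dx":0,"dy":-1,"dz":0,"ax":0,"ay":0,"az":0,"claw":15},{"dx":0,"dy":-1,"dz":0,"ax":0,"ay":0,"az":0,"claw":15},{"dx":0,"dy":-1,"dz":0,"ax":0,"ay":0,"az":0,"claw":15}]'
```

```text
clock: 8.55
position: [0.4258, -0.0622, 0.0367]
tool_rot: [3.139, 0.0, -1.539]
force: [-7.0, 1.1, 0.9]
grip_width: 0.023
```

```bash
python3 -m pendant '[{"dx":0,"dy":3,"dz":0,"ax":0,"ay":0,"az":0,"claw":15},{"dx":0,"dy":10,"dz":0,"ax":0,"ay":0,"az":0,"claw":15},{"dx":0,"dy":20,"dz":-8,"ax":0,"ay":0,"az":0,"claw":15},{"dx":0,"dy":20,"dz":-8,"ax":0,"ay":0,"az":0,"claw":15},{"dx":0,"dy":20,"dz":-8,"ax":0,"ay":0,"az":0,"claw":15}]'; python3 - <<'E'
from g import *
o=observe(); goto(o,[.407,.068,.045],-88.3)
f=eyes.grab_frame("top"); cv2.imwrite("pics/d0.png",cv2.resize(f["image"][150:230,220:340],None,fx=6,fy=6))
E
```

```text
clock: 8.97
position: [0.4073, -0.0628, 0.0452]
tool_rot: [-3.14, -0.0, -1.539]
force: [0.7, -0.4, -1.2]
grip_width: 0.0229
now [ 0.4073 -0.0628  0.0452] [-179.93   -0.    -88.2 ] t 8.97
d [-130.7   -3.8    0.2] a [-0.07 -0.    0.1 ] rows>= 3.1
```

View pics/d0.png

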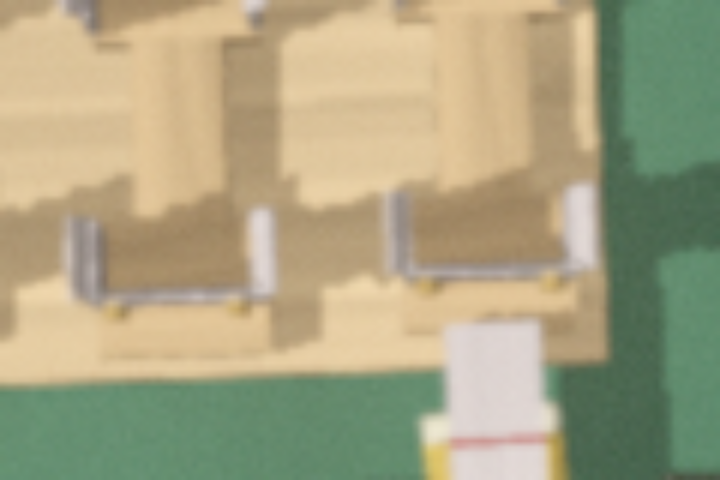

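```bash
python3 -m pendant '[{"dx":-30,"dy":0,"dz":0,"ax":0,"ay":0,"az":0,"claw":15},{"dx":-60,"dy":0,"dz":0,"ax":0,"ay":0,"az":0,"claw":15},{"dx":-95,"dy":-2,"dz":0,"ax":0,"ay":0,"az":0,"claw":15},{"dx":-120,"dy":-3,"dz":0,"ax":0,"ay":0,"az":0,"claw":15},{"dx":-131,"dy":-3,"dz":0,"ax":0,"ay":0,"az":0,"claw":15},{"dx":-131,"dy":-3,"dz":0,"ax":0,"ay":0,"az":0,"claw":15},{"dx":-131,"dy":-3,"dz":6,"ax":0,"ay":0,"az":0,"claw":15},{"dx":-131,"dy":-3,"dz":6,"ax":0,"ay":0,"az":0,"claw":15},{"dx":-131,"dy":-3,"dz":6,"ax":0,"ay":0,"az":0,"claw":15}]'; python3 - <<'E'
from g import *
o=observe(); goto(o,[.407,.068,.037],-88.3)
f=eyes.grab_frame("top"); cv2.imwrite("pics/d1.png",cv2.resize(f["image"][150:230,200:320],None,fx=6,fy=6))
E
```

```text
clock: 9.77
position: [0.4058, 0.0671, 0.0385]
tool_rot: [3.141, -0.001, -1.541]
force: [-0.0, -0.7, -1.2]
grip_width: 0.0227
now [0.4058 0.0671 0.0385] [ 1.7995e+02 -3.0000e-02 -8.8290e+01] t 9.77
d [-0.8 -1.2  1.5] a [ 0.05 -0.03  0.01] rows>= 0.0
```

View pics/d1.png

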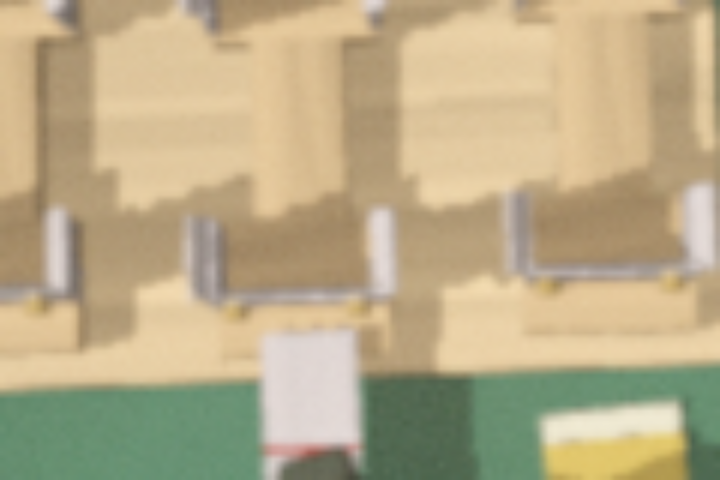

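```bash
python3 -m pendant '[{"dx":-1,"dy":0,"dz":1.5,"ax":0,"ay":0,"az":0,"claw":15},{"dx":-1,"dy":0,"dz":1.5,"ax":0,"ay":0,"az":0,"claw":15},{"dx":-1,"dy":-3,"dz":1.5,"ax":0,"ay":0,"az":0,"claw":15},{"dx":-1,"dy":-6,"dz":1.5,"ax":0,"ay":0,"az":0,"claw":15},{"dx":-1,"dy":-9,"dz":1.5,"ax":0,"ay":0,"az":0,"claw":15},{"dx":-1,"dy":-9,"dz":1.5,"ax":0,"ay":0,"az":0,"claw":15},{"dx":-1,"dy":-9,"dz":1.5,"ax":0,"ay":0,"az":0,"claw":15}]'
```

```text
clock: 10.4
position: [0.4151, 0.0696, 0.0374]
tool_rot: [-3.141, 0.0, -1.539]
force: [-0.2, -0.5, -1.7]
grip_width: 0.0227
```

```bash
python3 -m pendant '[{"dx":0,"dy":-1,"dz":0,"ax":0,"ay":0,"az":0,"claw":15},{"dx":0,"dy":-2,"dz":0,"ax":0,"ay":0,"az":0,"claw":15},{"dx":0,"dy":-2,"dz":0,"ax":0,"ay":0,"az":0,"claw":15},{"dx":0,"dy":-2,"dz":0,"ax":0,"ay":0,"az":0,"claw":15}]'
```

```text
clock: 10.73
position: [0.4169, 0.0697, 0.0374]
tool_rot: [-3.142, 0.0, -1.539]
force: [0.5, -0.9, -1.4]
grip_width: 0.0229
```

```bash
python3 -m pendant '[{"dx":0,"dy":-1,"dz":0,"ax":0,"ay":0,"az":0,"claw":15},{"dx":0,"dy":-1,"dz":0,"ax":0,"ay":0,"az":0,"claw":15},{"dx":0,"dy":-1,"dz":0,"ax":0,"ay":0,"az":0,"claw":15}]'
```

```text
clock: 10.98
position: [0.4179, 0.0697, 0.0374]
tool_rot: [3.142, 0.0, -1.539]
force: [-0.3, 0.9, -1.2]
grip_width: 0.023
```

```bash
python3 -m pendant '[{"dx":0,"dy":-1,"dz":0,"ax":0,"ay":0,"az":0,"claw":15},{"dx":0,"dy":-1,"dz":0,"ax":0,"ay":0,"az":0,"claw":15},{"dx":0,"dy":-1,"dz":0,"ax":0,"ay":0,"az":0,"claw":15}]'
```

```text
clock: 11.23
position: [0.419, 0.0697, 0.0374]
tool_rot: [-3.142, 0.0, -1.539]
force: [0.3, 0.2, -2.1]
grip_width: 0.023
```

```bash
python3 -m pendant '[{"dx":0,"dy":-1,"dz":0,"ax":0,"ay":0,"az":0,"claw":15},{"dx":0,"dy":-1,"dz":0,"ax":0,"ay":0,"az":0,"claw":15},{"dx":0,"dy":-1,"dz":0,"ax":0,"ay":0,"az":0,"claw":15}]'
```

```text
clock: 11.48
position: [0.42, 0.0697, 0.0374]
tool_rot: [-3.142, 0.0, -1.539]
force: [0.7, -0.6, -1.3]
grip_width: 0.0229
```

```bash
python3 -m pendant '[{"dx":0,"dy":-1,"dz":0,"ax":0,"ay":0,"az":0,"claw":15},{"dx":0,"dy":-1,"dz":0,"ax":0,"ay":0,"az":0,"claw":15},{"dx":0,"dy":-1,"dz":0,"ax":0,"ay":0,"az":0,"claw":15}]'
```

```text
clock: 11.73
position: [0.421, 0.0698, 0.0374]
tool_rot: [-3.142, 0.0, -1.539]
force: [0.6, 0.4, -1.4]
grip_width: 0.0229
```

```bash
python3 -m pendant '[{"dx":0,"dy":-1,"dz":0,"ax":0,"ay":0,"az":0,"claw":15},{"dx":0,"dy":-1,"dz":0,"ax":0,"ay":0,"az":0,"claw":15},{"dx":0,"dy":-1,"dz":0,"ax":0,"ay":0,"az":0,"claw":15}]'
```

```text
clock: 11.98
position: [0.422, 0.0698, 0.0374]
tool_rot: [3.142, 0.0, -1.539]
force: [-0.8, -0.2, -1.4]
grip_width: 0.0228
```

```bash
python3 -m pendant '[{"dx":0,"dy":-1,"dz":0,"ax":0,"ay":0,"az":0,"claw":15},{"dx":0,"dy":-2,"dz":0,"ax":0,"ay":0,"az":0,"claw":15},{"dx":0,"dy":-2,"dz":0,"ax":0,"ay":0,"az":0,"claw":15},{"dx":0,"dy":-2,"dz":0,"ax":0,"ay":0,"az":0,"claw":15}]';python3 - <<'E'
from g import *
f=eyes.grab_frame("top"); cv2.imwrite("pics/d2.png",cv2.resize(f["image"][150:230,200:320],None,fx=6,fy=6))
E
```

```text
clock: 12.32
position: [0.424, 0.0698, 0.0374]
tool_rot: [-3.142, 0.0, -1.539]
force: [-0.3, 0.1, -1.8]
grip_width: 0.0229
```

View pics/d2.png

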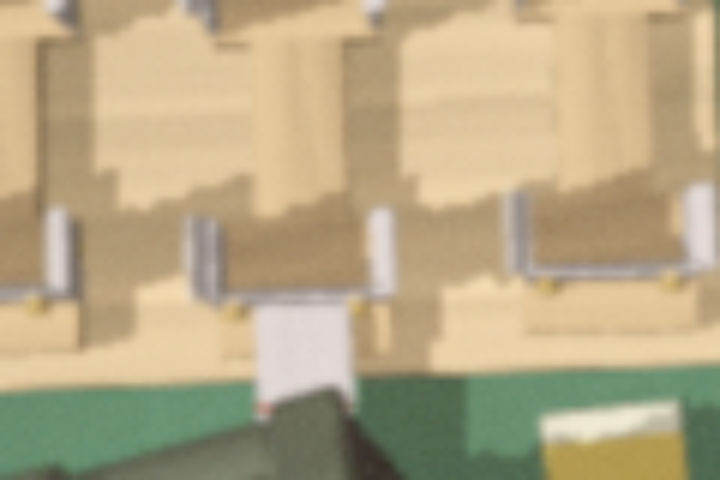

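```bash
python3 -m pendant '[{"dx":0,"dy":-1,"dz":0,"ax":0,"ay":0,"az":0,"claw":15},{"dx":0,"dy":-2,"dz":0,"ax":0,"ay":0,"az":0,"claw":15},{"dx":0,"dy":-3,"dz":0,"ax":0,"ay":0,"az":0,"claw":15},{"dx":0,"dy":-3,"dz":0,"ax":0,"ay":0,"az":0,"claw":15},{"dx":0,"dy":-3,"dz":0,"ax":0,"ay":0,"az":0,"claw":15}]'
```

```text
clock: 12.78
position: [0.427, 0.07, 0.0374]
tool_rot: [-3.142, 0.0, -1.539]
force: [-0.8, -0.2, -1.4]
grip_width: 0.0229
```

```bash
python3 -m pendant '[{"dx":0,"dy":-1,"dz":0,"ax":0,"ay":0,"az":0,"claw":15},{"dx":0,"dy":-2,"dz":0,"ax":0,"ay":0,"az":0,"claw":15},{"dx":0,"dy":-3,"dz":0,"ax":0,"ay":0,"az":0,"claw":15},{"dx":0,"dy":-3,"dz":0,"ax":0,"ay":0,"az":0,"claw":15},{"dx":0,"dy":-3,"dz":0,"ax":0,"ay":0,"az":0,"claw":15}]';python3 - <<'E'
from g import *
f=eyes.grab_frame("top"); cv2.imwrite("pics/d3.png",cv2.resize(f["image"][150:230,200:320],None,fx=6,fy=6))
f=eyes.grab_frame("scene"); cv2.imwrite("pics/d4.png",cv2.resize(f["image"][180:310,220:380],None,fx=4.7,fy=4.7))
E
```

```text
clock: 13.2
position: [0.4299, 0.07, 0.0374]
tool_rot: [3.142, 0.0, -1.539]
force: [-0.1, 0.4, -0.9]
grip_width: 0.0231
```

View pics/d3.png

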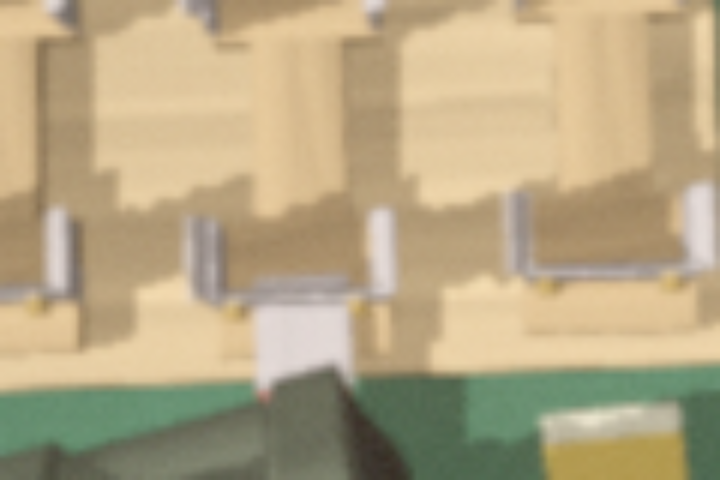

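View pics/d4.png

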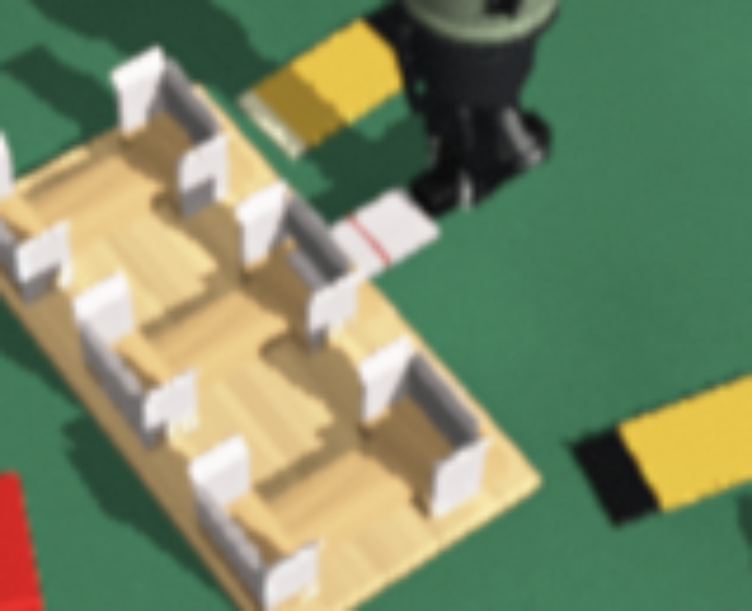

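```bash
python3 -m pendant '[{"dx":0,"dy":-2,"dz":0,"ax":0,"ay":0,"az":0,"claw":15},{"dx":0,"dy":-4,"dz":0,"ax":0,"ay":0,"az":0,"claw":15},{"dx":0,"dy":-6,"dz":0,"ax":0,"ay":0,"az":0,"claw":15},{"dx":0,"dy":-8,"dz":0,"ax":0,"ay":0,"az":0,"claw":15},{"dx":0,"dy":-10,"dz":0,"ax":0,"ay":0,"az":0,"claw":15},{"dx":0,"dy":-12,"dz":0,"ax":0,"ay":0,"az":0,"claw":15}]'
```

```text
clock: 13.8
position: [0.4421, 0.0704, 0.0374]
tool_rot: [3.142, 0.0, -1.539]
force: [0.3, 0.4, -1.5]
grip_width: 0.0228
```

```bash
python3 -m pendant '[{"dx":0,"dy":-2,"dz":0,"ax":0,"ay":0,"az":0,"claw":15},{"dx":0,"dy":-4,"dz":0,"ax":0,"ay":0,"az":0,"claw":15},{"dx":0,"dy":-6,"dz":0,"ax":0,"ay":0,"az":0,"claw":15},{"dx":0,"dy":-8,"dz":0,"ax":0,"ay":0,"az":0,"claw":15},{"dx":0,"dy":-10,"dz":0,"ax":0,"ay":0,"az":0,"claw":15},{"dx":0,"dy":-12,"dz":0,"ax":0,"ay":0,"az":0,"claw":15}]'
```

```text
clock: 14.3
position: [0.4541, 0.0708, 0.0374]
tool_rot: [3.142, -0.0, -1.539]
force: [0.1, -0.2, -0.9]
grip_width: 0.0228
```

```bash
python3 -m pendant '[{"dx":0,"dy":-2,"dz":0,"ax":0,"ay":0,"az":0,"claw":15},{"dx":0,"dy":-4,"dz":0,"ax":0,"ay":0,"az":0,"claw":15},{"dx":0,"dy":-6,"dz":0,"ax":0,"ay":0,"az":0,"claw":15},{"dx":0,"dy":-8,"dz":0,"ax":0,"ay":0,"az":0,"claw":15},{"dx":0,"dy":-10,"dz":0,"ax":0,"ay":0,"az":0,"claw":15},{"dx":0,"dy":-12,"dz":0,"ax":0,"ay":0,"az":0,"claw":15},{"dx":0,"dy":-12,"dz":0,"ax":0,"ay":0,"az":0,"claw":15},{"dx":0,"dy":-12,"dz":0,"ax":0,"ay":0,"az":0,"claw":15}]';python3 - <<'E'
from g import *
f=eyes.grab_frame("top"); cv2.imwrite("pics/d5.png",cv2.resize(f["image"][150:230,200:320],None,fx=6,fy=6))
print(np.round(back(f,[(248,199.2)],.038),4))
f=eyes.grab_frame("scene"); cv2.imwrite("pics/d6.png",cv2.resize(f["image"][180:310,220:380],None,fx=4.7,fy=4.7))
E
```

```text
clock: 14.97
position: [0.4659, 0.0712, 0.0374]
tool_rot: [3.142, 0.0, -1.539]
force: [-0.0, -0.5, -0.5]
grip_width: 0.0229
[[0.5406 0.0782 0.038 ]]
```

View pics/d5.png

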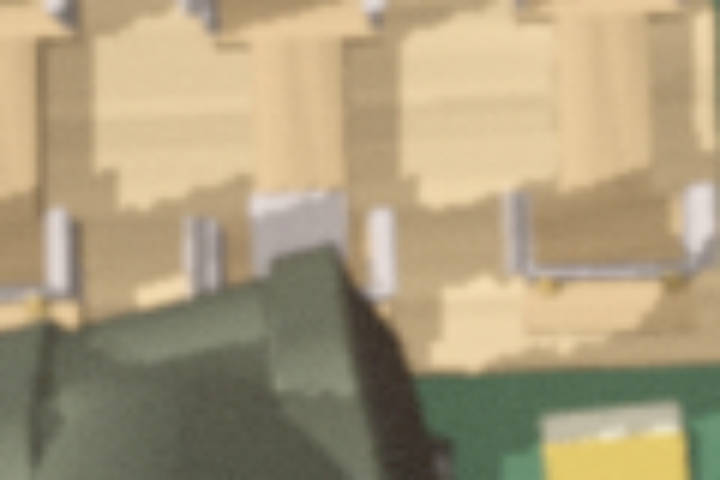

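View pics/d6.png

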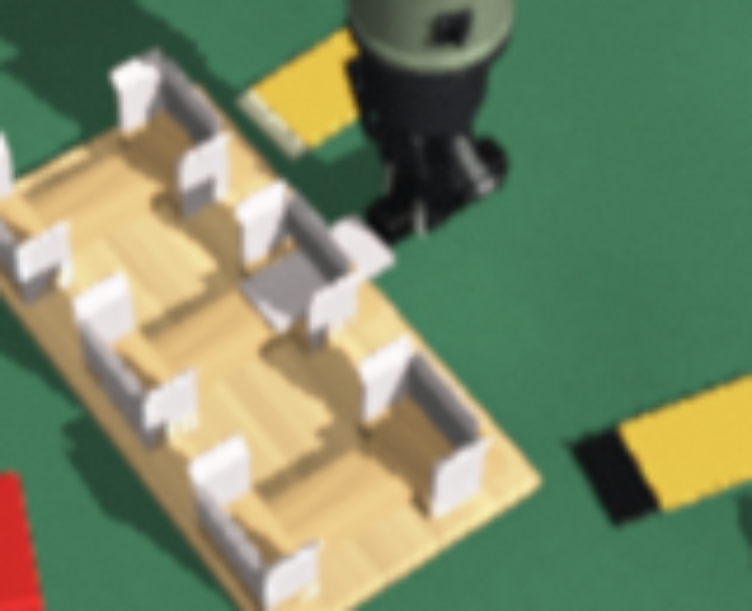

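```bash
python3 -m pendant '[{"dx":0,"dy":-2,"dz":0,"ax":0,"ay":0,"az":0,"claw":15},{"dx":0,"dy":-4,"dz":0,"ax":0,"ay":0,"az":0,"claw":15},{"dx":0,"dy":-5,"dz":0,"ax":0,"ay":0,"az":0,"claw":15},{"dx":0,"dy":-5,"dz":0,"ax":0,"ay":0,"az":0,"claw":15},{"dx":0,"dy":-5,"dz":0,"ax":0,"ay":0,"az":0,"claw":15}]';python3 - <<'E'
from g import *
f=eyes.grab_frame("top"); im=f["image"]; cv2.imwrite("pics/d7.png",cv2.resize(im[150:230,200:320],None,fx=6,fy=6))
print(np.round(back(f,[(249.1,181.25)],.038),4))
f=eyes.grab_frame("scene"); cv2.imwrite("pics/d8.png",cv2.resize(f["image"][205:255,260:310],None,fx=11,fy=11,interpolation=cv2.INTER_CUBIC))
E
```

```text
clock: 15.48
position: [0.4709, 0.0713, 0.0374]
tool_rot: [3.142, -0.0, -1.539]
force: [0.1, -0.1, -1.0]
grip_width: 0.023
[[0.587 0.075 0.038]]
```

View pics/d7.png

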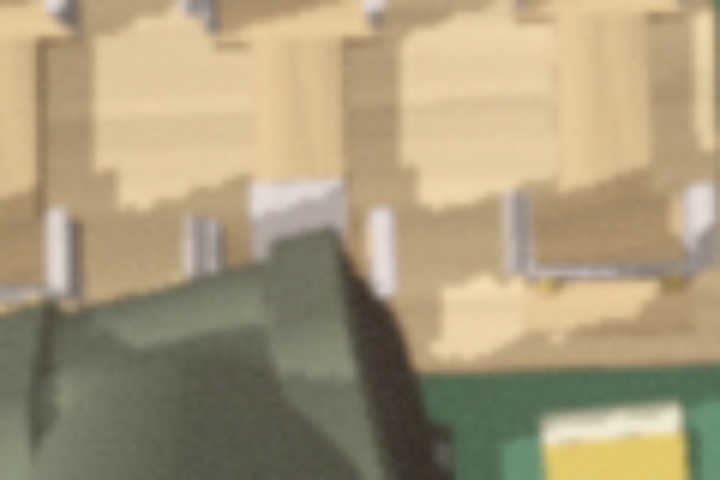

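View pics/d8.png

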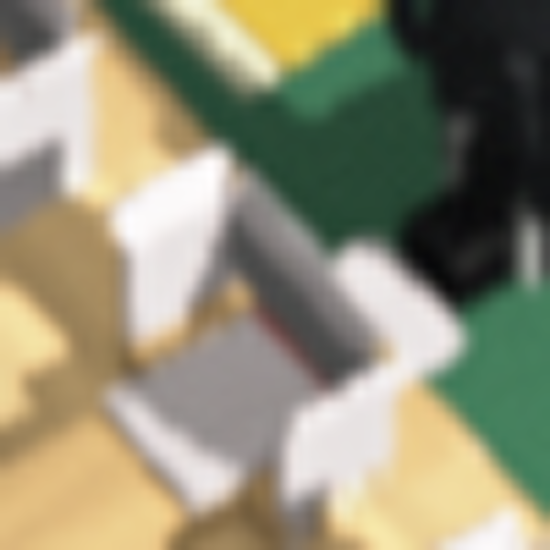

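```bash
python3 -m pendant '[{"dx":0,"dy":8,"dz":0,"ax":0,"ay":0,"az":0,"claw":15},{"dx":0,"dy":24,"dz":0,"ax":0,"ay":0,"az":0,"claw":15},{"dx":0,"dy":42,"dz":0,"ax":0,"ay":0,"az":0,"claw":15},{"dx":0,"dy":60,"dz":0,"ax":0,"ay":0,"az":0,"claw":15},{"dx":0,"dy":78,"dz":0,"ax":0,"ay":0,"az":0,"claw":15},{"dx":0,"dy":84,"dz":-10,"ax":0,"ay":0,"az":0,"claw":15},{"dx":0,"dy":84,"dz":-50,"ax":0,"ay":0,"az":0,"claw":15},{"dx":0,"dy":84,"dz":-82,"ax":0,"ay":0,"az":0,"claw":15},{"dx":0,"dy":84,"dz":-82,"ax":0,"ay":0,"az":0,"claw":15},{"dx":0,"dy":84,"dz":-82,"ax":0,"ay":0,"az":0,"claw":15}]';python3 - <<'E'
from g import *
o=observe(); goto(o,[.49,-.235,.06],-96)
E
```

```text
clock: 16.42
position: [0.3873, 0.069, 0.1207]
tool_rot: [-3.138, 0.001, -1.539]
force: [-0.1, -0.6, -2.3]
grip_width: 0.0229
now [0.3873 0.069  0.1207] [-1.7981e+02  7.0000e-02 -8.8190e+01] t 16.42
d [307.1 -92.9  60.7] a [-0.19  0.08  7.81] rows>= 7.8
```

```bash
python3 -m pendant '[{"dx":35,"dy":0,"dz":0,"ax":0,"ay":0,"az":0,"claw":15},{"dx":70,"dy":0,"dz":0,"ax":0,"ay":0,"az":2,"claw":15},{"dx":105,"dy":-10,"dz":0,"ax":0,"ay":0,"az":4,"claw":15},{"dx":140,"dy":-20,"dz":0,"ax":0,"ay":0,"az":5,"claw":15},{"dx":175,"dy":-35,"dz":0,"ax":0,"ay":0,"az":6,"claw":15},{"dx":210,"dy":-50,"dz":0,"ax":0,"ay":0,"az":8,"claw":15},{"dx":245,"dy":-65,"dz":20,"ax":0,"ay":0,"az":8,"claw":15},{"dx":280,"dy":-80,"dz":40,"ax":0,"ay":0,"az":8,"claw":15},{"dx":307,"dy":-93,"dz":60,"ax":0,"ay":0,"az":8,"claw":15},{"dx":307,"dy":-93,"dz":60,"ax":0,"ay":0,"az":8,"claw":15}]';python3 - <<'E'
from g import *
o=observe(); goto(o,[.49,-.235,.0065],-96)
f=eyes.grab_frame("top"); cv2.imwrite("pics/e0.png",f["image"][80:300])
E
```

```text
clock: 17.25
position: [0.4884, -0.24, 0.0542]
tool_rot: [3.137, -0.001, -1.684]
force: [-3.7, 0.7, -1.9]
grip_width: 0.0229
now [ 0.4884 -0.24    0.0542] [ 1.7974e+02 -5.0000e-02 -9.6470e+01] t 17.25
d [-5.2 -1.3 47.7] a [ 0.26 -0.05 -0.47] rows>= 1.2
```

View pics/e0.png

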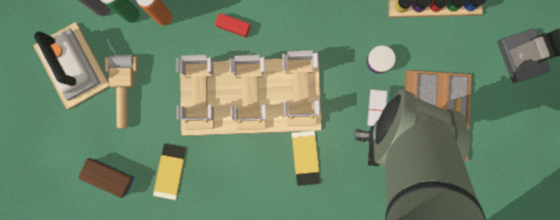

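```bash
python3 -m pendant '[{"dx":-5,"dy":0,"dz":20,"ax":0,"ay":0,"az":0,"claw":15},{"dx":-5,"dy":0,"dz":35,"ax":0,"ay":0,"az":0,"claw":15},{"dx":-5,"dy":0,"dz":42,"ax":0,"ay":0,"az":0,"claw":15},{"dx":-5,"dy":0,"dz":45,"ax":0,"ay":0,"az":0,"claw":15},{"dx":-5,"dy":0,"dz":47,"ax":0,"ay":0,"az":0,"claw":15},{"dx":-5,"dy":0,"dz":47,"ax":0,"ay":0,"az":0,"claw":15},{"dx":-5,"dy":0,"dz":47,"ax":0,"ay":0,"az":0,"claw":15}]'
```

```text
clock: 17.88
position: [0.4903, -0.2303, 0.013]
tool_rot: [-3.141, -0.0, -1.679]
force: [-0.3, 0.5, -0.2]
grip_width: 0.0231
```

```bash
python3 -m pendant '[{"dx":0,"dy":0,"dz":3,"ax":0,"ay":0,"az":0,"claw":15},{"dx":0,"dy":0,"dz":5,"ax":0,"ay":0,"az":0,"claw":15},{"dx":0,"dy":0,"dz":6,"ax":0,"ay":0,"az":0,"claw":15},{"dx":0,"dy":0,"dz":6.5,"ax":0,"ay":0,"az":0,"claw":15},{"dx":0,"dy":0,"dz":6.5,"ax":0,"ay":0,"az":0,"claw":15},{"dx":0,"dy":0,"dz":6.5,"ax":0,"ay":0,"az":0,"claw":15}]'
```

```text
clock: 18.38
position: [0.4902, -0.2303, 0.0067]
tool_rot: [-3.141, 0.0, -1.679]
force: [-3.9, 2.0, 18.1]
grip_width: 0.0229
```

```bash
python3 -m pendant '[{"dx":0,"dy":0,"dz":0.5,"ax":0,"ay":0,"az":0,"claw":15},{"dx":0,"dy":0,"dz":0.5,"ax":0,"ay":0,"az":0,"claw":30},{"dx":0,"dy":0,"dz":0.5,"ax":0,"ay":0,"az":0,"claw":50},{"dx":0,"dy":0,"dz":0,"ax":0,"ay":0,"az":0,"claw":60},{"dx":0,"dy":0,"dz":-10,"ax":0,"ay":0,"az":0,"claw":60},{"dx":0,"dy":0,"dz":-40,"ax":0,"ay":0,"az":0,"claw":60},{"dx":0,"dy":0,"dz":-70,"ax":0,"ay":0,"az":0,"claw":60},{"dx":0,"dy":0,"dz":-100,"ax":0,"ay":0,"az":0,"claw":70},{"dx":0,"dy":0,"dz":-100,"ax":0,"ay":0,"az":0,"claw":70},{"dx":0,"dy":0,"dz":-100,"ax":0,"ay":0,"az":0,"claw":70}]';python3 - <<'E'
from g import *
o=observe(); goto(o,[.424,-.064,.05],-95)
f=eyes.grab_frame("top"); cv2.imwrite("pics/e1.png",f["image"][80:300])
f=eyes.grab_frame("scene"); cv2.imwrite("pics/e2.png",f["image"][80:330,130:430])
E
```

```text
clock: 19.22
position: [0.491, -0.2306, 0.108]
tool_rot: [-3.138, -0.001, -1.679]
force: [-0.0, 0.3, -0.6]
grip_width: 0.0698
now [ 0.491  -0.2306  0.108 ] [-1.7981e+02 -4.0000e-02 -9.6190e+01] t 19.22
d [-158.4   84.8   57.6] a [-0.19 -0.04 -1.19] rows>= 4.5
```

View pics/e1.png

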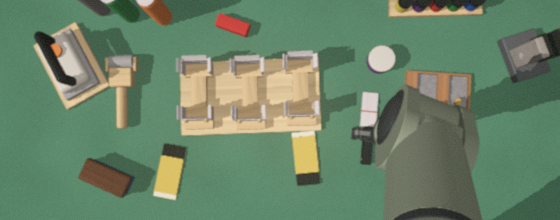

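View pics/e2.png

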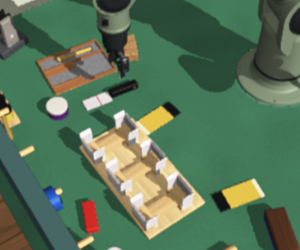

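```bash
python3 - <<'E'
from g import *
f=eyes.grab_frame("top"); im=f["image"]
def crop(im,x0,y0,x1,y1,s):
    c=cv2.resize(im[y0:y1,x0:x1],None,fx=s,fy=s,interpolation=cv2.INTER_CUBIC)
    for x in range(-(-x0//5)*5,x1,5): cv2.putText(c,str(x),(int((x-x0+.5)*s)-10,10),0,.33,(0,0,255),1)
    for y in range(-(-y0//5)*5,y1,5):
        cv2.line(c,(0,int((y-y0+.5)*s)),(6,int((y-y0+.5)*s)),(0,0,255),1); cv2.putText(c,str(y),(8,int((y-y0+.5)*s)+4),0,.35,(0,0,255),1)
    return c
cv2.imwrite("pics/e3.png",crop(im,227,128,272,213,7)); cv2.imwrite("pics/e4.png",crop(im,280,125,325,210,7))
E
```

```text
(no output)
```

View pics/e3.png

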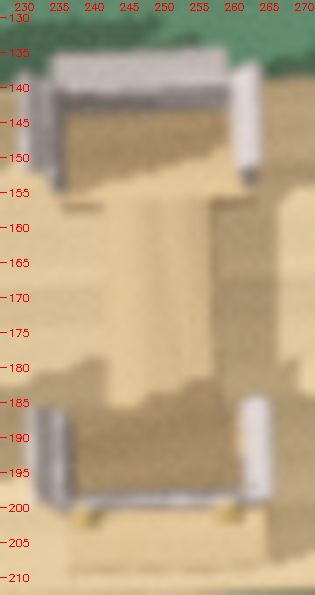

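View pics/e4.png

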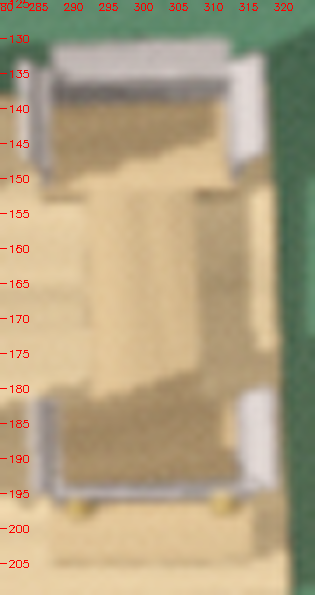

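```bash
python3 - <<'E'
from g import *
f=eyes.grab_frame("top")
for n,z,uv in(("M rear edge",.03,[(238,156.5),(260,155.3)]),("R rear edge",.03,[(289,152.5),(311,151.5)]),
 ("M gate top outer",.072,[(236,200),(261,199)]),("R gate",.072,[(287,195.7),(313,194.7)]),
 ("M ledge",.03,[(237,208.8),(265,207.2)]),("R ledge",.03,[(287,205),(315.5,203.5)]),
 ("M narrow",.03,[(241.8,160),(257.2,160),(241.8,178),(257.2,178)]),("R narrow",.03,[(292,155),(307.5,155),(292.3,175),(308,175)]),
 ("M sidewalls front tops inner",.072,[(236.8,190),(260.8,190)]),("R",.072,[(287.5,186),(313.3,186)]),
 ("M rear inner",.072,[(236,148),(259,148)]),("R",.072,[(287,144),(312,144)])):
    w=back(f,uv,z)[:,:2]; print(n,np.round(w,4).tolist(),np.round(w.mean(0),4))
E
```

```text
M rear edge [[0.6536, 0.1042], [0.6557, 0.0466]] [0.6547 0.0754]
R rear edge [[0.6617, -0.0292], [0.6632, -0.0864]] [ 0.6625 -0.0578]
M gate top outer [[0.5363, 0.105], [0.5378, 0.0426]] [0.5371 0.0738]
R gate [[0.5451, -0.0221], [0.5466, -0.0865]] [ 0.5458 -0.0543]
M ledge [[0.5167, 0.1077], [0.5198, 0.035]] [0.5183 0.0714]
R ledge [[0.5247, -0.0219], [0.5275, -0.0953]] [ 0.5261 -0.0586]
M narrow [[0.6442, 0.0943], [0.6435, 0.054], [0.5969, 0.0947], [0.5962, 0.0545]] [0.6202 0.0744]
R narrow [[0.655, -0.0369], [0.6542, -0.0772], [0.6025, -0.0368], [0.6018, -0.0775]] [ 0.6283 -0.0571]
M sidewalls front tops inner [[0.5613, 0.1028], [0.5603, 0.0429]] [0.5608 0.0728]
R [[0.5693, -0.0237], [0.5682, -0.0877]] [ 0.5687 -0.0557]
M rear inner [[0.6674, 0.1041], [0.6663, 0.0463]] [0.6668 0.0752]
R [[0.675, -0.0241], [0.6738, -0.0865]] [ 0.6744 -0.0553]
```

```bash
python3 - <<'E'
from g import *
o=observe(); goto(o,[.4242,-.064,.04],-84.6)
E

```

```text
now [ 0.4896 -0.2301  0.1052] [ 1.7992e+02  2.0000e-02 -9.6190e+01] t 19.42
d [-158.    82.8   65.4] a [  0.08   0.03 -11.59] rows>= 4.6
```

```bash
python3 -m pendant '[{"dx":-38,"dy":10,"dz":0,"ax":0,"ay":0,"az":0,"claw":74},{"dx":-76,"dy":25,"dz":0,"ax":0,"ay":0,"az":-5,"claw":74},{"dx":-110,"dy":50,"dz":10,"ax":0,"ay":0,"az":-8,"claw":74},{"dx":-140,"dy":75,"dz":20,"ax":0,"ay":0,"az":-11.5,"claw":74},{"dx":-158,"dy":83,"dz":45,"ax":0,"ay":0,"az":-11.5,"claw":74},{"dx":-158,"dy":83,"dz":65,"ax":0,"ay":0,"az":-11.5,"claw":74},{"dx":-158,"dy":83,"dz":65,"ax":0,"ay":0,"az":-11.5,"claw":74},{"dx":-158,"dy":83,"dz":65,"ax":0,"ay":0,"az":-11.5,"claw":74},{"dx":-158,"dy":83,"dz":65,"ax":0,"ay":0,"az":-11.5,"claw":74}]';python3 - <<'E'
from g import *
o=observe(); goto(o,[.4242,-.064,.012],-84.6)
f=eyes.grab_frame("top"); cv2.imwrite("pics/e5.png",cv2.resize(f["image"][180:300,240:360],None,fx=5,fy=5))
f=eyes.grab_frame("scene"); cv2.imwrite("pics/e6.png",cv2.resize(f["image"][140:240,240:370],None,fx=5,fy=5))
E
```

```text
clock: 20.17
position: [0.4248, -0.0649, 0.0413]
tool_rot: [3.141, -0.0, -1.479]
force: [0.9, -0.0, -0.3]
grip_width: 0.0741
now [ 0.4248 -0.0649  0.0413] [ 1.7998e+02 -1.0000e-02 -8.4760e+01] t 20.17
d [-1.   0.5 29.3] a [ 0.02 -0.01 -0.16] rows>= 0.7
```

View pics/e5.png

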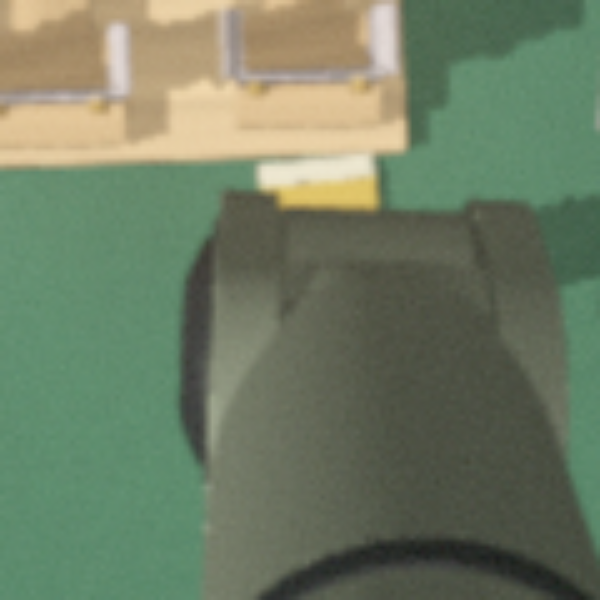

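View pics/e6.png

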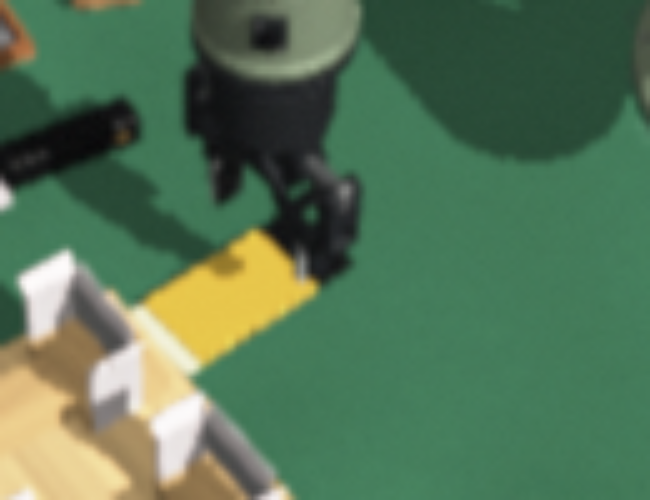

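```bash
python3 -m pendant '[{"dx":-1,"dy":0,"dz":15,"ax":0,"ay":0,"az":0,"claw":72},{"dx":-1,"dy":0,"dz":25,"ax":0,"ay":0,"az":0,"claw":70},{"dx":-1,"dy":0,"dz":33,"ax":0,"ay":0,"az":0,"claw":70},{"dx":-1,"dy":0,"dz":35,"ax":0,"ay":0,"az":0,"claw":70},{"dx":-1,"dy":0,"dz":35,"ax":0,"ay":0,"az":0,"claw":70},{"dx":-1,"dy":0,"dz":35,"ax":0,"ay":0,"az":0,"claw":70}]'
```

```text
clock: 20.77
position: [0.4245, -0.0634, 0.0061]
tool_rot: [3.141, -0.0, -1.479]
force: [-0.5, -0.4, 0.5]
grip_width: 0.0702
```

```bash
python3 -m pendant '[{"dx":0,"dy":0,"dz":2,"ax":0,"ay":0,"az":0,"claw":70},{"dx":0,"dy":0,"dz":2,"ax":0,"ay":0,"az":0,"claw":70},{"dx":0,"dy":0,"dz":2,"ax":0,"ay":0,"az":0,"claw":70}]'
```

```text
clock: 21.02
position: [0.4247, -0.0632, 0.0041]
tool_rot: [-3.141, -0.0, -1.478]
force: [0.2, -1.1, -0.3]
grip_width: 0.0701
```

```bash
python3 -m pendant '[{"dx":0,"dy":0,"dz":2,"ax":0,"ay":0,"az":0,"claw":70},{"dx":0,"dy":0,"dz":2,"ax":0,"ay":0,"az":0,"claw":70},{"dx":0,"dy":0,"dz":2,"ax":0,"ay":0,"az":0,"claw":70}]'
```

```text
clock: 21.27
position: [0.4245, -0.0632, 0.0019]
tool_rot: [3.142, 0.0, -1.478]
force: [-0.7, -0.6, 0.1]
grip_width: 0.0694
```

```bash
python3 -m pendant '[{"dx":0,"dy":0,"dz":2,"ax":0,"ay":0,"az":0,"claw":68},{"dx":0,"dy":0,"dz":2,"ax":0,"ay":0,"az":0,"claw":68},{"dx":0,"dy":0,"dz":2,"ax":0,"ay":0,"az":0,"claw":68}]'
```

```text
clock: 21.52
position: [0.4245, -0.0632, -0.0002]
tool_rot: [3.141, 0.0, -1.478]
force: [-0.2, -0.8, -0.2]
grip_width: 0.0679
```

```bash
python3 -m pendant '[{"dx":0,"dy":0,"dz":2,"ax":0,"ay":0,"az":0,"claw":68},{"dx":0,"dy":0,"dz":2,"ax":0,"ay":0,"az":0,"claw":68},{"dx":0,"dy":0,"dz":2,"ax":0,"ay":0,"az":0,"claw":68}]'
```

```text
clock: 21.77
position: [0.4247, -0.0634, -0.0016]
tool_rot: [-3.141, -0.0, -1.479]
force: [-4.7, 0.8, 24.7]
grip_width: 0.0681
```

```bash
python3 -m pendant '[{"dx":0,"dy":0,"dz":2,"ax":0,"ay":0,"az":0,"claw":68},{"dx":0,"dy":0,"dz":2,"ax":0,"ay":0,"az":0,"claw":68},{"dx":0,"dy":0,"dz":2,"ax":0,"ay":0,"az":0,"claw":68}]'
```

```text
clock: 22.02
position: [0.4249, -0.0638, -0.0024]
tool_rot: [-3.14, -0.001, -1.479]
force: [-10.7, 0.9, 70.8]
grip_width: 0.068
```

```bash
python3 -m pendant '[{"dx":0,"dy":0,"dz":-5,"ax":0,"ay":0,"az":0,"claw":68},{"dx":0,"dy":0,"dz":-5,"ax":0,"ay":0,"az":0,"claw":68},{"dx":0,"dy":0,"dz":-5,"ax":0,"ay":0,"az":0,"claw":68}]'
```

```text
clock: 22.27
position: [0.4248, -0.0632, 0.0011]
tool_rot: [-3.141, -0.0, -1.478]
force: [-0.3, -0.8, -0.7]
grip_width: 0.0677
```

```bash
python3 -m pendant '[{"dx":0,"dy":0,"dz":0,"ax":0,"ay":0,"az":0,"claw":63},{"dx":0,"dy":0,"dz":0,"ax":0,"ay":0,"az":0,"claw":57},{"dx":0,"dy":0,"dz":0,"ax":0,"ay":0,"az":0,"claw":55},{"dx":0,"dy":0,"dz":0,"ax":0,"ay":0,"az":0,"claw":55},{"dx":0,"dy":0,"dz":0,"ax":0,"ay":0,"az":0,"claw":55},{"dx":0,"dy":0,"dz":0,"ax":0,"ay":0,"az":0,"claw":55}]' 30
```

```text
clock: 22.77
position: [0.4249, -0.0656, 0.0016]
tool_rot: [-3.14, -0.002, -1.481]
force: [-4.0, -15.9, 33.6]
grip_width: 0.0557
```

```bash
python3 - <<'E'
from g import *
f=eyes.grab_frame("top"); cv2.imwrite("pics/e7.png",cv2.resize(f["image"][180:300,240:360],None,fx=5,fy=5))
f=eyes.grab_frame("scene"); cv2.imwrite("pics/e8.png",cv2.resize(f["image"][140:240,240:370],None,fx=6,fy=6,interpolation=cv2.INTER_CUBIC))
E
```

```text
(no output)
```

View pics/e7.png

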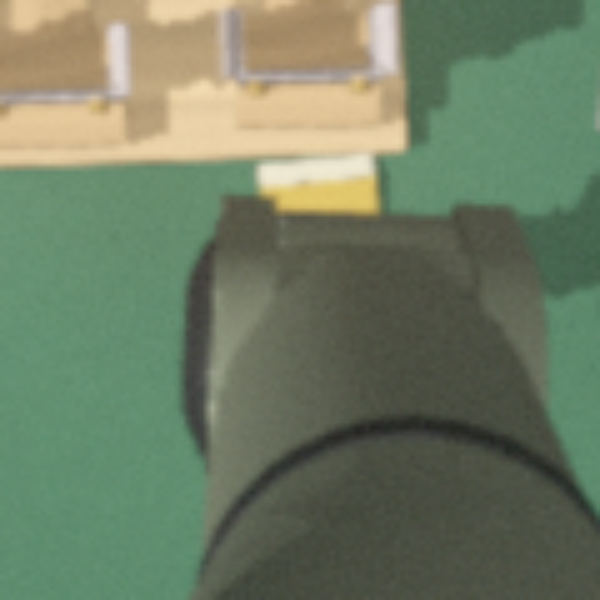

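View pics/e8.png

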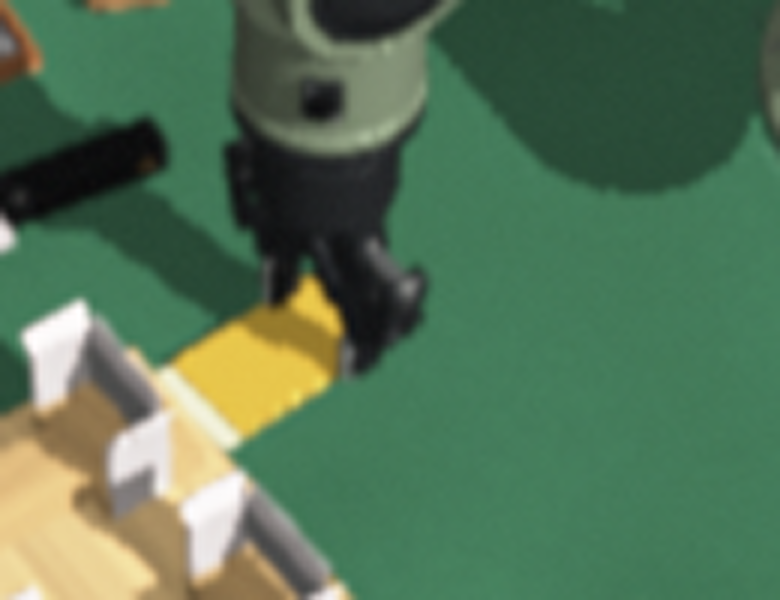

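```bash
python3 -m pendant '[{"dx":0,"dy":0,"dz":-4,"ax":0,"ay":0,"az":0,"claw":58},{"dx":0,"dy":0,"dz":-10,"ax":0,"ay":0,"az":0,"claw":70},{"dx":0,"dy":0,"dz":-30,"ax":0,"ay":0,"az":0,"claw":80},{"dx":0,"dy":0,"dz":-60,"ax":0,"ay":0,"az":0,"claw":80},{"dx":0,"dy":40,"dz":-90,"ax":0,"ay":0,"az":0,"claw":80},{"dx":-40,"dy":70,"dz":-120,"ax":0,"ay":0,"az":0,"claw":80},{"dx":-80,"dy":70,"dz":-140,"ax":0,"ay":0,"az":0,"claw":80},{"dx":-120,"dy":40,"dz":-140,"ax":0,"ay":0,"az":0,"claw":80},{"dx":-150,"dy":0,"dz":-140,"ax":0,"ay":0,"az":0,"claw":80},{"dx":-150,"dy":0,"dz":-140,"ax":0,"ay":0,"az":0,"claw":80}]' 30; python3 - <<'E'
from g import *
f=eyes.grab_frame("top"); im=f["image"];cv2.imwrite("pics/f1.png",im)
c=cv2.resize(im[205:280,280:330],None,fx=8,fy=8,interpolation=cv2.INTER_CUBIC);cv2.imwrite("pics/f2.png",c)
E
```

```text
clock: 23.7
position: [0.412, 0.0898, 0.1422]
tool_rot: [-3.139, 0.001, -1.475]
force: [0.7, -1.0, 0.8]
grip_width: 0.08
```

View pics/f1.png

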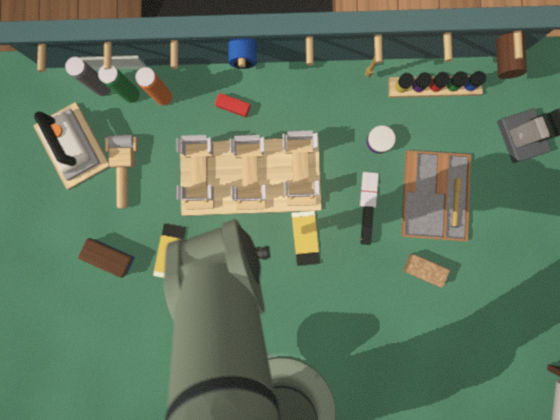

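View pics/f2.png

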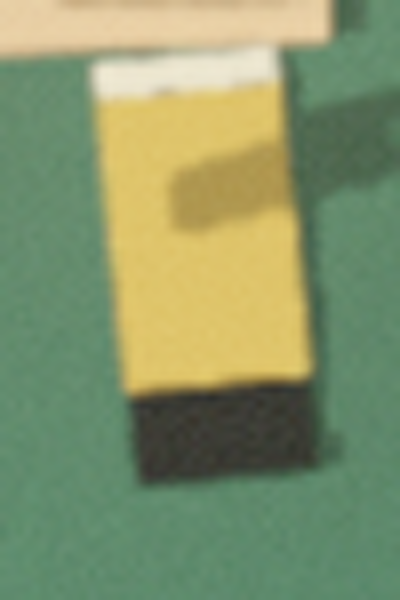

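```bash
python3 - <<'E'
from g import *
f=eyes.grab_frame("top")
T=(np.array([(278,47),(91,62),(138,485),(317,467)])+.5)/8-.5+[280,205]
w=back(f,T,.006)[:,:2]; print(np.round(w,4).tolist(),np.round(w.mean(0),4)); d=w[0]+w[1]-w[2]-w[3]; yaw=math.degrees(math.atan2(d[1],d[0])); print(yaw,[round(1000*np.linalg.norm(w[i]-w[i-1])) for i in range(4)])
s=eyes.grab_frame("scene"); cv2.imwrite("pics/f3.png",cv2.resize(s["image"][165:225,255:330],None,fx=10,fy=10,interpolation=cv2.INTER_CUBIC))
E
```

```text
[[0.5108, -0.0936], [0.5067, -0.032], [0.3683, -0.0452], [0.3735, -0.1036]] [ 0.4398 -0.0686]
4.784597402855108 [138, 62, 139, 59]
```

View pics/f3.png

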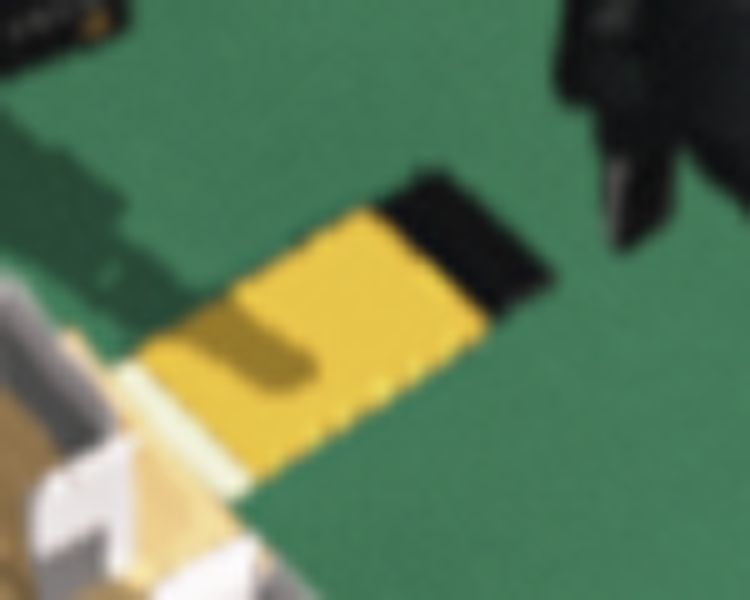

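```bash
python3 - <<'E'
from g import *
o=observe(); goto(o,[.4398,-.0685,.03],-85.2)
E
```

```text
now [0.4113 0.088  0.141 ] [-1.7997e+02  2.0000e-02 -8.4510e+01] t 23.85
d [158.6 -13.3 110.9] a [-0.03  0.02  0.69] rows>= 4.7
```

```bash
python3 -m pendant '[{"dx":40,"dy":0,"dz":20,"ax":0,"ay":0,"az":0,"claw":76},{"dx":80,"dy":-13,"dz":40,"ax":0,"ay":0,"az":0.7,"claw":76},{"dx":115,"dy":-13,"dz":60,"ax":0,"ay":0,"az":0.7,"claw":76},{"dx":150,"dy":-13,"dz":80,"ax":0,"ay":0,"az":0.7,"claw":76},{"dx":158.5,"dy":-13,"dz":100,"ax":0,"ay":0,"az":0.7,"claw":76},{"dx":158.5,"dy":-13,"dz":111,"ax":0,"ay":0,"az":0.7,"claw":76},{"dx":158.5,"dy":-13,"dz":111,"ax":0,"ay":0,"az":0.7,"claw":76},{"dx":158.5,"dy":-13,"dz":111,"ax":0,"ay":0,"az":0.7,"claw":76},{"dx":158.5,"dy":-13,"dz":111,"ax":0,"ay":0,"az":0.7,"claw":76}]';python3 - <<'E'
from g import *
o=observe(); goto(o,[.4398,-.0685,.002],-85.2)
f=eyes.grab_frame("scene"); cv2.imwrite("pics/f4.png",cv2.resize(f["image"][140:240,240:370],None,fx=6,fy=6,interpolation=cv2.INTER_CUBIC))
E
```

```text
clock: 24.6
position: [0.4381, -0.0702, 0.0306]
tool_rot: [-3.141, 0.0, -1.49]
force: [0.0, -0.4, 0.1]
grip_width: 0.076
now [ 0.4381 -0.0702  0.0306] [-1.7999e+02  1.0000e-02 -8.5370e+01] t 24.6
d [-1.6 -1.8 28.6] a [-0.01  0.01 -0.17] rows>= 0.7
```

View pics/f4.png

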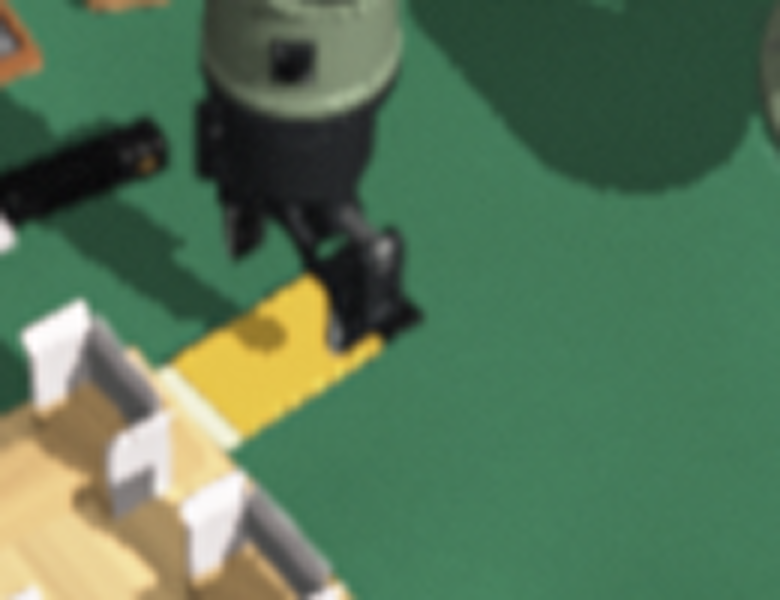

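```bash
python3 -m pendant '[{"dx":-1.5,"dy":-1.5,"dz":10,"ax":0,"ay":0,"az":0,"claw":74},{"dx":-1.5,"dy":-1.5,"dz":20,"ax":0,"ay":0,"az":0,"claw":74},{"dx":-1.5,"dy":-1.5,"dz":28,"ax":0,"ay":0,"az":0,"claw":74},{"dx":-1.5,"dy":-1.5,"dz":29,"ax":0,"ay":0,"az":0,"claw":74},{"dx":-1.5,"dy":-1.5,"dz":29,"ax":0,"ay":0,"az":0,"claw":74}]'
```

```text
clock: 25.07
position: [0.4391, -0.0687, 0.0001]
tool_rot: [3.14, 0.0, -1.49]
force: [0.4, -0.1, 0.4]
grip_width: 0.074
```

```bash
python3 -m pendant '[{"dx":0,"dy":0,"dz":1,"ax":0,"ay":0,"az":0,"claw":74},{"dx":0,"dy":0,"dz":2,"ax":0,"ay":0,"az":0,"claw":74},{"dx":0,"dy":0,"dz":2,"ax":0,"ay":0,"az":0,"claw":74}]'
```

```text
clock: 25.32
position: [0.4397, -0.0689, -0.001]
tool_rot: [-3.141, -0.0, -1.491]
force: [0.7, -0.5, -0.4]
grip_width: 0.0737
```

```bash
python3 -m pendant '[{"dx":0,"dy":0,"dz":1,"ax":0,"ay":0,"az":0,"claw":70},{"dx":0,"dy":0,"dz":2,"ax":0,"ay":0,"az":0,"claw":70},{"dx":0,"dy":0,"dz":2,"ax":0,"ay":0,"az":0,"claw":70}]'
```

```text
clock: 25.57
position: [0.4396, -0.0689, -0.0032]
tool_rot: [3.142, 0.0, -1.49]
force: [0.3, -0.1, 0.3]
grip_width: 0.0699
```

```bash
python3 -m pendant '[{"dx":0,"dy":0,"dz":0.8,"ax":0,"ay":0,"az":0,"claw":68},{"dx":0,"dy":0,"dz":0.8,"ax":0,"ay":0,"az":0,"claw":66},{"dx":0,"dy":0,"dz":0.8,"ax":0,"ay":0,"az":0,"claw":64},{"dx":0,"dy":0,"dz":0.8,"ax":0,"ay":0,"az":0,"claw":62},{"dx":0,"dy":0,"dz":0.8,"ax":0,"ay":0,"az":0,"claw":62}]' 25
```

```text
clock: 25.98
position: [0.4396, -0.0689, -0.0039]
tool_rot: [3.142, 0.0, -1.49]
force: [-0.5, -0.6, 0.1]
grip_width: 0.062
```

```bash
python3 -m pendant '[{"dx":0,"dy":0,"dz":0,"ax":0,"ay":0,"az":0,"claw":58},{"dx":0,"dy":0,"dz":0,"ax":0,"ay":0,"az":0,"claw":56},{"dx":0,"dy":0,"dz":0,"ax":0,"ay":0,"az":0,"claw":56},{"dx":0,"dy":0,"dz":0,"ax":0,"ay":0,"az":0,"claw":56}]' 30
```

```text
clock: 26.32
position: [0.4397, -0.0688, -0.0036]
tool_rot: [-3.141, 0.0, -1.49]
force: [-1.2, 0.6, 9.7]
grip_width: 0.0587
```

```bash
python3 -m pendant '[{"dx":0,"dy":0,"dz":-0.5,"ax":0,"ay":0,"az":0,"claw":52},{"dx":0,"dy":0,"dz":-1,"ax":0,"ay":0,"az":0,"claw":52},{"dx":0,"dy":0,"dz":-10,"ax":0,"ay":0,"az":0,"claw":52},{"dx":0,"dy":0,"dz":-30,"ax":0,"ay":0,"az":0,"claw":52},{"dx":0,"dy":0,"dz":-60,"ax":0,"ay":0,"az":0,"claw":52},{"dx":0,"dy":0,"dz":-90,"ax":0,"ay":0,"az":0,"claw":52},{"dx":0,"dy":0,"dz":-130,"ax":0,"ay":0,"az":0,"claw":52},{"dx":0,"dy":0,"dz":-130,"ax":0,"ay":0,"az":0,"claw":52},{"dx":0,"dy":0,"dz":-130,"ax":0,"ay":0,"az":0,"claw":52}]' 45;python3 - <<'E'
from g import *
o=observe(); goto(o,[.6145,.0742,.13],-88.3)
f=eyes.grab_frame("scene"); cv2.imwrite("pics/f5.png",cv2.resize(f["image"][100:240,220:380],None,fx=5,fy=4.2,interpolation=cv2.INTER_CUBIC))
E
```

```text
clock: 27.07
position: [0.4407, -0.069, 0.1285]
tool_rot: [-3.137, -0.0, -1.491]
force: [-0.3, 0.5, -0.9]
grip_width: 0.058
now [ 0.4407 -0.069   0.1285] [-1.7975e+02 -2.0000e-02 -8.5400e+01] t 27.07
d [-128.8 -184.7   -0.8] a [-0.25 -0.02  2.9 ] rows>= 5.4
```

View pics/f5.png

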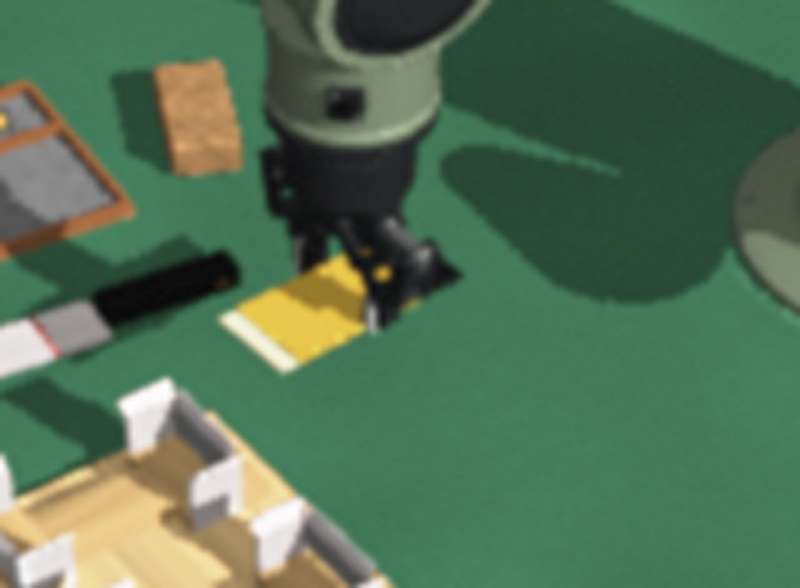

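```bash
python3 -m pendant '[{"dx":-20,"dy":-30,"dz":0,"ax":0,"ay":0,"az":0,"claw":52},{"dx":-42,"dy":-60,"dz":0,"ax":0,"ay":0,"az":1,"claw":52},{"dx":-64,"dy":-92,"dz":0,"ax":0,"ay":0,"az":2,"claw":52},{"dx":-86,"dy":-123,"dz":0,"ax":0,"ay":0,"az":3,"claw":52},{"dx":-107,"dy":-154,"dz":0,"ax":0,"ay":0,"az":3,"claw":52},{"dx":-120,"dy":-172,"dz":0,"ax":0,"ay":0,"az":3,"claw":52},{"dx":-129,"dy":-184.5,"dz":0,"ax":0,"ay":0,"az":3,"claw":52},{"dx":-129,"dy":-184.5,"dz":0,"ax":0,"ay":0,"az":3,"claw":52},{"dx":-129,"dy":-184.5,"dz":0,"ax":0,"ay":0,"az":3,"claw":52},{"dx":-129,"dy":-184.5,"dz":0,"ax":0,"ay":0,"az":3,"claw":52}]' 45;python3 - <<'E'
from g import *
f=eyes.grab_frame("top"); cv2.imwrite("pics/g1.png",cv2.resize(f["image"][120:240,180:320],None,fx=5.5,fy=5,interpolation=cv2.INTER_CUBIC))
f=eyes.grab_frame("scene"); cv2.imwrite("pics/g2.png",cv2.resize(f["image"][150:310,190:370],None,fx=4,fy=3.7,interpolation=cv2.INTER_CUBIC))
o=observe(); goto(o,[.6145,.0742,.13],-88.3)
E
```

```text
clock: 27.95
position: [0.6121, 0.0736, 0.1251]
tool_rot: [3.139, -0.001, -1.543]
force: [-0.5, -0.1, -0.7]
grip_width: 0.0582
now [0.6125 0.0735 0.1258] [ 1.7995e+02 -3.0000e-02 -8.8450e+01] t 28.05
d [-0.6 -2.  -4.2] a [ 0.05 -0.03 -0.15] rows>= 0.1
```

View pics/g1.png

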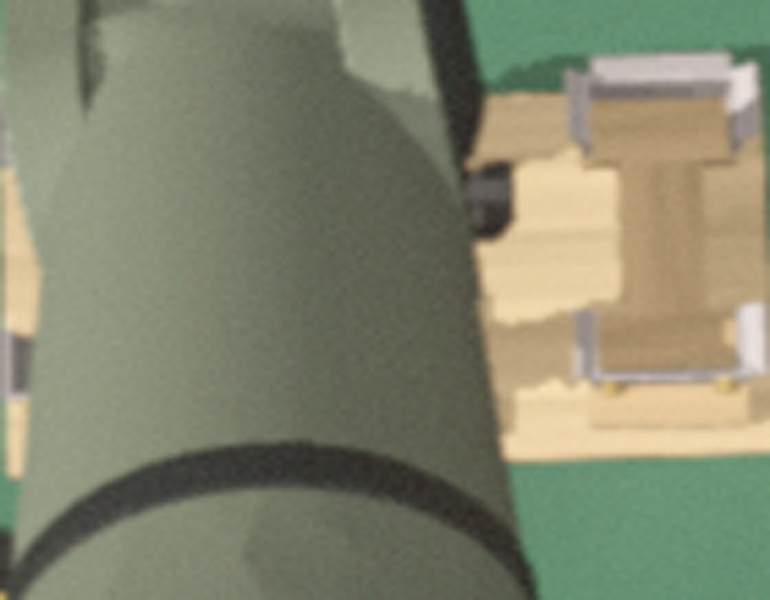

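View pics/g2.png

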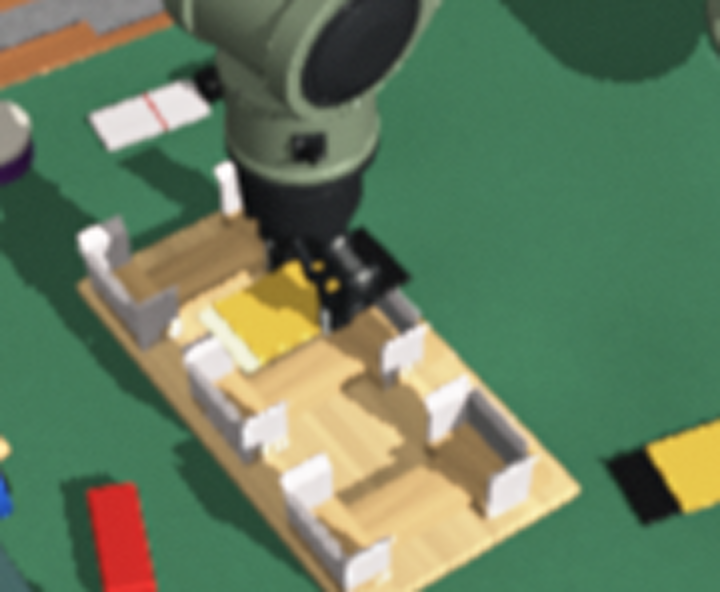

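```bash
python3 - <<'E'
from g import *
f=eyes.grab_frame("scene")
cv2.imwrite("pics/g3.png",cv2.resize(f["image"][215:265,225:290],None,fx=12,fy=12,interpolation=cv2.INTER_CUBIC))
print(observe()["position"])
E
```

```text
[0.61264535 0.07364031 0.12602303]
```

View pics/g3.png

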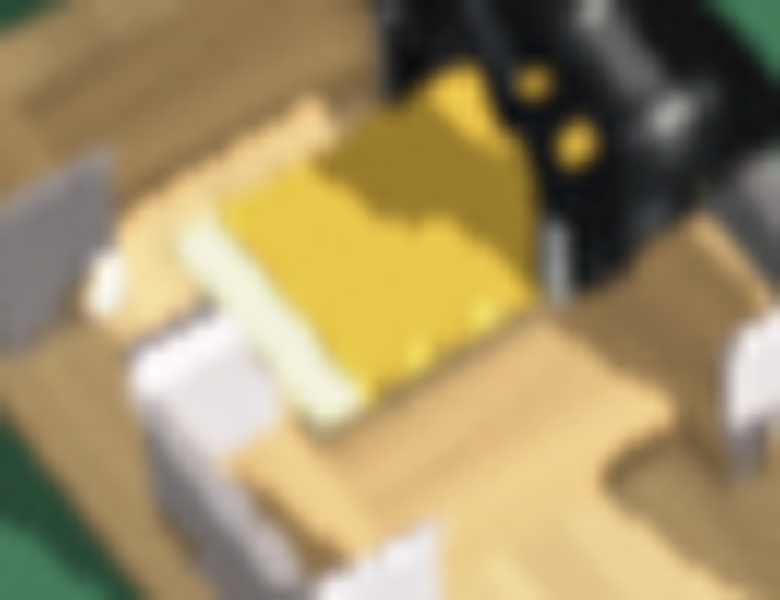

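```bash
python3 - <<'E'
from g import *
f=eyes.grab_frame("scene")
w=back(f,[(239.4,234.1),(250.4,250)],.130); print(w, w.mean(0), -f["view"][:3,:3].T@f["view"][:3,3])
# expected end center
print(.61264+.07*math.cos(math.radians(1.6)), .0736+.07*math.sin(math.radians(1.6)))
E
```

```text
[[0.6818674  0.04236272 0.13      ]
 [0.6840992  0.10301118 0.13      ]] [0.6829833  0.07268695 0.13      ] [1.0427316  0.78065839 1.32631185]
0.6826127080528248 0.07555451471064982
```

```bash
python3 -m pendant '[{"dx":-0.6,"dy":-2.4,"dz":10,"ax":0,"ay":0,"az":0,"claw":52},{"dx":-0.6,"dy":-2.4,"dz":25,"ax":0,"ay":0,"az":0,"claw":52},{"dx":-0.6,"dy":-2.4,"dz":30,"ax":0,"ay":0,"az":0,"claw":52},{"dx":-0.6,"dy":-2.4,"dz":30,"ax":0,"ay":0,"az":0,"claw":52},{"dx":-0.6,"dy":-2.4,"dz":30,"ax":0,"ay":0,"az":0,"claw":52}]' 45;python3 - <<'E'
from g import *
o=observe(); goto(o,[.615,.0742,.08],-88.3)
E
```

```text
clock: 28.57
position: [0.6154, 0.075, 0.0959]
tool_rot: [3.141, -0.0, -1.543]
force: [-0.5, 0.1, -0.9]
grip_width: 0.0581
now [0.6154 0.075  0.0959] [ 1.7996e+02 -1.0000e-02 -8.8410e+01] t 28.57
d [ 0.8  0.5 15.9] a [ 0.04 -0.01 -0.11] rows>= 0.4
```

```bash
python3 -m pendant '[{"dx":0.8,"dy":0.4,"dz":4,"ax":0,"ay":0,"az":0,"claw":52},{"dx":0.8,"dy":0.4,"dz":9,"ax":0,"ay":0,"az":0,"claw":52},{"dx":0.8,"dy":0.4,"dz":14,"ax":0,"ay":0,"az":0,"claw":52},{"dx":0.8,"dy":0.4,"dz":14,"ax":0,"ay":0,"az":0,"claw":52}]' 45;python3 - <<'E'
from g import *
f=eyes.grab_frame("scene"); cv2.imwrite("pics/g4.png",cv2.resize(f["image"][215:275,225:300],None,fx=10,fy=10,interpolation=cv2.INTER_CUBIC))
E
```

```text
clock: 28.9
position: [0.6147, 0.0743, 0.0811]
tool_rot: [3.14, -0.0, -1.543]
force: [-0.4, -0.2, -1.2]
grip_width: 0.0581
```

View pics/g4.png

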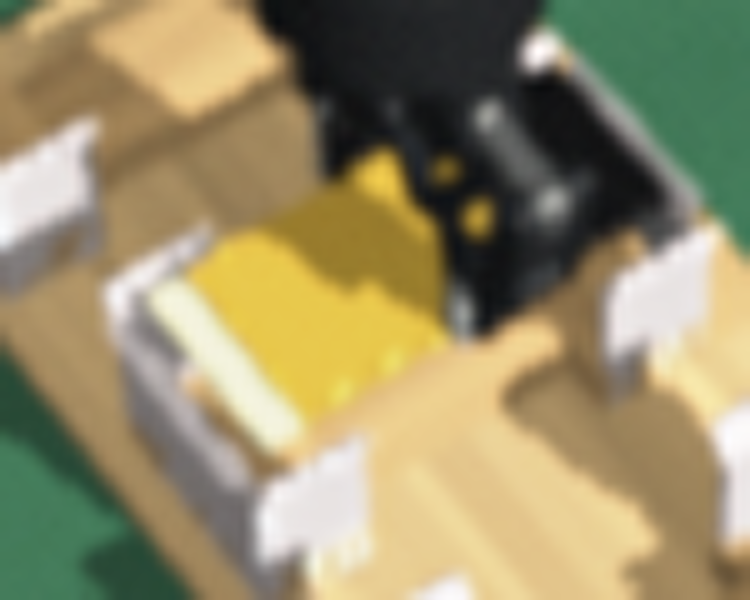

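```bash
python3 -m pendant '[{"dx":0,"dy":0,"dz":3,"ax":0,"ay":0,"az":0,"claw":52},{"dx":0,"dy":0,"dz":6,"ax":0,"ay":0,"az":0,"claw":52},{"dx":0,"dy":0,"dz":9,"ax":0,"ay":0,"az":0,"claw":52},{"dx":0,"dy":0,"dz":12,"ax":0,"ay":0,"az":0,"claw":52},{"dx":0,"dy":0,"dz":12,"ax":0,"ay":0,"az":0,"claw":52}]'
```

```text
clock: 29.37
position: [0.6149, 0.0743, 0.0694]
tool_rot: [3.141, -0.0, -1.543]
force: [-0.8, -0.8, -0.3]
grip_width: 0.0581
```

```bash
python3 -m pendant '[{"dx":0,"dy":0,"dz":2,"ax":0,"ay":0,"az":0,"claw":52},{"dx":0,"dy":0,"dz":4,"ax":0,"ay":0,"az":0,"claw":52},{"dx":0,"dy":0,"dz":6,"ax":0,"ay":0,"az":0,"claw":52},{"dx":0,"dy":0,"dz":6,"ax":0,"ay":0,"az":0,"claw":52}]'
```

```text
clock: 29.7
position: [0.615, 0.0744, 0.0637]
tool_rot: [3.141, -0.0, -1.543]
force: [0.6, -0.0, -0.7]
grip_width: 0.0581
```

Scraper underside is now below the gate top (~0.068) with no contact. Continuing.

```bash
python3 -m pendant '[{"dx":0,"dy":0,"dz":4,"ax":0,"ay":0,"az":0,"claw":52},{"dx":0,"dy":0,"dz":8,"ax":0,"ay":0,"az":0,"claw":52},{"dx":0,"dy":0,"dz":12,"ax":0,"ay":0,"az":0,"claw":52},{"dx":0,"dy":0,"dz":16,"ax":0,"ay":0,"az":0,"claw":52},{"dx":0,"dy":0,"dz":16,"ax":0,"ay":0,"az":0,"claw":52}]'
```

```text
clock: 30.12
position: [0.6147, 0.0743, 0.0471]
tool_rot: [3.14, -0.0, -1.543]
force: [-0.2, 0.0, -0.6]
grip_width: 0.0581
```

```bash
python3 -m pendant '[{"dx":0,"dy":0,"dz":4,"ax":0,"ay":0,"az":0,"claw":52},{"dx":0,"dy":0,"dz":8,"ax":0,"ay":0,"az":0,"claw":52},{"dx":0,"dy":0,"dz":12,"ax":0,"ay":0,"az":0,"claw":52},{"dx":0,"dy":0,"dz":16,"ax":0,"ay":0,"az":0,"claw":52},{"dx":0,"dy":0,"dz":16,"ax":0,"ay":0,"az":0,"claw":52}]'
```

```text
clock: 30.53
position: [0.6147, 0.0743, 0.0312]
tool_rot: [3.14, -0.0, -1.543]
force: [0.1, 0.2, -1.0]
grip_width: 0.0581
```

```bash
python3 -m pendant '[{"dx":0,"dy":0,"dz":1,"ax":0,"ay":0,"az":0,"claw":52},{"dx":0,"dy":0,"dz":2,"ax":0,"ay":0,"az":0,"claw":52},{"dx":0,"dy":0,"dz":3,"ax":0,"ay":0,"az":0,"claw":52},{"dx":0,"dy":0,"dz":3,"ax":0,"ay":0,"az":0,"claw":52}]'
```

```text
clock: 30.87
position: [0.6152, 0.0744, 0.029]
tool_rot: [-3.142, 0.0, -1.543]
force: [0.4, -0.6, -0.3]
grip_width: 0.058
```

```bash
python3 -m pendant '[{"dx":0,"dy":0,"dz":1,"ax":0,"ay":0,"az":0,"claw":52},{"dx":0,"dy":0,"dz":1.5,"ax":0,"ay":0,"az":0,"claw":52},{"dx":0,"dy":0,"dz":1.5,"ax":0,"ay":0,"az":0,"claw":52}]'
```

```text
clock: 31.12
position: [0.6152, 0.0744, 0.0275]
tool_rot: [3.142, 0.0, -1.543]
force: [0.4, -0.6, -0.5]
grip_width: 0.058
```

```bash
python3 -m pendant '[{"dx":0,"dy":0,"dz":1,"ax":0,"ay":0,"az":0,"claw":52},{"dx":0,"dy":0,"dz":1.5,"ax":0,"ay":0,"az":0,"claw":52},{"dx":0,"dy":0,"dz":1.5,"ax":0,"ay":0,"az":0,"claw":52}]'
```

```text
clock: 31.37
position: [0.6154, 0.0744, 0.0267]
tool_rot: [-3.141, 0.0, -1.543]
force: [-3.1, -1.3, 9.8]
grip_width: 0.0579
```

```bash
python3 -m pendant '[{"dx":0,"dy":0,"dz":-0.5,"ax":0,"ay":0,"az":0,"claw":60},{"dx":0,"dy":0,"dz":-0.5,"ax":0,"ay":0,"az":0,"claw":64},{"dx":0,"dy":0,"dz":-0.5,"ax":0,"ay":0,"az":0,"claw":68},{"dx":0,"dy":0,"dz":-0.5,"ax":0,"ay":0,"az":0,"claw":70},{"dx":0,"dy":0,"dz":-0.5,"ax":0,"ay":0,"az":0,"claw":70},{"dx":0,"dy":0,"dz":-20,"ax":0,"ay":0,"az":0,"claw":70},{"dx":0,"dy":0,"dz":-50,"ax":0,"ay":0,"az":0,"claw":70},{"dx":0,"dy":0,"dz":-80,"ax":0,"ay":0,"az":0,"claw":70},{"dx":0,"dy":0,"dz":-110,"ax":0,"ay":0,"az":0,"claw":70},{"dx":0,"dy":0,"dz":-110,"ax":0,"ay":0,"az":0,"claw":70}]';python3 - <<'E'
from g import *
f=eyes.grab_frame("scene"); cv2.imwrite("pics/h1.png",cv2.resize(f["image"][180:310,220:400],None,fx=4.4,fy=4.4,interpolation=cv2.INTER_CUBIC))
f=eyes.grab_frame("top"); cv2.imwrite("pics/h2.png",f["image"])
o=observe(); goto(o,[.409,.2915,.14],78.5)
E
```

```text
clock: 32.2
position: [0.6177, 0.0746, 0.1416]
tool_rot: [-3.135, 0.001, -1.543]
force: [0.9, 0.3, 0.5]
grip_width: 0.0698
now [0.6157 0.0745 0.1371] [-1.7989e+02  3.0000e-02 -8.8400e+01] t 32.3
d [-222.7  200.5   -3.2] a [-6.000e-02 -1.600e-01 -1.669e+02] rows>= 23.3
```

View pics/h1.png

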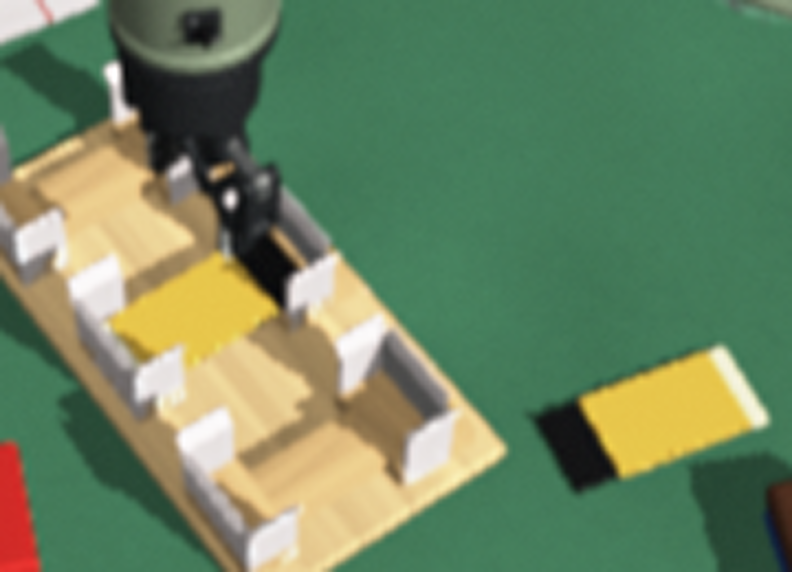

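View pics/h2.png

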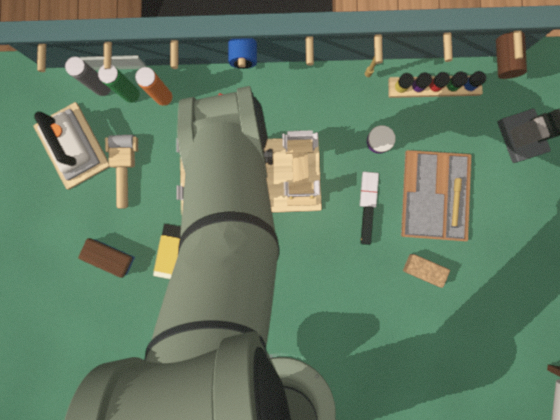

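```bash
python3 -m pendant '[{"dx":-10,"dy":10,"dz":0,"ax":0,"ay":0,"az":-7,"claw":74},{"dx":-20,"dy":25,"dz":0,"ax":0,"ay":0,"az":-14,"claw":74},{"dx":-40,"dy":40,"dz":0,"ax":0,"ay":0,"az":-21,"claw":74},{"dx":-60,"dy":60,"dz":0,"ax":0,"ay":0,"az":-28,"claw":74},{"dx":-80,"dy":80,"dz":0,"ax":0,"ay":0,"az":-35,"claw":74},{"dx":-100,"dy":100,"dz":0,"ax":0,"ay":0,"az":-42,"claw":74},{"dx":-120,"dy":120,"dz":0,"ax":0,"ay":0,"az":-49,"claw":74},{"dx":-140,"dy":140,"dz":0,"ax":0,"ay":0,"az":-56,"claw":74},{"dx":-150,"dy":150,"dz":0,"ax":0,"ay":0,"az":-63,"claw":74},{"dx":-160,"dy":160,"dz":0,"ax":0,"ay":0,"az":-70,"claw":74}]';python3 - <<'E'
from g import *
o=observe(); goto(o,[.41,.2915,.14],78.8);print(o["qpos"])
E
```

```text
clock: 33.13
position: [0.4491, 0.2307, 0.1351]
tool_rot: [3.141, 0.002, -0.313]
force: [0.8, -0.8, -0.3]
grip_width: 0.0741
now [0.4491 0.2307 0.1351] [ 1.7995e+02  9.0000e-02 -1.7960e+01] t 33.13
d [-55.9 -45.8  -4.9] a [-4.000e-02  1.100e-01 -9.676e+01] rows>= 13.5
[-0.37531167  0.4810861  -0.28340898  1.98830461  0.20098705  0.70041836
 -1.09614011]
```

```bash
python3 -m pendant '[{"dx":-10,"dy":-10,"dz":0,"ax":0,"ay":0,"az":-7,"claw":76},{"dx":-20,"dy":-15,"dz":0,"ax":0,"ay":0,"az":-14,"claw":76},{"dx":-30,"dy":-20,"dz":0,"ax":0,"ay":0,"az":-21,"claw":76},{"dx":-40,"dy":-30,"dz":0,"ax":0,"ay":0,"az":-28,"claw":76},{"dx":-50,"dy":-40,"dz":0,"ax":0,"ay":0,"az":-35,"claw":76},{"dx":-56,"dy":-46,"dz":0,"ax":0,"ay":0,"az":-42,"claw":76},{"dx":-56,"dy":-46,"dz":0,"ax":0,"ay":0,"az":-49,"claw":76},{"dx":-56,"dy":-46,"dz":0,"ax":0,"ay":0,"az":-56,"claw":76},{"dx":-56,"dy":-46,"dz":0,"ax":0,"ay":0,"az":-63,"claw":76},{"dx":-56,"dy":-46,"dz":0,"ax":0,"ay":0,"az":-70,"claw":76}]';python3 - <<'E'
from g import *
o=observe(); goto(o,[.41,.2915,.05],78.8);print(o["qpos"])
E
```

```text
clock: 33.97
position: [0.4114, 0.291, 0.135]
tool_rot: [-3.14, 0.002, 0.907]
force: [-0.6, -0.9, -0.2]
grip_width: 0.0758
now [0.4114 0.291  0.135 ] [-1.7992e+02  9.0000e-02  5.1970e+01] t 33.97
d [-0.4 -1.3 85. ] a [ -0.1    0.07 -26.83] rows>= 3.7
[-0.27907543  0.52768278 -0.60214319  1.9785246   0.42349654  0.76305259
 -0.22328196]
```

```bash
python3 -m pendant '[{"dx":0,"dy":0,"dz":0,"ax":0,"ay":0,"az":-7,"claw":76},{"dx":0,"dy":0,"dz":10,"ax":0,"ay":0,"az":-14,"claw":76},{"dx":0,"dy":-1,"dz":30,"ax":0,"ay":0,"az":-21,"claw":76},{"dx":0,"dy":-1,"dz":50,"ax":0,"ay":0,"az":-27,"claw":76},{"dx":0,"dy":-1,"dz":70,"ax":0,"ay":0,"az":-27,"claw":76},{"dx":0,"dy":-1,"dz":90,"ax":0,"ay":0,"az":-27,"claw":76},{"dx":0,"dy":-1,"dz":97,"ax":0,"ay":0,"az":-27,"claw":76},{"dx":0,"dy":-1,"dz":97,"ax":0,"ay":0,"az":-27,"claw":76},{"dx":0,"dy":-1,"dz":97,"ax":0,"ay":0,"az":-27,"claw":76}]';python3 - <<'E'
from g import *
o=observe(); goto(o,[.41,.2915,0],78.8)
f=eyes.grab_frame("scene"); cv2.imwrite("pics/i1.png",cv2.resize(f["image"][220:330,310:430],None,fx=5.5,fy=5.5,interpolation=cv2.INTER_CUBIC))
f=eyes.grab_frame("top"); cv2.imwrite("pics/i2.png",cv2.resize(f["image"][190:310,100:250],None,fx=5,fy=5))
E
```

```text
clock: 34.72
position: [0.4109, 0.2919, 0.0391]
tool_rot: [-3.141, 0.0, 1.372]
force: [-1.2, 0.2, -0.3]
grip_width: 0.0758
now [0.4109 0.2919 0.0391] [-1.7994e+02  2.0000e-02  7.8620e+01] t 34.72
d [-0.6 -0.8 39.1] a [-0.06  0.02 -0.18] rows>= 0.9
```

View pics/i1.png

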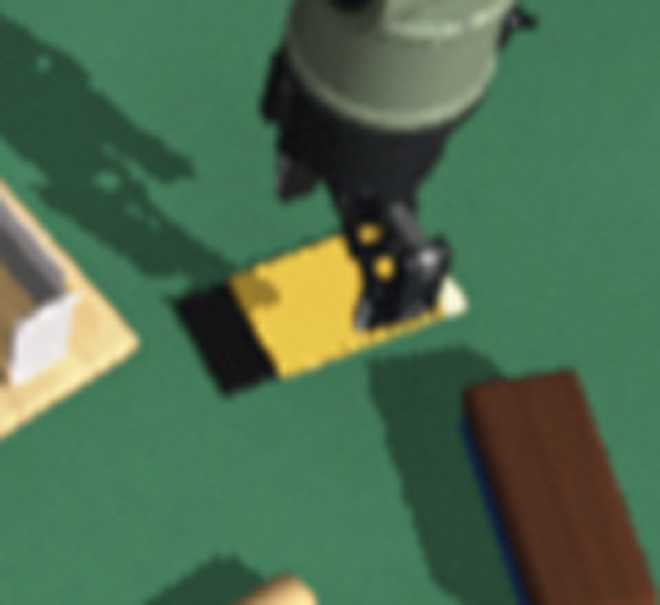

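View pics/i2.png

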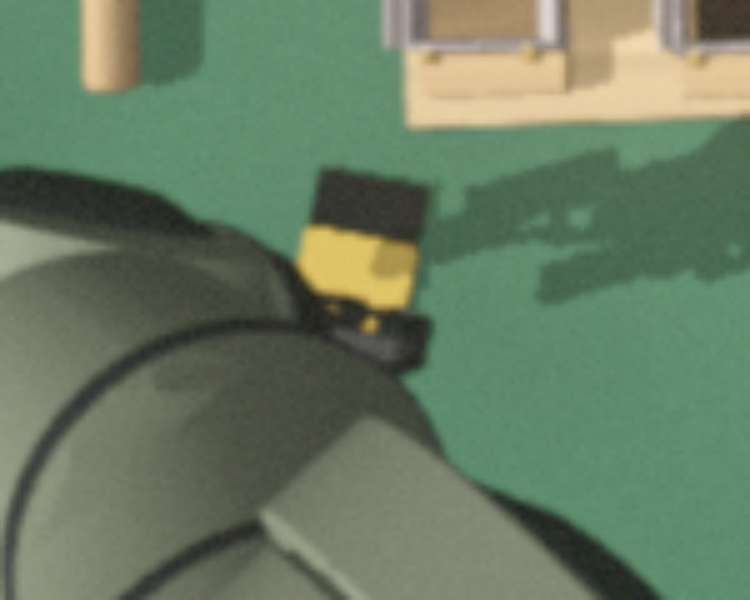

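```bash
python3 -m pendant '[{"dx":-0.5,"dy":-1,"dz":15,"ax":0,"ay":0,"az":0,"claw":76},{"dx":-0.5,"dy":-1,"dz":28,"ax":0,"ay":0,"az":0,"claw":76},{"dx":-0.5,"dy":-1,"dz":36,"ax":0,"ay":0,"az":0,"claw":76},{"dx":-0.5,"dy":-1,"dz":39,"ax":0,"ay":0,"az":0,"claw":76},{"dx":-0.5,"dy":-1,"dz":39,"ax":0,"ay":0,"az":0,"claw":76},{"dx":-0.5,"dy":-1,"dz":39,"ax":0,"ay":0,"az":0,"claw":74}]'
```

```text
clock: 35.32
position: [0.4103, 0.2917, 0.0003]
tool_rot: [-3.142, -0.0, 1.372]
force: [-0.3, 0.1, -1.2]
grip_width: 0.0742
```

```bash
python3 -m pendant '[{"dx":0,"dy":0,"dz":1,"ax":0,"ay":0,"az":0,"claw":74},{"dx":0,"dy":0,"dz":2,"ax":0,"ay":0,"az":0,"claw":74},{"dx":0,"dy":0,"dz":2,"ax":0,"ay":0,"az":0,"claw":74}]'
```

```text
clock: 35.57
position: [0.4105, 0.2915, -0.0017]
tool_rot: [3.141, -0.0, 1.372]
force: [0.6, 0.6, 0.6]
grip_width: 0.074
```

```bash
python3 -m pendant '[{"dx":0,"dy":0,"dz":1,"ax":0,"ay":0,"az":0,"claw":70},{"dx":0,"dy":0,"dz":2,"ax":0,"ay":0,"az":0,"claw":70},{"dx":0,"dy":0,"dz":2,"ax":0,"ay":0,"az":0,"claw":70}]'
```

```text
clock: 35.82
position: [0.4103, 0.2914, -0.004]
tool_rot: [-3.142, 0.0, 1.372]
force: [0.5, -0.2, -0.9]
grip_width: 0.0699
```

```bash
python3 -m pendant '[{"dx":0,"dy":0,"dz":0,"ax":0,"ay":0,"az":0,"claw":68},{"dx":0,"dy":0,"dz":0,"ax":0,"ay":0,"az":0,"claw":66},{"dx":0,"dy":0,"dz":0,"ax":0,"ay":0,"az":0,"claw":64},{"dx":0,"dy":0,"dz":0,"ax":0,"ay":0,"az":0,"claw":62},{"dx":0,"dy":0,"dz":0,"ax":0,"ay":0,"az":0,"claw":62}]' 25
```

```text
clock: 36.23
position: [0.4103, 0.2915, -0.0039]
tool_rot: [3.142, -0.0, 1.372]
force: [0.3, -0.3, 0.2]
grip_width: 0.0619
```

```bash
python3 -m pendant '[{"dx":0,"dy":0,"dz":0,"ax":0,"ay":0,"az":0,"claw":58},{"dx":0,"dy":0,"dz":0,"ax":0,"ay":0,"az":0,"claw":56},{"dx":0,"dy":0,"dz":0,"ax":0,"ay":0,"az":0,"claw":56},{"dx":0,"dy":0,"dz":0,"ax":0,"ay":0,"az":0,"claw":56}]' 30
```

```text
clock: 36.57
position: [0.4103, 0.2915, -0.0036]
tool_rot: [3.141, 0.0, 1.372]
force: [-0.5, -1.4, 8.6]
grip_width: 0.059
```

Same signature as the first good grasp. Lift.

```bash
python3 -m pendant '[{"dx":0,"dy":0,"dz":-0.5,"ax":0,"ay":0,"az":0,"claw":52},{"dx":0,"dy":0,"dz":-1,"ax":0,"ay":0,"az":0,"claw":52},{"dx":0,"dy":0,"dz":-10,"ax":0,"ay":0,"az":0,"claw":52},{"dx":0,"dy":0,"dz":-30,"ax":0,"ay":0,"az":0,"claw":52},{"dx":0,"dy":0,"dz":-60,"ax":0,"ay":0,"az":0,"claw":52},{"dx":0,"dy":0,"dz":-90,"ax":0,"ay":0,"az":0,"claw":52},{"dx":0,"dy":0,"dz":-130,"ax":0,"ay":0,"az":0,"claw":52},{"dx":0,"dy":0,"dz":-130,"ax":0,"ay":0,"az":0,"claw":52},{"dx":0,"dy":0,"dz":-130,"ax":0,"ay":0,"az":0,"claw":52}]' 45;python3 - <<'E'
from g import *
o=observe(); goto(o,[.615,.0742,.13],-88.4)
f=eyes.grab_frame("scene"); cv2.imwrite("pics/i3.png",cv2.resize(f["image"][180:310,290:430],None,fx=5,fy=4.5,interpolation=cv2.INTER_CUBIC))
f=eyes.grab_frame("top"); cv2.imwrite("pics/i4.png",cv2.resize(f["image"][120:240,180:320],None,fx=5.5,fy=5))
E
```

```text
clock: 37.32
position: [0.4112, 0.2918, 0.1284]
tool_rot: [3.139, -0.002, 1.371]
force: [1.0, -0.3, -0.8]
grip_width: 0.058
now [0.4112 0.2918 0.1284] [ 1.7984e+02 -1.3000e-01  7.8570e+01] t 37.32
d [-172.9  242.9   -1.4] a [ -0.17  -0.25 166.97] rows>= 23.3
```

View pics/i3.png

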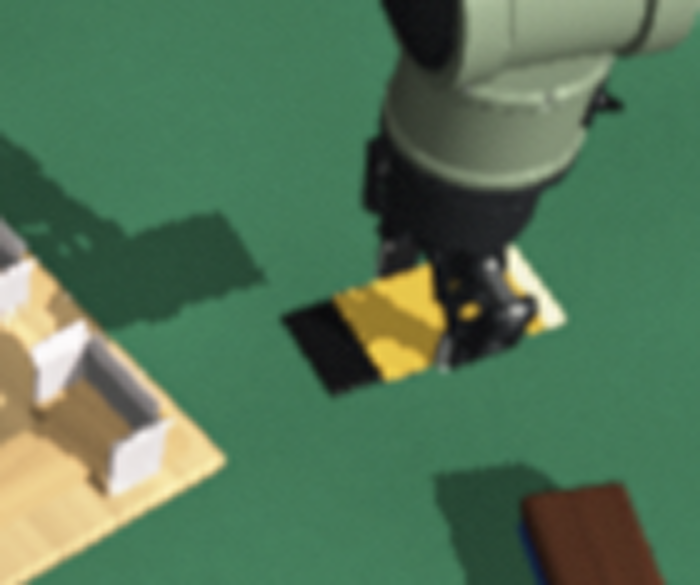

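View pics/i4.png

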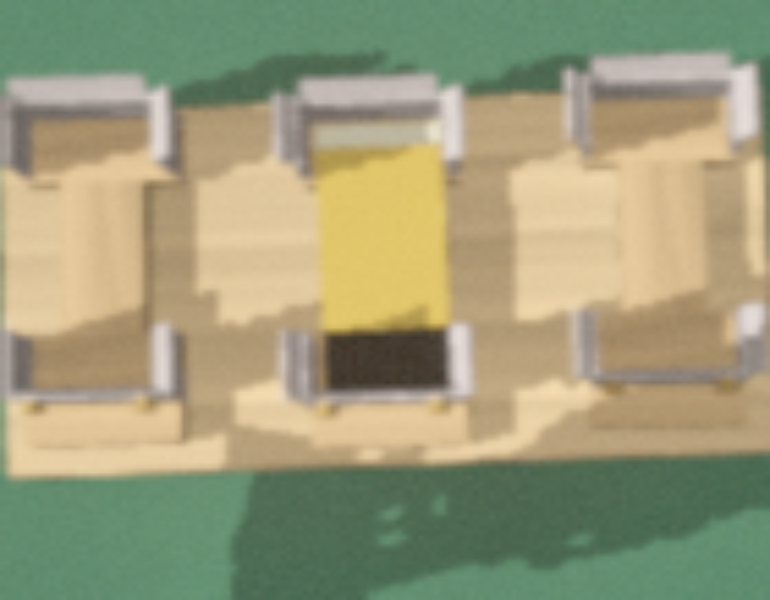

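```bash
python3 - <<'E'
from g import *
f=eyes.grab_frame("scene");cv2.imwrite("pics/i5.png",cv2.resize(f["image"][235:275,335:405],None,fx=11,fy=11,interpolation=cv2.INTER_CUBIC))
t=eyes.grab_frame("top");cv2.imwrite("pics/i6.png",cv2.resize(t["image"][195:265,130:200],None,fx=8,fy=8,interpolation=cv2.INTER_CUBIC))
print(observe()["position"],back(f,[(346.2,250.3),(356.0,267.4)],.131))
E
```

```text
[0.40985336 0.29110363 0.12537752] [[0.47158624 0.24753287 0.131     ]
 [0.48310571 0.30357927 0.131     ]]
```

View pics/i5.png

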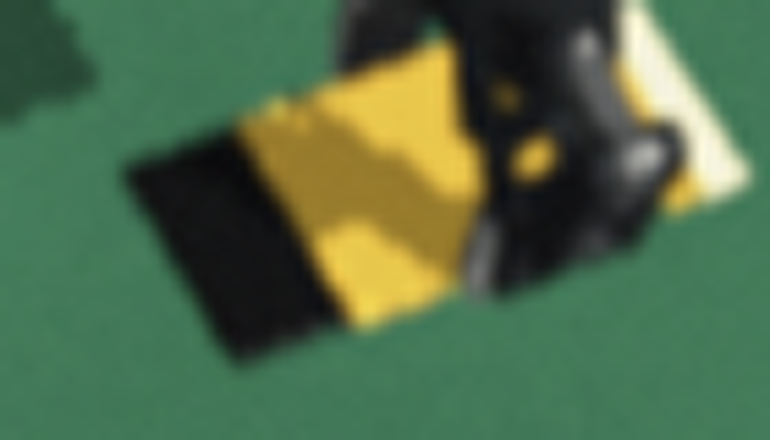

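View pics/i6.png

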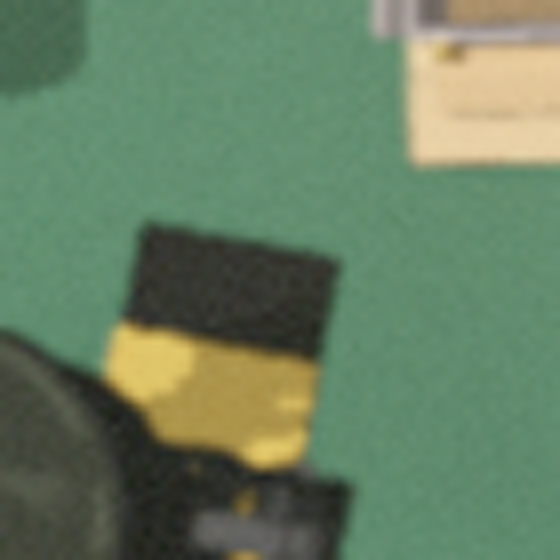

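```bash
python3 - <<'E'
from g import *
t=eyes.grab_frame("top");f=eyes.grab_frame("scene")
w=back(t,[(148.06,222.7),(172.06,227.3)],.135);print(w,w.mean(0))
px=(np.array([(125,172),(237,362)])+.5)/11-.5+[335,235]
w=back(f,px,.129);print(w,w.mean(0),observe()["position"])
E
```

```text
[[0.4812002  0.30381407 0.135     ]
 [0.46972018 0.24714688 0.135     ]] [0.47546019 0.27548048 0.135     ]
[[0.47104656 0.24590991 0.129     ]
 [0.48207536 0.30304322 0.129     ]] [0.47656096 0.27447657 0.129     ] [0.40983437 0.2913256  0.12535242]
```

```bash
python3 -m pendant '[{"dx":-5,"dy":10,"dz":-5,"ax":0,"ay":0,"az":7,"claw":52},{"dx":-15,"dy":25,"dz":-8,"ax":0,"ay":0,"az":14,"claw":52},{"dx":-30,"dy":42,"dz":-8,"ax":0,"ay":0,"az":21,"claw":52},{"dx":-45,"dy":62,"dz":-8,"ax":0,"ay":0,"az":28,"claw":52},{"dx":-60,"dy":84,"dz":-8,"ax":0,"ay":0,"az":35,"claw":52},{"dx":-75,"dy":105,"dz":-8,"ax":0,"ay":0,"az":42,"claw":52},{"dx":-90,"dy":126,"dz":-8,"ax":0,"ay":0,"az":49,"claw":52},{"dx":-100,"dy":140,"dz":-8,"ax":0,"ay":0,"az":56,"claw":52},{"dx":-110,"dy":154,"dz":-8,"ax":0,"ay":0,"az":63,"claw":52},{"dx":-120,"dy":168,"dz":-8,"ax":0,"ay":0,"az":70,"claw":52}]' 45;python3 - <<'E'
from g import *
o=observe(); goto(o,[.6138,.0742,.13],-88.4);print(o["qpos"])
E
```

```text
clock: 38.45
position: [0.5515, 0.1399, 0.1334]
tool_rot: [3.141, 0.001, 0.144]
force: [0.8, 0.2, -1.4]
grip_width: 0.0583
now [0.5515 0.1399 0.1334] [1.7999e+02 7.0000e-02 8.2600e+00] t 38.45
d [52.2 74.   3.3] a [6.000e-02 5.000e-02 9.666e+01] rows>= 13.5
[-0.07795679  0.58021683 -0.38464568  1.82141908  0.29139391  0.79698362
 -0.46706377]
```

```bash
python3 -m pendant '[{"dx":8,"dy":10,"dz":0,"ax":0,"ay":0,"az":7,"claw":52},{"dx":15,"dy":20,"dz":0,"ax":0,"ay":0,"az":14,"claw":52},{"dx":25,"dy":35,"dz":0,"ax":0,"ay":0,"az":21,"claw":52},{"dx":35,"dy":50,"dz":0,"ax":0,"ay":0,"az":28,"claw":52},{"dx":45,"dy":65,"dz":0,"ax":0,"ay":0,"az":35,"claw":52},{"dx":52,"dy":74,"dz":0,"ax":0,"ay":0,"az":42,"claw":52},{"dx":52,"dy":74,"dz":0,"ax":0,"ay":0,"az":49,"claw":52},{"dx":52,"dy":74,"dz":0,"ax":0,"ay":0,"az":56,"claw":52},{"dx":52,"dy":74,"dz":0,"ax":0,"ay":0,"az":63,"claw":52},{"dx":52,"dy":74,"dz":0,"ax":0,"ay":0,"az":70,"claw":52}]' 45;python3 - <<'E'
from g import *
o=observe(); goto(o,[.6138,.0742,.13],-88.4);print(o["qpos"])
E
```

```text
clock: 39.28
position: [0.6134, 0.0754, 0.1332]
tool_rot: [3.14, 0.0, -1.077]
force: [-0.5, -0.4, -0.5]
grip_width: 0.0579
now [0.6134 0.0754 0.1332] [ 1.7992e+02  2.0000e-02 -6.1720e+01] t 39.28
d [1.2 0.2 3.2] a [ 0.08  0.   26.68] rows>= 3.7
[-0.17871485  0.62436796 -0.05813884  1.70085274  0.0465266   0.81916814
 -1.33502566]
```

```bash
python3 -m pendant '[{"dx":1,"dy":0,"dz":3,"ax":0,"ay":0,"az":7,"claw":52},{"dx":1,"dy":0,"dz":3,"ax":0,"ay":0,"az":14,"claw":52},{"dx":1,"dy":0,"dz":3,"ax":0,"ay":0,"az":21,"claw":52},{"dx":1,"dy":0,"dz":3,"ax":0,"ay":0,"az":26.7,"claw":52},{"dx":1,"dy":0,"dz":3,"ax":0,"ay":0,"az":26.7,"claw":52},{"dx":1,"dy":0,"dz":3,"ax":0,"ay":0,"az":26.7,"claw":52}]' 45;python3 - <<'E'
from g import *
o=observe(); goto(o,[.6138,.0742,.13],-88.4)
f=eyes.grab_frame("scene"); cv2.imwrite("pics/j1.png",cv2.resize(f["image"][215:265,225:290],None,fx=12,fy=12,interpolation=cv2.INTER_CUBIC))
E
```

```text
clock: 39.78
position: [0.6139, 0.0747, 0.1305]
tool_rot: [3.141, -0.0, -1.534]
force: [-0.2, 0.2, -0.9]
grip_width: 0.0579
now [0.6139 0.0747 0.1305] [ 1.7994e+02 -3.0000e-02 -8.7870e+01] t 39.78
d [0.5 0.1 0.5] a [ 0.06 -0.03  0.53] rows>= 0.1
```

View pics/j1.png

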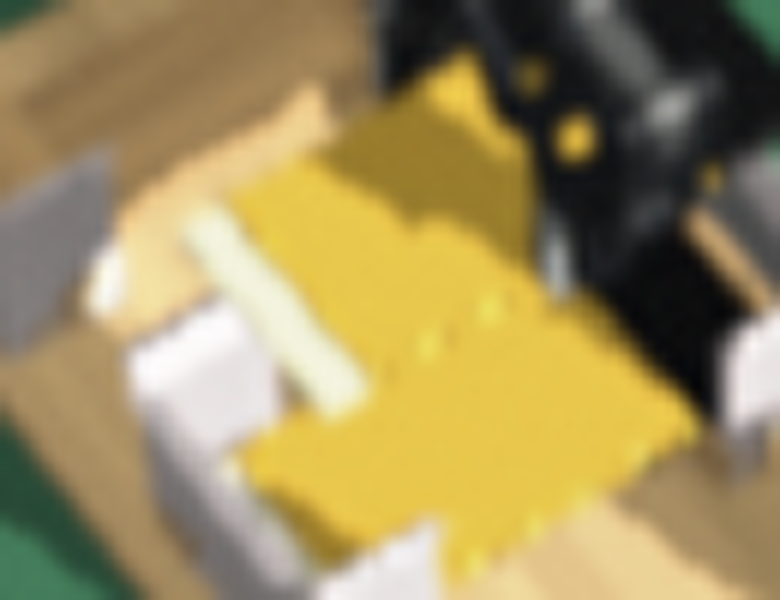

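```bash
python3 - <<'E'
from g import *
f=eyes.grab_frame("scene")
w=back(f,[(239.8,233.3),(251.6,249.1)],.1345);print(w,w.mean(0));o=observe();print(o["position"])
goto(o,[.6138,.0742,.095],-88.4)
E
```

```text
[[0.68094243 0.0434847  0.1345    ]
 [0.68126947 0.10493122 0.1345    ]] [0.68110595 0.07420796 0.1345    ]
[0.61403687 0.07450413 0.13072905]
now [0.614  0.0745 0.1307] [ 1.7996e+02 -1.0000e-02 -8.7880e+01] t 39.88
d [ 0.3  0.2 35.7] a [ 0.04 -0.01  0.52] rows>= 0.9
```

```bash
cat > ov.py <<'E'
from g import *
def ov(name,zoff=.0038,off=0.):
    f=eyes.grab_frame("scene");o=observe();p=o["position"];R=Ro.from_euler('xyz',o["tool_rot"]).as_matrix()
    s=14;x0,y0,x1,y1=225,215,280,258
    c=cv2.resize(f["image"][y0:y1,x0:x1],None,fx=s,fy=s,interpolation=cv2.INTER_CUBIC)
    L=-R[:,1];W=R[:,0]
    for z,col in((0,(255,0,0)),(.006,(0,0,255))):
        P=[p+L*(a+off)+W*b+[0,0,zoff+z] for a,b in((.03,.03),(.07,.03),(.07,-.03),(.03,-.03))]
        q=(proj(f,P)-[x0,y0]+.5)*s
        cv2.polylines(c,[q.astype(np.int32)],False,col,1)
    cv2.imwrite(name,c)
E
python3 - <<'E'
from ov import *
ov("pics/j2.png")
E
```

```text
(no output)
```

View pics/j2.png

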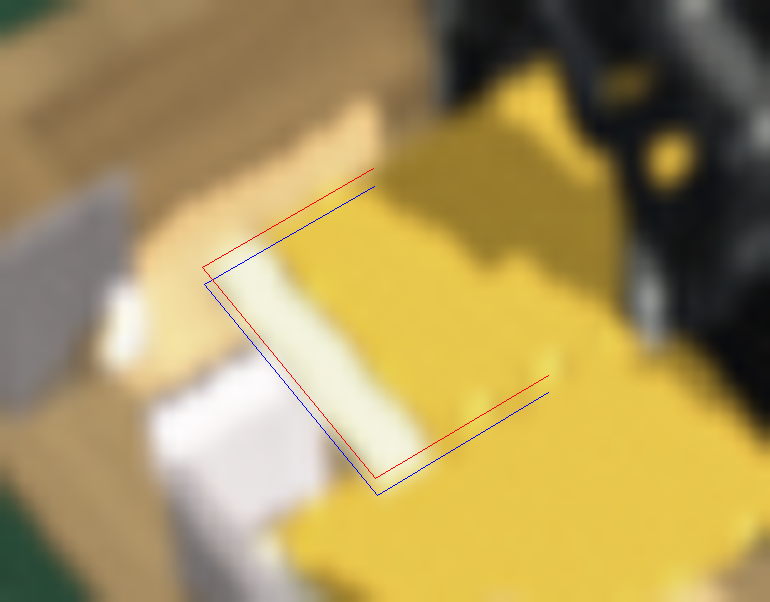

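```bash
python3 -m pendant '[{"dx":0.3,"dy":-1.2,"dz":10,"ax":0,"ay":0,"az":0.5,"claw":52},{"dx":0.3,"dy":-1.2,"dz":25,"ax":0,"ay":0,"az":0.5,"claw":52},{"dx":0.3,"dy":-1.2,"dz":38,"ax":0,"ay":0,"az":0.5,"claw":52},{"dx":0.3,"dy":-1.2,"dz":47,"ax":0,"ay":0,"az":0.5,"claw":52},{"dx":0.3,"dy":-1.2,"dz":47,"ax":0,"ay":0,"az":0.5,"claw":52},{"dx":0.3,"dy":-1.2,"dz":47,"ax":0,"ay":0,"az":0.5,"claw":52}]' 45;python3 - <<'E'
from g import *
f=eyes.grab_frame("scene"); cv2.imwrite("pics/j3.png",cv2.resize(f["image"][215:275,225:300],None,fx=10,fy=10,interpolation=cv2.INTER_CUBIC))
goto(observe(),[.615,.0743,.069],-88.4)
E
```

```text
clock: 40.43
position: [0.6152, 0.074, 0.0835]
tool_rot: [3.141, -0.0, -1.546]
force: [0.6, -0.1, -0.0]
grip_width: 0.058
now [0.6156 0.074  0.0842] [180.    -0.   -88.59] t 40.48
d [-0.3  0.6 15.2] a [ 0.   -0.   -0.19] rows>= 0.4
```

View pics/j3.png

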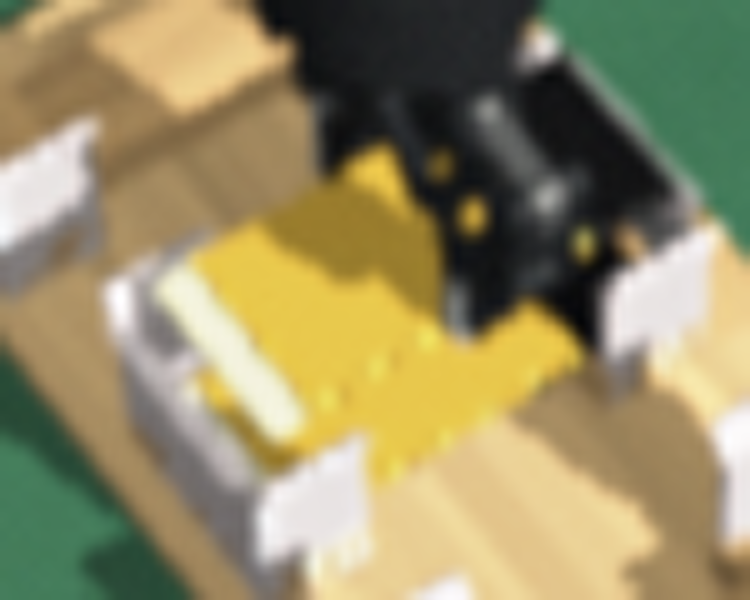

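```bash
python3 -m pendant '[{"dx":-0.2,"dy":-1.2,"dz":3,"ax":0,"ay":0,"az":-0.2,"claw":52},{"dx":-0.2,"dy":-1.2,"dz":7,"ax":0,"ay":0,"az":-0.2,"claw":52},{"dx":-0.2,"dy":-1.2,"dz":11,"ax":0,"ay":0,"az":-0.2,"claw":52},{"dx":-0.2,"dy":-1.2,"dz":15,"ax":0,"ay":0,"az":-0.2,"claw":52},{"dx":-0.2,"dy":-1.2,"dz":15,"ax":0,"ay":0,"az":-0.2,"claw":52}]'
```

```text
clock: 40.9
position: [0.6162, 0.0743, 0.0683]
tool_rot: [3.141, -0.0, -1.543]
force: [0.7, -0.3, -0.6]
grip_width: 0.0582
```

```bash
python3 -m pendant '[{"dx":0,"dy":0,"dz":2,"ax":0,"ay":0,"az":0,"claw":52},{"dx":0,"dy":0,"dz":4,"ax":0,"ay":0,"az":0,"claw":52},{"dx":0,"dy":0,"dz":6,"ax":0,"ay":0,"az":0,"claw":52},{"dx":0,"dy":0,"dz":6,"ax":0,"ay":0,"az":0,"claw":52}]'
```

```text
clock: 41.23
position: [0.6164, 0.0744, 0.0627]
tool_rot: [3.141, -0.0, -1.543]
force: [0.2, -0.9, -1.6]
grip_width: 0.0583
```

```bash
python3 -m pendant '[{"dx":0,"dy":0,"dz":4,"ax":0,"ay":0,"az":0,"claw":52},{"dx":0,"dy":0,"dz":8,"ax":0,"ay":0,"az":0,"claw":52},{"dx":0,"dy":0,"dz":10,"ax":0,"ay":0,"az":0,"claw":52},{"dx":0,"dy":0,"dz":10,"ax":0,"ay":0,"az":0,"claw":52}]'
```

```text
clock: 41.57
position: [0.6163, 0.0743, 0.0524]
tool_rot: [3.141, -0.0, -1.543]
force: [-0.2, 0.5, -0.9]
grip_width: 0.0584
```

```bash
python3 -m pendant '[{"dx":0,"dy":0,"dz":4,"ax":0,"ay":0,"az":0,"claw":52},{"dx":0,"dy":0,"dz":8,"ax":0,"ay":0,"az":0,"claw":52},{"dx":0,"dy":0,"dz":12,"ax":0,"ay":0,"az":0,"claw":52},{"dx":0,"dy":0,"dz":16,"ax":0,"ay":0,"az":0,"claw":52},{"dx":0,"dy":0,"dz":17,"ax":0,"ay":0,"az":0,"claw":52},{"dx":0,"dy":0,"dz":17,"ax":0,"ay":0,"az":0,"claw":52}]'
```

```text
clock: 42.07
position: [0.6164, 0.0743, 0.0356]
tool_rot: [3.141, -0.0, -1.543]
force: [-0.7, 0.5, -0.4]
grip_width: 0.0585
```

```bash
python3 -m pendant '[{"dx":0,"dy":0,"dz":1,"ax":0,"ay":0,"az":0,"claw":52},{"dx":0,"dy":0,"dz":1.5,"ax":0,"ay":0,"az":0,"claw":52},{"dx":0,"dy":0,"dz":1.5,"ax":0,"ay":0,"az":0,"claw":52}]'
```

```text
clock: 42.32
position: [0.6167, 0.0744, 0.0346]
tool_rot: [-3.141, 0.0, -1.543]
force: [0.2, -0.0, -0.8]
grip_width: 0.0584
```

```bash
python3 -m pendant '[{"dx":0,"dy":0,"dz":1,"ax":0,"ay":0,"az":0,"claw":52},{"dx":0,"dy":0,"dz":1.5,"ax":0,"ay":0,"az":0,"claw":52},{"dx":0,"dy":0,"dz":1.5,"ax":0,"ay":0,"az":0,"claw":52}]'
```

```text
clock: 42.57
position: [0.6166, 0.0744, 0.033]
tool_rot: [3.142, 0.0, -1.543]
force: [0.1, 0.9, -0.7]
grip_width: 0.0579
```

Within about a millimetre of the first scraper; release, then rise.

```bash
python3 -m pendant '[{"dx":0,"dy":0,"dz":0.7,"ax":0,"ay":0,"az":0,"claw":56},{"dx":0,"dy":0,"dz":0.7,"ax":0,"ay":0,"az":0,"claw":62},{"dx":0,"dy":0,"dz":0.7,"ax":0,"ay":0,"az":0,"claw":66},{"dx":0,"dy":0,"dz":0.7,"ax":0,"ay":0,"az":0,"claw":70},{"dx":0,"dy":0,"dz":0.7,"ax":0,"ay":0,"az":0,"claw":70},{"dx":0,"dy":0,"dz":-20,"ax":0,"ay":0,"az":0,"claw":70},{"dx":0,"dy":0,"dz":-50,"ax":0,"ay":0,"az":0,"claw":70},{"dx":0,"dy":0,"dz":-80,"ax":0,"ay":0,"az":0,"claw":70},{"dx":0,"dy":0,"dz":-110,"ax":0,"ay":0,"az":0,"claw":70},{"dx":0,"dy":0,"dz":-110,"ax":0,"ay":0,"az":0,"claw":60}]';python3 - <<'E'
from g import *
f=eyes.grab_frame("top");cv2.imwrite("pics/k0.png",cv2.resize(f["image"][130:250,330:480],None,fx=5,fy=5,interpolation=cv2.INTER_CUBIC))
goto(observe(),[.49,-.23,.12],-96.2)
E
```

```text
clock: 43.4
position: [0.6191, 0.0746, 0.1487]
tool_rot: [-3.134, 0.001, -1.543]
force: [0.1, 0.0, 0.7]
grip_width: 0.0607
now [0.6182 0.0746 0.1461] [-1.7972e+02  5.0000e-02 -8.8400e+01] t 43.45
d [300.9 136.7  25.1] a [-0.28  0.07  7.8 ] rows>= 7.9
```

View pics/k0.png

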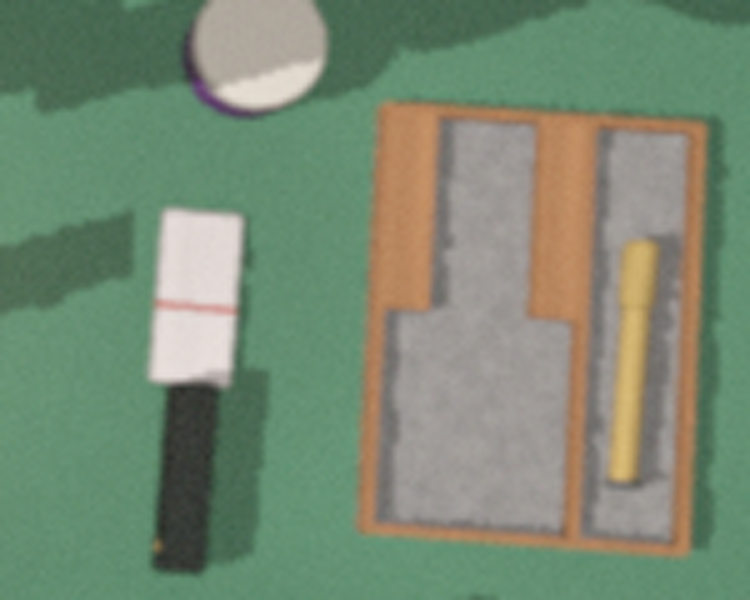

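```bash
python3 - <<'E'
from g import *
f=eyes.grab_frame("top")
p=lambda a:(np.array(a)+.5)/5-.5+[330,130]
w=back(f,p([(163,208),(244,214),(150,381),(231,386)]),.006)[:,:2];print(np.round(w,4)); d=w[0]+w[1]-w[2]-w[3];print("feeler yaw",np.degrees(np.arctan2(d[1],d[0])),"orig",(w[2]+w[3])/2)
w=back(f,p([(380,101),(709,121),(690,555),(358,533)]),.014)[:,:2];c=w.mean(0);d=w[0]+w[1]-w[2]-w[3];y=np.arctan2(d[1],d[0])
print("tray",c,np.degrees(y),np.round([np.linalg.norm(w[i]-w[i-1]) for i in range(4)],3))
# compartment inner edges near floor z~.014 top edges
g=[(440,118),(540,122),(432,308),(530,318),(388,310),(575,320),(378,522),(566,532)]
print(np.round(back(f,p(g),.014)[:,:2],4))
R=np.array([[np.cos(y),-np.sin(y)],[np.sin(y),np.cos(y)]]);print("line pts",c+R@[0,.028])
E
```

```text
[[ 0.6128 -0.2219]
 [ 0.6088 -0.2643]
 [ 0.5213 -0.2125]
 [ 0.518  -0.2546]]
feeler yaw -5.9483058773148505 orig [ 0.51966537 -0.23357394]
tray [ 0.54656479 -0.40987216] -5.027668079567515 [0.226 0.17  0.226 0.169]
[[ 0.6566 -0.3658]
 [ 0.6535 -0.4175]
 [ 0.5567 -0.3579]
 [ 0.5507 -0.4081]
 [ 0.556  -0.3352]
 [ 0.5493 -0.4311]
 [ 0.4461 -0.3261]
 [ 0.4397 -0.4218]]
line pts [ 0.54901862 -0.38197989]
```

```bash
python3 -m pendant '[{"dx":35,"dy":10,"dz":0,"ax":0,"ay":0,"az":1,"claw":55},{"dx":70,"dy":30,"dz":0,"ax":0,"ay":0,"az":2,"claw":55},{"dx":105,"dy":45,"dz":0,"ax":0,"ay":0,"az":3,"claw":55},{"dx":140,"dy":60,"dz":0,"ax":0,"ay":0,"az":4,"claw":55},{"dx":175,"dy":75,"dz":0,"ax":0,"ay":0,"az":5,"claw":55},{"dx":210,"dy":95,"dz":0,"ax":0,"ay":0,"az":6,"claw":55},{"dx":245,"dy":110,"dz":0,"ax":0,"ay":0,"az":7,"claw":55},{"dx":280,"dy":125,"dz":10,"ax":0,"ay":0,"az":8,"claw":55},{"dx":301,"dy":137,"dz":25,"ax":0,"ay":0,"az":8,"claw":55},{"dx":301,"dy":137,"dz":25,"ax":0,"ay":0,"az":8,"claw":55}]' 40;python3 - <<'E'
from g import *
goto(observe(),[.49,-.2303,.04],-96.2)
f=eyes.grab_frame("top");cv2.imwrite("pics/k1.png",cv2.resize(f["image"][120:240,180:320],None,fx=5.5,fy=5,interpolation=cv2.INTER_CUBIC))
f=eyes.grab_frame("scene"); cv2.imwrite("pics/k2.png",cv2.resize(f["image"][200:290,220:320],None,fx=7,fy=6.5,interpolation=cv2.INTER_CUBIC))
E
```

```text
clock: 44.33
position: [0.4836, -0.235, 0.1151]
tool_rot: [3.137, -0.001, -1.689]
force: [-0.8, -0.5, -0.5]
grip_width: 0.0547
now [ 0.4836 -0.235   0.1151] [ 1.7971e+02 -7.0000e-02 -9.6770e+01] t 44.33
d [-5.5 -6.1 75.1] a [ 0.29 -0.07 -0.57] rows>= 1.8
```

View pics/k1.png

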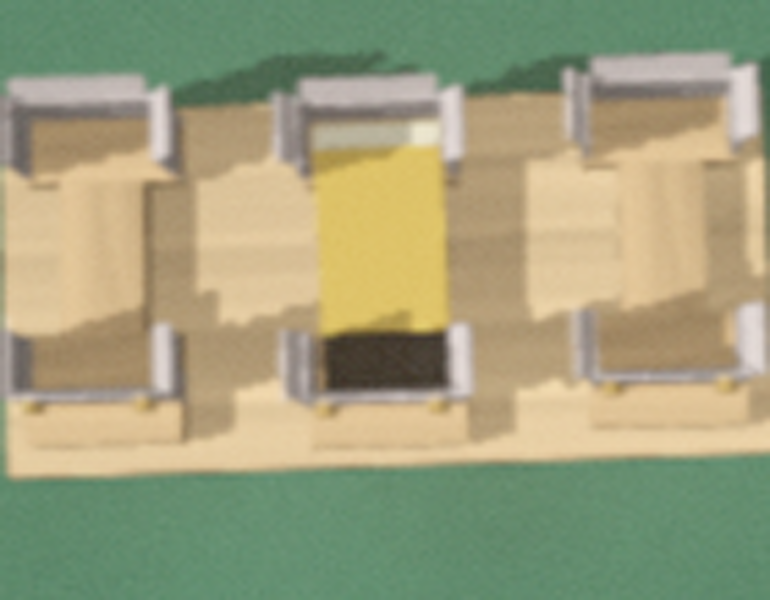

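View pics/k2.png

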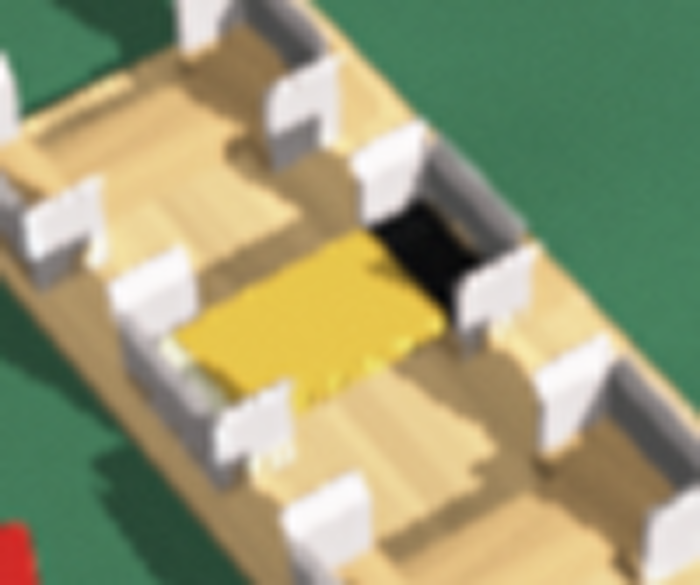

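```bash
python3 -m pendant '[{"dx":-5.5,"dy":-6,"dz":20,"ax":0,"ay":0,"az":-0.5,"claw":55},{"dx":-5.5,"dy":-6,"dz":50,"ax":0,"ay":0,"az":-0.5,"claw":55},{"dx":-5.5,"dy":-6,"dz":70,"ax":0,"ay":0,"az":-0.5,"claw":55},{"dx":-5.5,"dy":-6,"dz":70,"ax":0,"ay":0,"az":-0.5,"claw":55},{"dx":-5.5,"dy":-6,"dz":70,"ax":0,"ay":0,"az":-0.5,"claw":55},{"dx":-5.5,"dy":-6,"dz":70,"ax":0,"ay":0,"az":-0.5,"claw":55}]' 40;python3 - <<'E'
from g import *
goto(observe(),[.4903,-.2303,.0067],-96.1)
E
```

```text
clock: 44.93
position: [0.4954, -0.2252, 0.0491]
tool_rot: [-3.141, -0.0, -1.673]
force: [0.5, 0.3, -0.5]
grip_width: 0.055
now [ 0.4954 -0.2252  0.0491] [-179.95   -0.    -95.85] t 44.93
d [ 5.6  4.6 42.4] a [-0.05 -0.    0.25] rows>= 1.0
```

```bash
python3 -m pendant '[{"dx":5.5,"dy":4.5,"dz":5,"ax":0,"ay":0,"az":0.3,"claw":55},{"dx":5.5,"dy":4.5,"dz":15,"ax":0,"ay":0,"az":0.3,"claw":55},{"dx":5.5,"dy":4.5,"dz":28,"ax":0,"ay":0,"az":0.3,"claw":55},{"dx":5.5,"dy":4.5,"dz":38,"ax":0,"ay":0,"az":0.3,"claw":55},{"dx":5.5,"dy":4.5,"dz":42,"ax":0,"ay":0,"az":0.3,"claw":55},{"dx":5.5,"dy":4.5,"dz":42,"ax":0,"ay":0,"az":0.3,"claw":55},{"dx":5.5,"dy":4.5,"dz":42,"ax":0,"ay":0,"az":0.3,"claw":55}]' 40
```

```text
clock: 45.52
position: [0.4896, -0.2306, 0.0061]
tool_rot: [3.141, 0.0, -1.679]
force: [-0.1, 0.6, 0.0]
grip_width: 0.0554
```

```bash
python3 -m pendant '[{"dx":0,"dy":0,"dz":0,"ax":0,"ay":0,"az":0,"claw":35},{"dx":0,"dy":0,"dz":0,"ax":0,"ay":0,"az":0,"claw":15},{"dx":0,"dy":0,"dz":0,"ax":0,"ay":0,"az":0,"claw":15},{"dx":0,"dy":0,"dz":0,"ax":0,"ay":0,"az":0,"claw":15},{"dx":0,"dy":0,"dz":0,"ax":0,"ay":0,"az":0,"claw":15},{"dx":0,"dy":0,"dz":0,"ax":0,"ay":0,"az":0,"claw":15},{"dx":0,"dy":0,"dz":0,"ax":0,"ay":0,"az":0,"claw":15}]' 50
```

```text
clock: 46.1
position: [0.4899, -0.2307, 0.0067]
tool_rot: [-3.141, -0.0, -1.679]
force: [-1.6, 1.0, 7.0]
grip_width: 0.0233
```

```bash
python3 -m pendant '[{"dx":0,"dy":0,"dz":-10,"ax":0,"ay":0,"az":0,"claw":15},{"dx":0,"dy":0,"dz":-30,"ax":0,"ay":0,"az":0,"claw":15},{"dx":0,"dy":0,"dz":-60,"ax":0,"ay":0,"az":0,"claw":15},{"dx":0,"dy":0,"dz":-60,"ax":0,"ay":0,"az":0,"claw":15},{"dx":0,"dy":0,"dz":-60,"ax":0,"ay":0,"az":0,"claw":15},{"dx":0,"dy":0,"dz":-60,"ax":0,"ay":0,"az":0,"claw":15}]' 50;  python3 - <<'E'
from g import *
y=math.radians(-5.0); o=observe(); goto(o,[.549-.03*math.cos(y),-.3823-.03*math.sin(y),.065],-95)
f=eyes.grab_frame("top"); cv2.imwrite("pics/k3.png",cv2.resize(f["image"][130:250,330:480],None,fx=5,fy=5))
f=eyes.grab_frame("scene"); cv2.imwrite("pics/k4.png",cv2.resize(f["image"][100:220,150:310],None,fx=4.5,fy=4.5))
E
```

```text
clock: 46.6
position: [0.4897, -0.2305, 0.0664]
tool_rot: [-3.141, 0.0, -1.679]
force: [0.4, -0.9, -1.8]
grip_width: 0.0231
now [ 0.4897 -0.2305  0.0664] [-179.98    0.    -96.19] t 46.6
d [145.2 -45.4   1.4] a [-0.02  0.   -1.19] rows>= 3.6
```

View pics/k4.png

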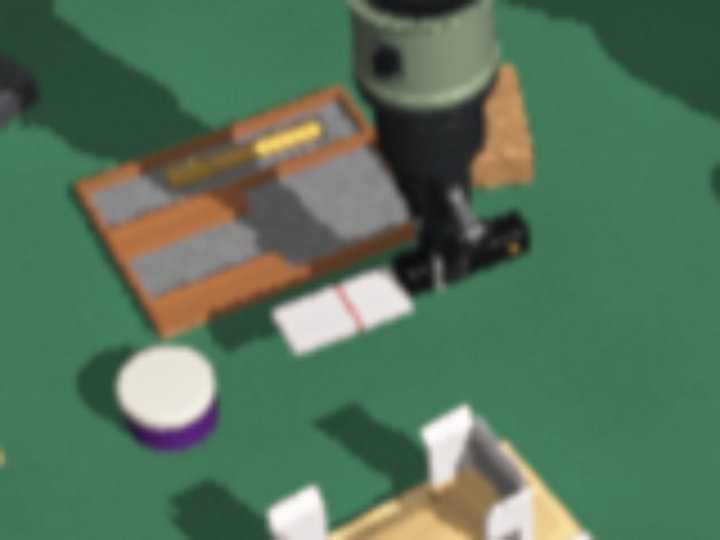

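```bash
python3 -m pendant '[{"dx":25,"dy":-10,"dz":-5,"ax":0,"ay":0,"az":0,"claw":15},{"dx":55,"dy":-20,"dz":-5,"ax":0,"ay":0,"az":-1,"claw":15},{"dx":85,"dy":-30,"dz":-5,"ax":0,"ay":0,"az":-1.2,"claw":15},{"dx":115,"dy":-40,"dz":-5,"ax":0,"ay":0,"az":-1.2,"claw":15},{"dx":135,"dy":-45,"dz":-5,"ax":0,"ay":0,"az":-1.2,"claw":15},{"dx":145,"dy":-45.5,"dz":0,"ax":0,"ay":0,"az":-1.2,"claw":15},{"dx":145,"dy":-45.5,"dz":20,"ax":0,"ay":0,"az":-1.2,"claw":15},{"dx":145,"dy":-45.5,"dz":30,"ax":0,"ay":0,"az":-1.2,"claw":15},{"dx":145,"dy":-45.5,"dz":30,"ax":0,"ay":0,"az":-1.2,"claw":15},{"dx":145,"dy":-45.5,"dz":30,"ax":0,"ay":0,"az":-1.2,"claw":15}]' 50;  python3 - <<'E'
from g import *
y=math.radians(-5.0); o=observe(); goto(o,[.549-.03*math.cos(y),-.3823-.03*math.sin(y),.0115],-95)
f=eyes.grab_frame("top"); cv2.imwrite("pics/k5.png",cv2.resize(f["image"][130:250,360:500],None,fx=5,fy=5))
f=eyes.grab_frame("scene"); cv2.imwrite("pics/k6.png",cv2.resize(f["image"][100:220,150:310],None,fx=4.5,fy=4.5))
E
```

```text
clock: 47.53
position: [0.5189, -0.3784, 0.0353]
tool_rot: [3.14, 0.001, -1.657]
force: [0.1, -0.8, -1.3]
grip_width: 0.0227
now [ 0.5189 -0.3784  0.0353] [ 1.7989e+02  8.0000e-02 -9.4940e+01] t 47.53
d [ 1.3 -0.4 23.8] a [0.11 0.08 0.06] rows>= 0.6
```

View pics/k5.png

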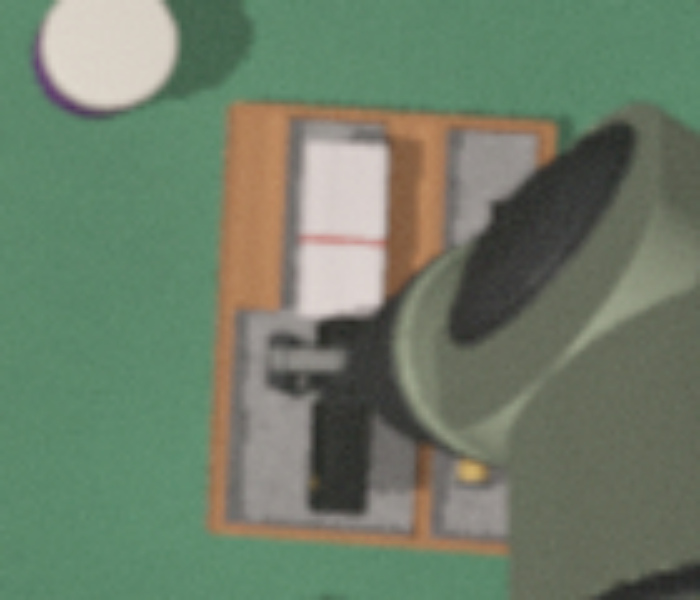

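View pics/k6.png

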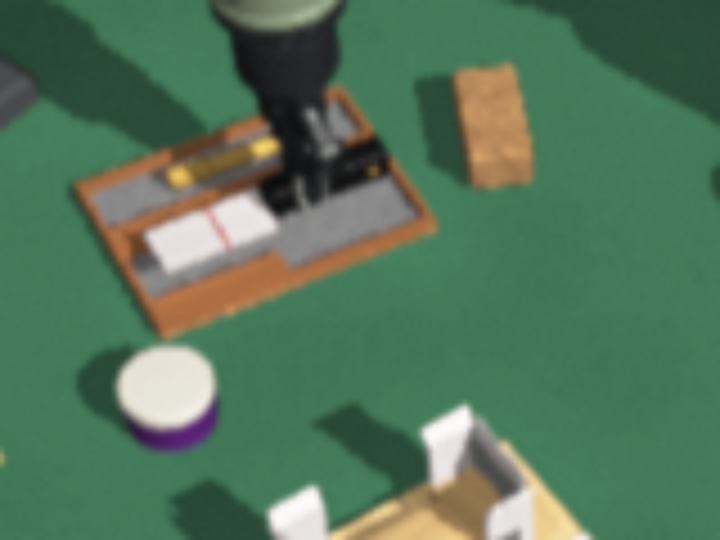

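```bash
python3 -m pendant '[{"dx":1,"dy":0,"dz":8,"ax":0,"ay":0,"az":0,"claw":15},{"dx":1,"dy":0,"dz":15,"ax":0,"ay":0,"az":0,"claw":15},{"dx":1,"dy":0,"dz":20,"ax":0,"ay":0,"az":0,"claw":15},{"dx":1,"dy":0,"dz":22,"ax":0,"ay":0,"az":0,"claw":15},{"dx":1,"dy":0,"dz":22,"ax":0,"ay":0,"az":0,"claw":15},{"dx":1,"dy":0,"dz":22,"ax":0,"ay":0,"az":0,"claw":15}]'
```

```text
clock: 48.13
position: [0.5191, -0.3806, 0.014]
tool_rot: [3.141, 0.0, -1.658]
force: [-0.8, -0.8, -1.3]
grip_width: 0.0229
```

```bash
python3 -m pendant '[{"dx":0,"dy":0,"dz":1,"ax":0,"ay":0,"az":0,"claw":15},{"dx":0,"dy":0,"dz":2,"ax":0,"ay":0,"az":0,"claw":15},{"dx":0,"dy":0,"dz":2,"ax":0,"ay":0,"az":0,"claw":15}]'
```

```text
clock: 48.38
position: [0.5192, -0.3806, 0.0121]
tool_rot: [-3.142, 0.0, -1.658]
force: [-0.0, -0.1, -1.6]
grip_width: 0.0227
```

```bash
python3 -m pendant '[{"dx":0,"dy":0,"dz":1,"ax":0,"ay":0,"az":0,"claw":15},{"dx":0,"dy":0,"dz":1.5,"ax":0,"ay":0,"az":0,"claw":15},{"dx":0,"dy":0,"dz":1.5,"ax":0,"ay":0,"az":0,"claw":15}]'
```

```text
clock: 48.63
position: [0.5192, -0.3807, 0.0108]
tool_rot: [-3.141, -0.0, -1.658]
force: [-1.1, 0.8, 3.4]
grip_width: 0.0229
```

```bash
python3 -m pendant '[{"dx":0,"dy":0,"dz":0,"ax":0,"ay":0,"az":0,"claw":22},{"dx":0,"dy":0,"dz":0,"ax":0,"ay":0,"az":0,"claw":32},{"dx":0,"dy":0,"dz":0,"ax":0,"ay":0,"az":0,"claw":40},{"dx":0,"dy":0,"dz":0,"ax":0,"ay":0,"az":0,"claw":40},{"dx":0,"dy":0,"dz":-15,"ax":0,"ay":0,"az":0,"claw":40},{"dx":0,"dy":0,"dz":-45,"ax":0,"ay":0,"az":0,"claw":40},{"dx":0,"dy":0,"dz":-80,"ax":0,"ay":0,"az":0,"claw":40},{"dx":0,"dy":0,"dz":-115,"ax":0,"ay":0,"az":0,"claw":40},{"dx":0,"dy":30,"dz":-145,"ax":0,"ay":0,"az":0,"claw":40},{"dx":0,"dy":60,"dz":-170,"ax":0,"ay":0,"az":0,"claw":40}]'; python3 - <<'E'
from g import *
y=math.radians(-5.0); o=observe(); goto(o,[.40,0,.30],-60)
E
```

```text
clock: 49.47
position: [0.4598, -0.3751, 0.1835]
tool_rot: [-3.139, -0.001, -1.657]
force: [-0.6, -0.9, 0.6]
grip_width: 0.0398
now [ 0.4598 -0.3751  0.1835] [-1.7987e+02 -5.0000e-02 -9.4910e+01] t 49.47
d [-368.5   91.4 -117.1] a [ -0.11  -0.09 -34.91] rows>= 9.5
```

Move clear and check everything.

```bash
python3 -m pendant '[{"dx":-30,"dy":20,"dz":-20,"ax":0,"ay":0,"az":0,"claw":40},{"dx":-60,"dy":40,"dz":-40,"ax":0,"ay":0,"az":0,"claw":40},{"dx":-90,"dy":60,"dz":-60,"ax":0,"ay":0,"az":0,"claw":40},{"dx":-120,"dy":60,"dz":-60,"ax":0,"ay":0,"az":0,"claw":40},{"dx":-150,"dy":60,"dz":-60,"ax":0,"ay":0,"az":0,"claw":40},{"dx":-180,"dy":60,"dz":-60,"ax":0,"ay":0,"az":0,"claw":40},{"dx":-210,"dy":60,"dz":-60,"ax":0,"ay":0,"az":0,"claw":40},{"dx":-230,"dy":60,"dz":-60,"ax":0,"ay":0,"az":0,"claw":40},{"dx":-230,"dy":60,"dz":-60,"ax":0,"ay":0,"az":0,"claw":40},{"dx":-230,"dy":60,"dz":-60,"ax":0,"ay":0,"az":0,"claw":40}]'; python3 - <<'E'
from g import *
f=eyes.grab_frame("top"); cv2.imwrite("pics/l1.png",f["image"])
cv2.imwrite("pics/l3.png",cv2.resize(f["image"][130:250,360:500],None,fx=5,fy=5,interpolation=cv2.INTER_CUBIC))
f=eyes.grab_frame("scene"); cv2.imwrite("pics/l2.png",f["image"])
cv2.imwrite("pics/l4.png",cv2.resize(f["image"][100:220,150:310],None,fx=4.5,fy=4.5,interpolation=cv2.INTER_CUBIC))
E
```

```text
clock: 50.3
position: [0.4198, -0.1404, 0.2416]
tool_rot: [-3.14, -0.0, -1.656]
force: [0.1, -0.4, 0.1]
grip_width: 0.0399
```

View pics/l1.png

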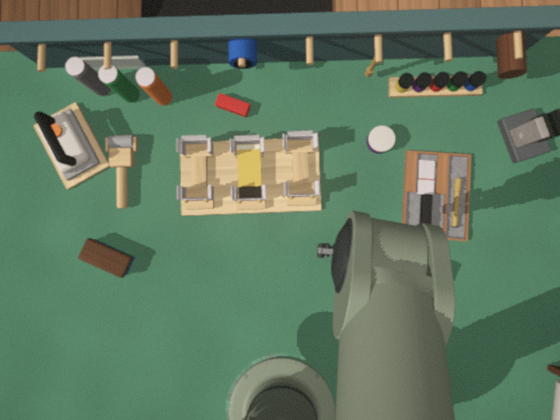

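View pics/l2.png

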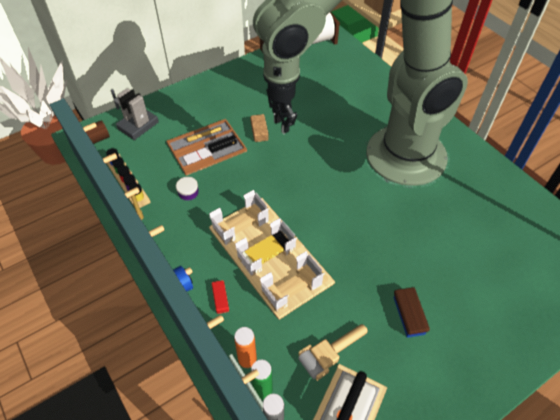

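View pics/l3.png

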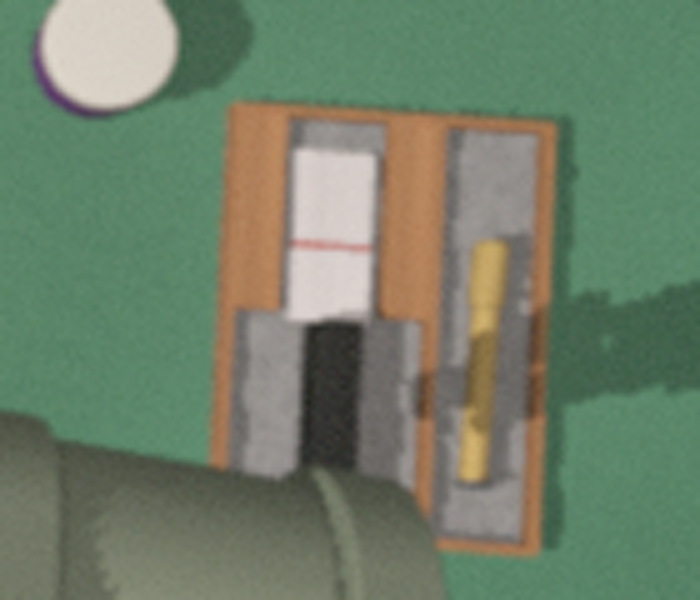

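View pics/l4.png

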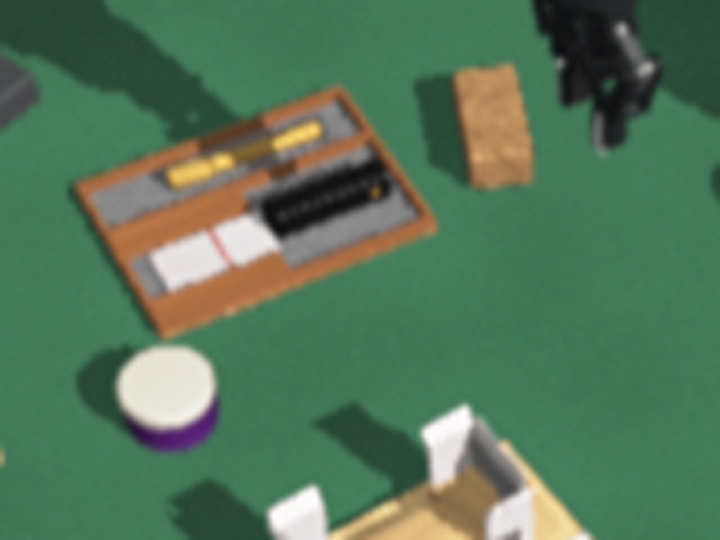

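```bash
python3 -m pendant '[{"dx":0,"dy":0,"dz":0,"ax":0,"ay":0,"az":0,"claw":40},{"dx":0,"dy":0,"dz":0,"ax":0,"ay":0,"az":0,"claw":40},{"dx":0,"dy":0,"dz":0,"ax":0,"ay":0,"az":0,"claw":40},{"dx":0,"dy":0,"dz":0,"ax":0,"ay":0,"az":0,"claw":40}]'; python3 -c "
from workcell import job_done
print(job_done())"
```

```text
clock: 50.73
position: [0.4196, -0.1414, 0.2406]
tool_rot: [3.141, -0.0, -1.659]
force: [0.8, 0.2, 0.1]
grip_width: 0.0403
the job is handed in; nothing more can be done
None
```

I handed the job in at about 51 s, with both yellow scrapers stacked in the correct dispenser and the feeler back in its tray compartment.

- **Finding the dispenser:** The feeler jammed at the gate nearest the tray; I felt about 7 N and backed off at once. It slid freely under the middle gate up to its red line, so I did not try the third.
- **Scrapers:** There were two on the bench. Both went into the middle dispenser one on the other, black grip ends at the gate. I turned one of them half round to do so.
- **Feeler:** I laid it on the bench while stacking, then put it flat in its compartment with the handle in the wide end.

**Last checks:** The final pictures show both scrapers flat in the bay and none left on the bench. The feeler lies inside its compartment, and the other objects stand where they were as far as I can see. The arm hid the end of the feeler's handle from above, but the other camera showed it inside the tray.

**What went wrong or disagreed:**
- One scraper had been knocked about 16 mm just before I reached for it, so my first grasp missed. The fingers pressed down with up to 71 N of measured force, probably on top of the scraper. I lifted off, measured it again and regrasped it cleanly.
- The two camera readings of where the second scraper sat in the fingers differed by about 4 mm. It still went in without touching the walls or the gate.

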